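# Load the probe station and set the stirrer speed

### The arm

A 7-joint arm with a two-finger parallel gripper is mounted at the origin on the work surface. World frame = base frame: x ahead of the robot, y to its left, z up, the work surface at z = 0. Lengths are in mm, angles in rad, forces in N, time in s.
With the tool pointing down it reaches from about 350 to 900 mm from the base axis. Payload 8.1 kg.
Tool frame: the origin (TCP) lies on the mounting face of the last link; the fingertips stand 178 mm ahead of it and the grasp point (between the pads) lies 159 mm ahead of it (manip.tip_extent is the distance from the TCP to the fingertips, in mm); z points along the fingers, y is the direction in which the jaws open and shut (so a half turn about z gives the same grasp; the last joint's range is limited). The gripper opens to 92 mm and grips with 3 to 60 N. Pads are 19 mm wide; open, the fingers measure 130 mm over their backs; the gripper's body (75 mm by 190 mm) begins 47 mm behind the grasp point.
Start: joints at [-1.331, 0.434, 0.025, 1.573, -0.012, 1.134, -0.075], TCP at [210.102, 588.634, 404.742] pointing down, gripper open.
Joint ranges: [-2.62, 2.62], [-0.44, 2.09], [-1.27, 1.32], [0.08, 2.57], [-1.32, 4.46], [0.12, 2], [-2.74, 2.74]. Speed limits (rad/s): [2.22, 2.22, 3.01, 3.01, 3.14, 3.14, 3.14].

### API

Orientations are given as a unit quaternion [x, y, z, w].
In Python, from station import manip, eyes gives the robot as it stands.
- The arm moves only by the tool play_rows, never from a script. Its argument "targets" is text: rows parted by semicolons, each of 4 numbers parted by spaces: the shift along the tool's x, y, z in m, then the turn about the tool's z in rad. In form: x y z twist; .... A call has 1 to 12 rows; each row shifts and turns the pose as measured when the row begins, along the tool's axes as they then stand; what a row does not reach is not made up. A row lasts 1/8 s, in which the tool goes at most 62.5 mm and 10.7 degrees, less where a joint would pass 70% of its speed; a pose out of reach is approached as far as the arm can. A call is refused whole if a number of a shift passes 0.0625 or a number of a turn 0.188, either way. A call with a gripper value outside its range is refused whole. "hand" is the opening in per cent of the stroke, from 0 (shut) to 100 (fully open), set as the call begins (left out, the last holds). The fingers move at their own pace and stop on an object; the grip force is fixed at half the most. Time passes only in rows, so rows that do not move let the fingers close. It gives the time, the measured TCP pose, the force and the opening at its end, in the units of the state.
- manip.get_state(): the state, without advancing time (a new reading comes with each control period).
- eyes.camera(name): name is "side" or "top" or "wrist"; returns the picture (384x512x3 uint8, red, green, blue); there is no depth.
- eyes.camera_params(name): a dict with "intrinsics" (3x3 intrinsics, pixels), "R" (3x3) and "t" (3): a world point X has camera coordinates R X + t. Camera axes: x right, y down, z forward; pixel columns grow to the right and rows downward; lengths in mm; the calibration is good to about 2 mm. A picture is of the moment at which its call begins: read the wrist's pose just before it. camera_params takes no time and is no camera call; for the wrist camera it gives the pose at the moment of the call.
- manip.sign_off(): hands the job in, once; it reports no verdict.
The state is a dict: "time_s": time; "joints": joint angles; "qvel": joint speeds; "joint_torque": joint torques, N m; "tool_pos": TCP position; "ee_rot": TCP orientation; "ft_force": force on the tool from outside, world axes, zero at the start; "moment": the same for the moment, N m; "width": opening from 0.0 (shut) to 1.0 (fully open).
Only numpy, scipy, OpenCV 4.12 (cv2) and the standard library are available. Lean on these libraries where they do the work, as an engineer would, in place of code of your own. Each camera call takes 0.05 s, during which the arm holds its last target.

### The job

Lift the dust cover off the probe station and lay it down in the middle of the rubber mat, then move every probe from the storage rack into the station, each pushed down through its own hole until its head rests on the deck. Once all probes are in, turn the stirrer sleeve to 4, and last of all lay the dust cover flat, centred and squarely lengthwise over the holes of the emptied rack. Leave the bottle, beaker and jar alone.

Things in the scene. Friction and masses are not known exactly. Their poses are not given: they have to be found in the camera images.
- station: white hollow housing fixed to the bench, 110 (x) x 200 (y) x 90 mm high with a clear front; origin at the centre of its underside. Its flat top is the deck, 90 mm above the origin and 12 mm thick. It holds four through holes 14.5 mm wide in a row along its own y, at y = -66, -22, 22, 66 mm and x = 0; hollow beneath (floor at 10 mm). A probe fully home hangs by its head on the deck, its tip 15 mm above the bench. At the start the dust cover lies over the holes
- station_hole0 (a point): centre of the mouth of station hole 0, in the deck's upper face (90 mm above the bench); any probe fits any hole
- station_hole1 (a point): centre of the mouth of station hole 1, in the deck's upper face (90 mm above the bench); any probe fits any hole
- station_hole2 (a point): centre of the mouth of station hole 2, in the deck's upper face (90 mm above the bench); any probe fits any hole
- station_hole3 (a point): centre of the mouth of station hole 3, in the deck's upper face (90 mm above the bench); any probe fits any hole
- rack_top (a point): grey storage rack fixed to the bench, a block 90 (x) x 190 (y) x 50 mm high; this point is the centre of its upper face. Four blind square holes 14.5 mm wide, 45 mm deep, in a row along its own y at -66, -22, 22, 66 mm. A probe in the rack stands on its tip on the hole's floor, the underside of its head 30 mm above the rack's upper face; it may lean by 3 degrees
- probe0_head (a point): centre of the head of a probe: black cylinder 22 mm in diameter and 44 mm high on top of a steel shank; its z axis points up along the probe. The centre is 97 mm above the tip; the head's underside is 75 mm and its top 119 mm above the tip. 45 g. Three or four probes are present, all alike; an absent one reads None
- probe1_head (a point): centre of the head of a probe: black cylinder 22 mm in diameter and 44 mm high on top of a steel shank; its z axis points up along the probe. The centre is 97 mm above the tip; the head's underside is 75 mm and its top 119 mm above the tip. 45 g. Three or four probes are present, all alike; an absent one reads None
- probe2_head (a point): centre of the head of a probe: black cylinder 22 mm in diameter and 44 mm high on top of a steel shank; its z axis points up along the probe. The centre is 97 mm above the tip; the head's underside is 75 mm and its top 119 mm above the tip. 45 g. Three or four probes are present, all alike; an absent one reads None
- probe3_head (a point): centre of the head of a probe: black cylinder 22 mm in diameter and 44 mm high on top of a steel shank; its z axis points up along the probe. The centre is 97 mm above the tip; the head's underside is 75 mm and its top 119 mm above the tip. 45 g. Three or four probes are present, all alike; an absent one reads None
- probe0_tip (a point): lowest point of the same probe's shank: straight rod 12 mm in diameter, 75 mm long below the head, with a hemispherical end; z axis along the probe towards the head
- probe1_tip (a point): lowest point of the same probe's shank: straight rod 12 mm in diameter, 75 mm long below the head, with a hemispherical end; z axis along the probe towards the head
- probe2_tip (a point): lowest point of the same probe's shank: straight rod 12 mm in diameter, 75 mm long below the head, with a hemispherical end; z axis along the probe towards the head
- probe3_tip (a point): lowest point of the same probe's shank: straight rod 12 mm in diameter, 75 mm long below the head, with a hemispherical end; z axis along the probe towards the head
- cover_grip (a point): dust cover: flat aluminium plate 64 (x) x 180 (y) x 6 mm, loose, with an upright black bar grip in its middle, 14 mm thick (x), 60 mm long (y), rising 36 mm above the plate. This point is inside the bar, on its centre line, 28 mm above the plate's underside (the bar's top is 14 mm higher). x across, y along the cover, z up. About 160 g; it may be knocked a few cm aside
- mat_top (a point): thin light-grey rubber mat fixed on the bench, 150 (x) x 260 (y) x 3 mm; this point is the centre of its upper face. The cover is first laid here, its length along the mat's y
- dial_grip (a point): stirrer speed sleeve: upright black ribbed cylinder 38 mm in diameter and 56 mm tall that turns about its vertical axis, on a white control box 110 x 110 x 45 mm fixed to the bench. This point is on the axis 36 mm above the sleeve's foot, 82 mm above the bench; the sleeve's top is at 102 mm. A white pointer at its foot (and a white line on top) points along its own +y to the printed numbers 0 to 6 on the box top
- dial (a joint): angle of the sleeve in rad: 0 at number 0, growing clockwise seen from above, one number per 30 degrees (0.524 rad): 4 is at 2.094, 6 is at the end stop 3.14. It clicks and snaps into a detent at each number; needs about 0.15 N m; it starts near 0, 1 or 2
- bottle: bystander: the amber bottle, 56 mm in diameter, 130 mm high; origin at the centre of its underside; leave it alone
- beaker: bystander: the glass beaker, 68 mm in diameter, 85 mm high; origin at the centre of its underside; leave it alone
- jar: bystander: the small white jar, 50 mm in diameter, 60 mm high; origin at the centre of its underside; leave it alone
Things that resemble listed ones, but are neither listed nor needed, are in the scene too. What is shaped like the part that bears probe3_head but pink is not meant. What is shaped like the part that bears probe1_head but pink or purple is not meant.

How it is judged:
By the outcome, as a careful person would: the job done as asked, in the order asked, and still so for the second after the job is handed in, with the robot touching nothing.
Of probe0, probe1, probe2, probe3 only 3 to 4 are there at a start; the rules pass over those that are not, and their reading is None.
At some moment in a run one of cover may be knocked a few centimetres aside while the robot is not near it.
It also fails if it takes over 210 s, if anything falls off the work surface, if the arm or the gripper's body presses on something with over 40 N, if the wrist force passes 120 N, or if a joint passes its speed limit or range.

## Working session

There is one attempt and no reset: what is moved stays moved. The work goes in short steps, Python scripts to look and compute and a tool call to move; the robot and the scene stay as the last step left them, time stands still between calls to the robot, and variables do not carry over. Pictures are saved under pics/ and viewed, and the job is handed in when it is done.

Besides the shell and the picture viewer there is one more tool, called after "Request:" as name(argument=value, ...), one argument or row to a line, values as JSON. play_rows: Moves the arm, as the interface text tells. Its arguments: {"type":"object","properties":{"targets":{"type":"string"},"hand":{"type":"number"}},"required":["targets"]}

```bash
ls; mkdir -p pics; python3 - <<'E'
from station import manip, eyes
import cv2
print(manip.get_state())
for n in ["side","top","wrist"]:
    im=eyes.camera(n); cv2.imwrite(f"pics/{n}0.png",im[:,:,::-1]); p=eyes.camera_params(n); print(n,p)
E
```

```text
pics
{'time_s': 0.0, 'joints': array([-1.33060187,  0.43518491,  0.02498926,  1.57412378, -0.01157274,
        1.13398456, -0.07511354]), 'qvel': array([-1.41050533e-04,  1.68605703e-03, -5.15235012e-05,  3.63745215e-04,
        8.72915318e-04,  1.40222050e-04, -8.23908675e-04]), 'joint_torque': array([ 7.87083954e-04, -6.67856669e+01,  9.85486172e-01, -3.14461756e+01,
       -6.06797612e-02,  4.30848997e-02,  1.76740873e-04]), 'tool_pos': array([210.03661736, 588.39134757, 403.95828453]), 'ee_rot': array([ 1.70602003e-01,  9.85339714e-01, -7.76680680e-04, -4.71333368e-05]), 'ft_force': array([ 0.37651851, -0.17298474,  0.58179413]), 'moment': array([-0.07600173, -0.00256456, -0.03204209]), 'width': 1.000606828595116}
side {'intrinsics': array([[454.06161753,   0.        , 245.63625125],
       [  0.        , 454.06161753, 194.10603937],
       [  0.        ,   0.        ,   1.        ]]), 'R': array([[ 0.6635534 , -0.74784906, -0.02046135],
       [-0.47179979, -0.39708087, -0.78723042],
       [ 0.58060472,  0.53202308, -0.6163194 ]]), 't': array([-377.55100557,  358.78674135,  821.54074776])}
top {'intrinsics': array([[362.38868754,   0.        , 260.68942252],
       [  0.        , 362.38868754, 190.01613142],
       [  0.        ,   0.        ,   1.        ]]), 'R': array([[-0.00506852, -0.99968237,  0.02468725],
       [-0.99797836,  0.00349276, -0.06345867],
       [ 0.06335229, -0.02495898, -0.99767908]]), 't': array([   1.49789562,  579.86646054, 1034.53817639])}
wrist {'intrinsics': array([[319.85928476,   0.        , 250.45494261],
       [  0.        , 319.85928476, 189.68658918],
       [  0.        ,   0.        ,   1.        ]]), 'R': array([[ 0.33657507,  0.94165597, -0.00111571],
       [ 0.91066847, -0.32519733,  0.25481294],
       [ 0.2395833 , -0.08677972, -0.96698972]]), 't': array([-624.07531517,  -30.79843515,  390.44197633])}
```

View pics/top0.png

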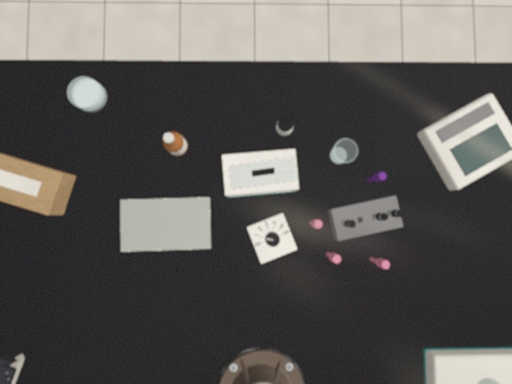

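View pics/side0.png

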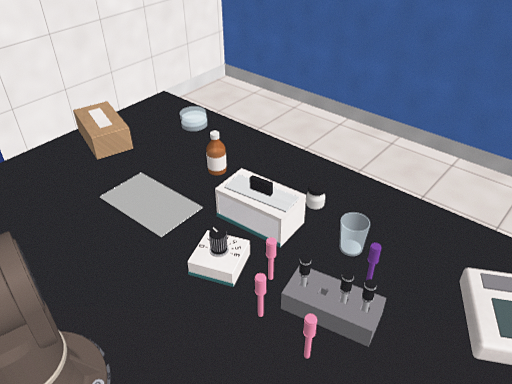

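View pics/wrist0.png

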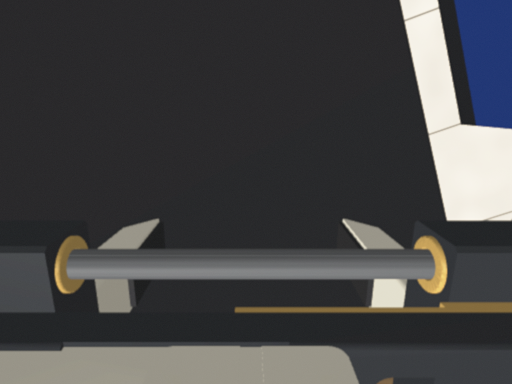

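```bash
cat > h.py <<'E'
from station import manip, eyes
import cv2, numpy as np
from scipy.spatial.transform import Rotation as R
def P(n): 
    p=eyes.camera_params(n); return p["intrinsics"],p["R"],p["t"]
def bp(cam,u,v,z):
    K,Rm,t=cam
    C=-Rm.T@t; d=Rm.T@np.linalg.solve(K,[u,v,1.0]); s=(z-C[2])/d[2]; return C+s*d
def pr(cam,X):
    K,Rm,t=cam
    q=K@(Rm@np.array(X,float)+t); return q[:2]/q[2]
def crop(im,x0,y0,w,h,f,name,grid=0):
    c=cv2.resize(im[y0:y0+h,x0:x0+w,::-1],None,fx=f,fy=f,interpolation=cv2.INTER_CUBIC)
    c=np.ascontiguousarray(c)
    if grid:
        for x in range((x0//grid+1)*grid,x0+w,grid):
            cv2.line(c,((x-x0)*f+f//2,0),((x-x0)*f+f//2,5),(0,255,255),1); cv2.putText(c,str(x),((x-x0)*f,15),0,.35,(0,255,255),1)
        for y in range((y0//grid+1)*grid,y0+h,grid):
            cv2.line(c,(0,(y-y0)*f+f//2),(5,(y-y0)*f+f//2),(0,255,255),1); cv2.putText(c,str(y),(6,(y-y0)*f+4),0,.35,(0,255,255),1)
    cv2.imwrite("pics/"+name+".png",c)
def tcp():
    s=manip.get_state(); return s
E
python3 - <<'E'
from h import *
im=cv2.imread("pics/top0.png")[:,:,::-1]
crop(im,210,130,200,140,4,"t0z",10)
crop(im,110,180,110,90,6,"t0m",10)
E
```

```text
(no output)
```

View pics/t0z.png

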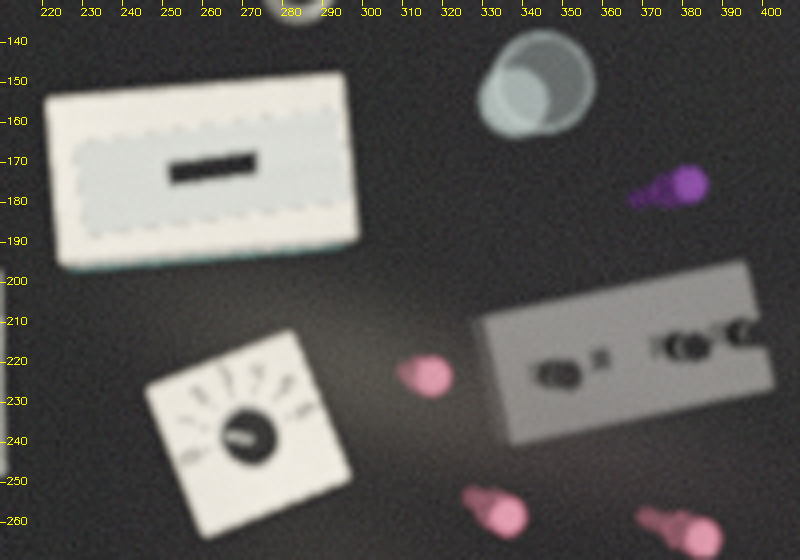

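View pics/t0m.png

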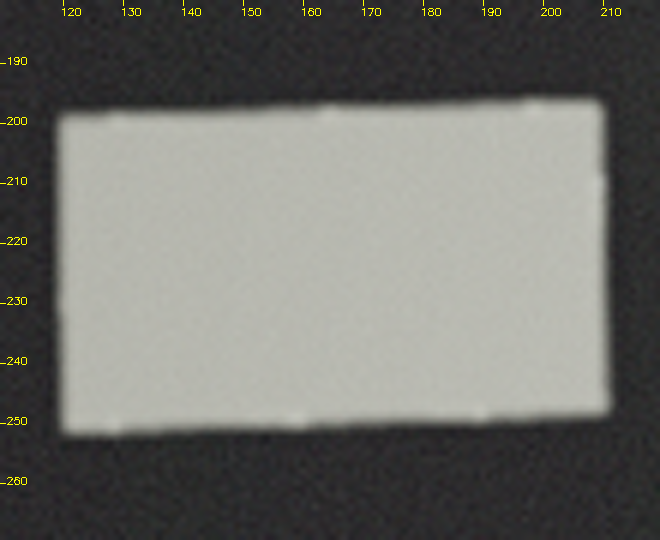

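```bash
cat >> h.py <<'E'
from scipy.optimize import least_squares
def rect(cam,uv,z,lx,ly,name):
    # corners in image order; returns centre, angle of long(y) axis
    X=np.array([bp(cam,u,v,z)[:2] for u,v in uv])
    c=X.mean(0)
    best=None
    loc=np.array([[lx/2,ly/2],[lx/2,-ly/2],[-lx/2,-ly/2],[-lx/2,ly/2]])
    def f(p):
        a=p[2]; Rm=np.array([[np.cos(a),-np.sin(a)],[np.sin(a),np.cos(a)]])
        return (X-(loc@Rm.T+p[:2])).ravel()
    for a0 in (-.3,0,.3):
        r=least_squares(f,[*c,a0])
        if best is None or r.cost<best.cost: best=r
    print(name,"c",best.x[:2].round(1),"yaw deg",np.degrees(best.x[2]).round(2),"rms",np.sqrt(2*best.cost/8).round(2))
    return best.x
E
python3 - <<'E'
from h import *
T=P("top")
def q(pts,x0,y0,f): return [((x+.5)/f-.5+x0,(y+.5)/f-.5+y0) for x,y in pts]
# image TL = +x,+y ; TR = +x,-y ; BR ; BL
rect(T,q([(45,97),(344,73),(358,240),(58,264)],210,130,4),90,110,200,"station")
rect(T,q([(485,318),(745,262),(774,386),(513,444)],210,130,4),50,90,190,"rack")
rect(T,q([(147,387),(292,332),(351,478),(206,538)],210,130,4),45,110,110,"box")
rect(T,q([(60,118),(603,101),(608,412),(63,432)],110,180,6),3,150,260,"mat")
rect(T,q([(168,164),(256,152),(258,173),(170,185)],210,130,4),132,14,60,"covergrip")
rect(T,q([(78,145),(340,108),(353,203),(87,236)],210,130,4),96,64,180,"coverplate")
for n,p in dict(dial=(249,437,102),p_a=(571,376,124),p_b=(696,347,124),p_c=(744,332,124)).items():
    u,v=q([p[:2]],210,130,4)[0]; print(n,bp(T,u,v,p[2]).round(1))
for n,p in dict(beaker=(515,103,85),pinkA=(433,377,119),purple=(690,184,119),pinkB=(508,516,119),pinkC=(703,538,119)).items():
    u,v=q([p[:2]],210,130,4)[0]; print(n,bp(T,u,v,p[2]).round(1))
print(bp(T,175,143,130),bp(T,285,128,60))
E
```

```text
station c [625.3   2.3] yaw deg 4.44 rms 2.13
rack c [ 498.5 -300.3] yaw deg 11.83 rms 0.2
box c [443.  -31.2] yaw deg 21.26 rms 0.79
mat c [483.4 276.9] yaw deg 1.56 rms 0.99
covergrip c [620.2  -4.1] yaw deg 7.53 rms 0.81
coverplate c [621.4  -6.5] yaw deg 7.33 rms 0.8
dial [444.5 -27.9 102. ]
p_a [ 484.3 -237.7  124. ]
p_b [ 502.7 -320.6  124. ]
p_c [ 512.4 -352.7  124. ]
beaker [ 670.4 -213.7   85. ]
pinkA [ 484. -148.  119.]
purple [ 610.7 -321.3  119. ]
pinkB [ 393.4 -195.8  119. ]
pinkC [ 378.1 -323.7  119. ]
[696.19714038 224.31101149 130.        ] [752.59188844 -69.55793795  60.        ]
```

```bash
cat >> h.py <<'E'
def plan(gp,jaw=None,n=None,off=159,step=.055):
    """gp: target grasp point world mm (TCP for off=0); jaw: deg of tool y axis in world (mod 180)"""
    s=manip.get_state(); p=s["tool_pos"]; Rm=R.from_quat(s["ee_rot"]).as_matrix()
    cur=np.degrees(np.arctan2(Rm[1,1],Rm[0,1]))
    d=0 if jaw is None else (jaw-cur+90)%180-90
    tw=-np.radians(d)  # tool z down
    g=p+Rm[:,2]*off
    dw=np.array([gp[i]-g[i] if gp[i] is not None else 0. for i in range(3)])
    n=n or max(1,int(np.ceil(max(np.linalg.norm(dw)/1000/step,abs(tw)/.16))))
    print("t",round(s["time_s"],2),"grasp",g.round(1),"jaw",cur.round(2),"F",s["ft_force"].round(1),"w",round(s["width"]*92,1),"zax",Rm[:,2].round(4),"dist",dw.round(1),"n",n)
    rows=[]
    for i in range(n):
        l=Rm.T@dw/n/1000
        rows.append("%.4f %.4f %.4f %.3f"%(*l,tw/n)); Rm=Rm@R.from_rotvec([0,0,tw/n]).as_matrix()
    print("; ".join(rows))
E
python3 - <<'E'
from h import *
s=manip.get_state(); W=P("wrist"); C=-W[1].T@W[2]; Rm=R.from_quat(s["ee_rot"]).as_matrix()
print("cam in tool",Rm.T@(C-s["tool_pos"]), "fwd",Rm.T@W[1][2])
plan([560,-4,250],7.4)
E
```

```text
cam in tool [69.43101436 -0.28362089 19.41352086] fwd [-2.54681792e-01 -3.46776264e-05  9.67024914e-01]
t 0.15 grasp [210.  588.3 245.1] jaw 70.35 F [ 0.2 -0.7  0.1] w 92.0 zax [-3.0e-04 -1.2e-03 -1.0e+00] dist [ 350.  -592.3    4.9] n 13
-0.0407 -0.0339 -0.0003 0.085; -0.0434 -0.0303 -0.0003 0.085; -0.0458 -0.0265 -0.0003 0.085; -0.0479 -0.0226 -0.0003 0.085; -0.0496 -0.0185 -0.0003 0.085; -0.0510 -0.0142 -0.0003 0.085; -0.0520 -0.0098 -0.0003 0.085; -0.0526 -0.0054 -0.0003 0.085; -0.0529 -0.0010 -0.0003 0.085; -0.0528 0.0035 -0.0003 0.085; -0.0523 0.0080 -0.0003 0.085; -0.0515 0.0123 -0.0003 0.085; -0.0502 0.0166 -0.0003 0.085
```

```bash
python3 - <<'E'
from h import *
plan([600,-70,250],7.4,n=15)
E
```

```text
t 0.15 grasp [210.  588.3 245.1] jaw 70.35 F [ 0.2 -0.7  0.1] w 92.0 zax [-3.0e-04 -1.2e-03 -1.0e+00] dist [ 390.  -658.3    4.9] n 15
-0.0392 -0.0326 -0.0003 0.073; -0.0415 -0.0296 -0.0003 0.073; -0.0436 -0.0265 -0.0003 0.073; -0.0454 -0.0233 -0.0003 0.073; -0.0470 -0.0199 -0.0003 0.073; -0.0483 -0.0164 -0.0003 0.073; -0.0494 -0.0128 -0.0003 0.073; -0.0502 -0.0091 -0.0003 0.073; -0.0507 -0.0055 -0.0003 0.073; -0.0510 -0.0017 -0.0003 0.073; -0.0510 0.0020 -0.0003 0.073; -0.0507 0.0057 -0.0003 0.073; -0.0501 0.0094 -0.0003 0.073; -0.0493 0.0131 -0.0003 0.073; -0.0482 0.0166 -0.0003 0.073
```

Request:
play_rows(
  targets="-0.0392 -0.0326 0 0.073; -0.0415 -0.0296 0 0.073; -0.0436 -0.0265 0 0.073; -0.0454 -0.0233 0 0.073; -0.0470 -0.0199 0 0.073; -0.0483 -0.0164 0 0.073; -0.0494 -0.0128 0 0.073; -0.0502 -0.0091 0 0.073; -0.0507 -0.0055 0 0.073; -0.0510 -0.0017 0 0.073; -0.0510 0.0020 0 0.073; -0.0507 0.0057 0 0.073",
  hand=100,
)

```text
time_s: 1.65
tool_pos: [523.2, 45.6, 402.4]
ee_rot: [0.58, 0.814, -0.001, -0.001]
ft_force: [1.1, 0.0, 0.0]
width: 1.0
```

```bash
python3 - <<'E'
from h import *
plan([600,-70,250],7.4)
E
```

```text
t 1.65 grasp [522.9  45.6 243.4] jaw 19.04 F [1.1 0.  0. ] w 92.0 zax [-1.9e-03 -4.0e-04 -1.0e+00] dist [  77.1 -115.6    6.6] n 3
-0.0448 0.0117 -0.0022 0.068; -0.0439 0.0147 -0.0022 0.068; -0.0428 0.0177 -0.0022 0.068
```

Request:
play_rows(
  targets="-0.0448 0.0117 -0.0022 0.068; -0.0439 0.0147 -0.0022 0.068; -0.0428 0.0177 -0.0022 0.068; 0 0 0 0; 0 0 0 0",
)

```text
time_s: 2.28
tool_pos: [602.2, -77.8, 407.8]
ee_rot: [0.665, 0.747, -0.002, -0.001]
ft_force: [-0.0, 0.2, -0.1]
width: 0.999
```

```bash
python3 - <<'E'
from h import *
plan([600,-70,250],7.4)
im=eyes.camera("wrist"); crop(im,0,0,512,384,1,"w1"); np.save("w1.npy",im)
W=P("wrist"); print(pr(W,[620.5,-5,132]),pr(W,[444,-30,102]),[pr(W,[625.3-y*np.sin(.0775),2.3+y*np.cos(.0775),90]).round() for y in (-66,-22,22,66)])
E
```

```text
t 2.27 grasp [601.7 -78.2 248.8] jaw 6.64 F [-0.   0.2 -0.1] w 91.9 zax [-0.0035 -0.0023 -1.    ] dist [-1.7  8.2  1.2] n 1
0.0084 -0.0007 -0.0012 -0.013
[287.75714282 102.18325572] [ 78.70309289 107.81612576] [array([284., 167.]), array([287., 120.]), array([291.,  69.]), array([295.,  13.])]
```

View pics/w1.png

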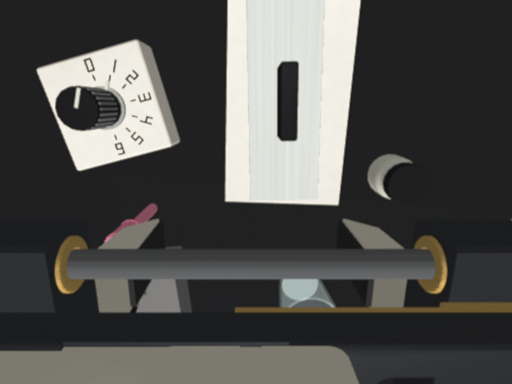

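```bash
python3 - <<'E'
from h import *
im=np.load("w1.npy"); crop(im,215,0,160,210,4,"w1a",10); crop(im,30,30,160,150,5,"w1b",10)
E
```

```text
(no output)
```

View pics/w1a.png

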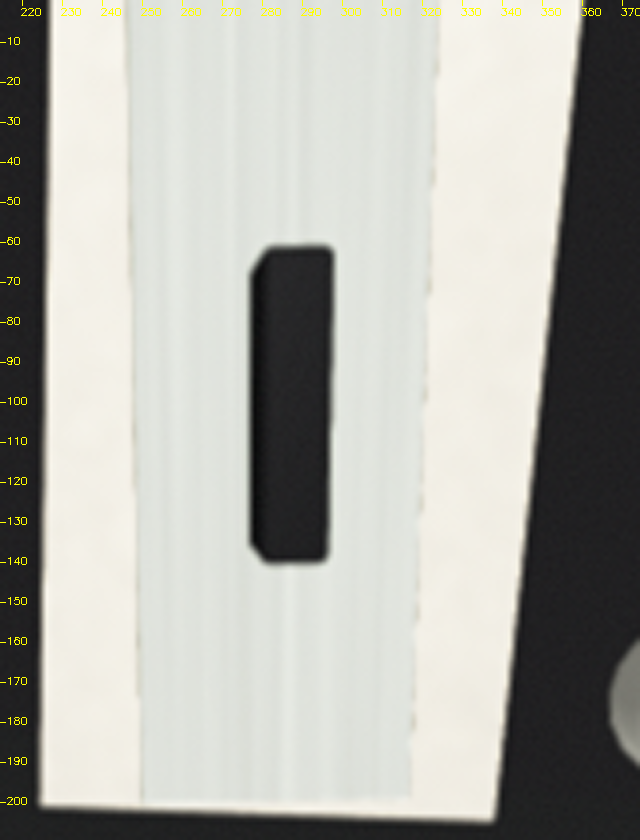

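View pics/w1b.png

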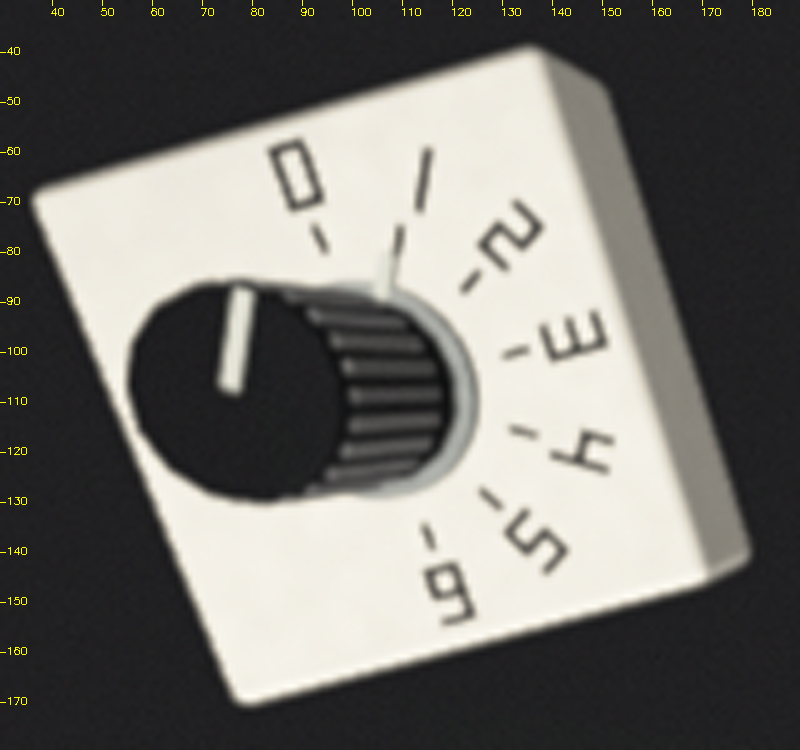

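```bash
cat >> h.py <<'E'
def q(pts,x0,y0,f): return [((x+.5)/f-.5+x0,(y+.5)/f-.5+y0) for x,y in pts]
E
python3 - <<'E'
from h import *
W=P("wrist")
rect(W,q([(333,247),(328,563),(266,563),(268,247)],215,0,4),132,14,60,"bar")
def ln(a,b,z,n):
    A,B=[bp(W,*x,z) for x in q([a,b],215,0,4)]; d=B-A; print(n,A.round(1),B.round(1),"ang",np.degrees(np.arctan2(-d[0],d[1])).round(2)); return A,B
ln((140,800),(126,4),96,"plate L"); ln((412,796),(438,4),96,"plate R"); ln((140,802),(412,800),96,"plate near")
ln((38,806),(48,4),90,"st L"); ln((497,822),(581,4),90,"st R"); ln((38,806),(497,822),90,"st near")
rect(W,q([(535,45),(708,582),(240,705),(35,193)],30,30,5),45,110,110,"box")
u,v=q([(240,390)],30,30,5)[0]; print("dial top",bp(W,u,v,102))
E
```

```text
bar c [621.7  -4.8] yaw deg 7.69 rms 0.75
plate L [601.2 -97.2  96. ] [579.   71.1  96. ] ang 7.54
plate R [665.4 -88.7  96. ] [642.3  78.3  96. ] ang 7.9
plate near [601.3 -97.7  96. ] [665.6 -89.7  96. ] ang -82.88
st L [ 576.9 -103.4   90. ] [562.5  70.9  90. ] ang 4.72
st R [688.6 -94.4  90. ] [672.8  83.6  90. ] ang 5.07
st near [ 576.9 -103.4   90. ] [688.6 -94.4  90. ] ang -85.41
box c [442.4 -31. ] yaw deg 21.15 rms 0.93
dial top [443.05007321 -29.92704004 102.        ]
```

```bash
python3 - <<'E'
from h import *
plan([621.5,-4.7,200],7.6)
E
```

```text
t 2.33 grasp [601.6 -78.4 249. ] jaw 6.64 F [-0.3 -1.   0.7] w 91.9 zax [-0.0033 -0.0026 -1.    ] dist [ 19.9  73.7 -49. ] n 2
0.0355 0.0142 0.0243 -0.008; 0.0354 0.0145 0.0243 -0.008
```

Request:
play_rows(
  targets="0.0355 0.0142 0.0243 -0.008; 0.0354 0.0145 0.0243 -0.008; 0 0 0 0; 0 0 0 0",
)

```text
time_s: 2.82
tool_pos: [620.7, 1.2, 358.8]
ee_rot: [0.657, 0.754, -0.001, -0.001]
ft_force: [0.4, -1.2, -0.3]
width: 1.001
```

```bash
python3 - <<'E'
from h import *
plan([621.5,-4.7,121],7.6,n=3)
E
```

```text
t 2.83 grasp [620.3   1.1 199.8] jaw 7.91 F [ 0.4 -1.2 -0.3] w 92.1 zax [-2.6e-03 -7.0e-04 -1.0e+00] dist [  1.2  -5.8 -78.8] n 3
-0.0019 0.0002 0.0263 0.002; -0.0019 0.0002 0.0263 0.002; -0.0019 0.0002 0.0263 0.002
```

Request:
play_rows(
  targets="-0.0019 0.0002 0.025 0.002; -0.0019 0.0002 0.025 0.002; -0.0019 0.0002 0.018 0.002; 0 0 0.006 0; 0 0 0 0",
)

```text
time_s: 3.45
tool_pos: [621.9, -7.0, 286.8]
ee_rot: [0.66, 0.752, 0.001, 0.001]
ft_force: [0.9, -0.3, 0.3]
width: 1.002
```

```bash
python3 - <<'E'
from h import *
plan([621.5,-4.7,120],7.6)
E
```

```text
t 3.45 grasp [622.4  -7.1 127.8] jaw 7.45 F [ 0.9 -0.3  0.3] w 92.2 zax [ 3.1e-03 -4.0e-04 -1.0e+00] dist [-0.9  2.4 -7.8] n 1
0.0025 -0.0006 0.0078 -0.003
```

Request:
play_rows(
  targets="0.0025 -0.0006 0.0065 -0.003; 0 0 0 0; 0 0 0 0; 0 0 0 0; 0 0 0 0; 0 0 0 0; 0 0 0 0",
  hand=0,
)

```text
time_s: 4.32
tool_pos: [621.7, -4.3, 282.0]
ee_rot: [0.658, 0.753, 0.002, 0.002]
ft_force: [0.7, -0.1, 0.9]
width: 0.286
```

```bash
python3 - <<'E'
from h import *
plan([None,None,240])
E
```

```text
t 4.33 grasp [622.7  -4.3 123. ] jaw 7.66 F [ 0.7 -0.1  0.9] w 26.3 zax [ 6.3e-03  1.0e-04 -1.0e+00] dist [  0.   0. 117.] n 3
-0.0000 0.0002 -0.0390 -0.000; -0.0000 0.0002 -0.0390 -0.000; -0.0000 0.0002 -0.0390 -0.000
```

Fingers are still closing (slowly).

Request:
play_rows(
  targets="0 0 0 0; 0 0 0 0; 0 0 0 0; 0 0 0 0; 0 0 0 0",
)

```text
time_s: 4.95
tool_pos: [621.6, -4.4, 282.1]
ee_rot: [0.658, 0.753, 0.002, 0.002]
ft_force: [0.0, -0.5, 0.5]
width: 0.152
```

Request:
play_rows(
  targets="0 0 -0.005 0; 0 0 -0.015 0; 0 0 -0.025 0; 0 0 -0.025 0; 0 0 -0.015 0; 0 0 0 0",
)

```text
time_s: 5.7
tool_pos: [621.0, -4.6, 372.7]
ee_rot: [0.658, 0.753, 0.002, 0.003]
ft_force: [0.1, -0.2, -1.8]
width: 0.15
```

```bash
python3 - <<'E'
from h import *
plan([483.4,276.9,195],1.6)
im=eyes.camera("side"); crop(im,150,100,250,200,3,"s1")
E
```

```text
t 5.7 grasp [622.1  -4.6 213.7] jaw 7.63 F [ 0.1 -0.2 -1.8] w 13.8 zax [ 7.1e-03  1.0e-04 -1.0e+00] dist [-138.7  281.5  -18.7] n 6
0.0496 -0.0167 0.0030 0.018; 0.0493 -0.0176 0.0030 0.018; 0.0490 -0.0184 0.0030 0.018; 0.0486 -0.0193 0.0030 0.018; 0.0483 -0.0201 0.0030 0.018; 0.0479 -0.0210 0.0030 0.018
```

View pics/s1.png

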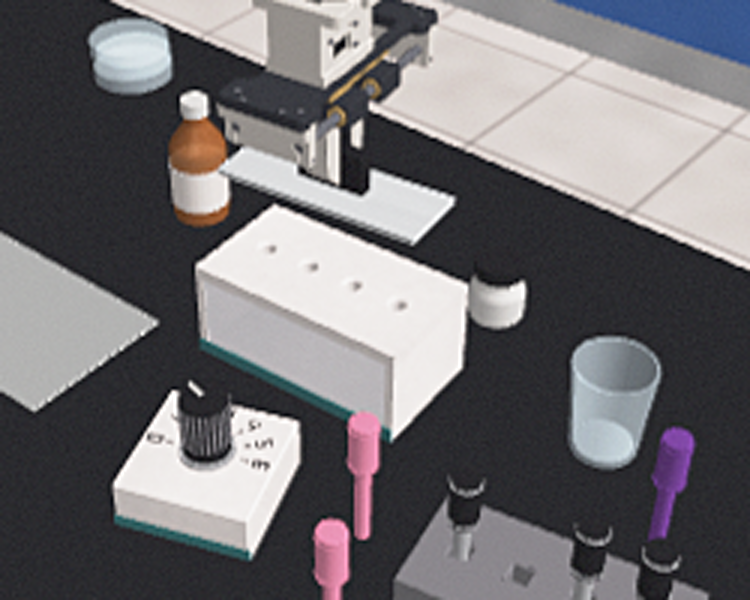

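Request:
play_rows(
  targets="0.0250 -0.0083 0 0.010; 0.0496 -0.0167 0.0030 0.018; 0.0493 -0.0176 0.0030 0.018; 0.0490 -0.0184 0.0030 0.018; 0.0486 -0.0193 0.0030 0.018; 0.0400 -0.0161 0.0030 0.018; 0.0250 -0.0110 0 0.005; 0.010 -0.004 0 0; 0 0 0 0",
)

```text
time_s: 6.88
tool_pos: [478.6, 288.8, 346.5]
ee_rot: [0.699, 0.715, -0.004, 0.001]
ft_force: [0.0, 0.3, -0.8]
width: 0.153
```

```bash
python3 - <<'E'
from h import *
plan([483.4,276.9,120],1.6)
E
```

```text
t 6.88 grasp [477.9 287.5 187.5] jaw 1.33 F [ 0.   0.3 -0.8] w 14.1 zax [-0.0044 -0.0081 -1.    ] dist [  5.5 -10.6 -67.5] n 2
-0.0051 0.0028 0.0338 -0.002; -0.0051 0.0028 0.0338 -0.002
```

Request:
play_rows(
  targets="-0.005 0.0028 0.0338 -0.002; -0.005 0.0028 0.0338 -0.002; 0 0 0.033 0; 0 0 0.022 0; 0 0 0.01 0; 0 0 0 0",
)

```text
time_s: 7.62
tool_pos: [489.7, 268.0, 211.1]
ee_rot: [0.702, 0.712, -0.004, 0.004]
ft_force: [-0.2, 0.4, -1.6]
width: 0.149
```

```bash
python3 - <<'E'
from h import *
plan([483.4,276.9,38],1.6)
im=eyes.camera("top"); crop(im,110,170,120,100,6,"t2",10)
im=eyes.camera("side"); crop(im,50,120,200,150,4,"s2",10)
E
```

```text
t 7.62 grasp [489.8 266.2  52.1] jaw 0.88 F [-0.2  0.4 -1.6] w 13.7 zax [ 1.000e-04 -1.110e-02 -9.999e-01] dist [ -6.4  10.7 -14.1] n 1
0.0109 -0.0062 0.0140 -0.013
```

View pics/s2.png

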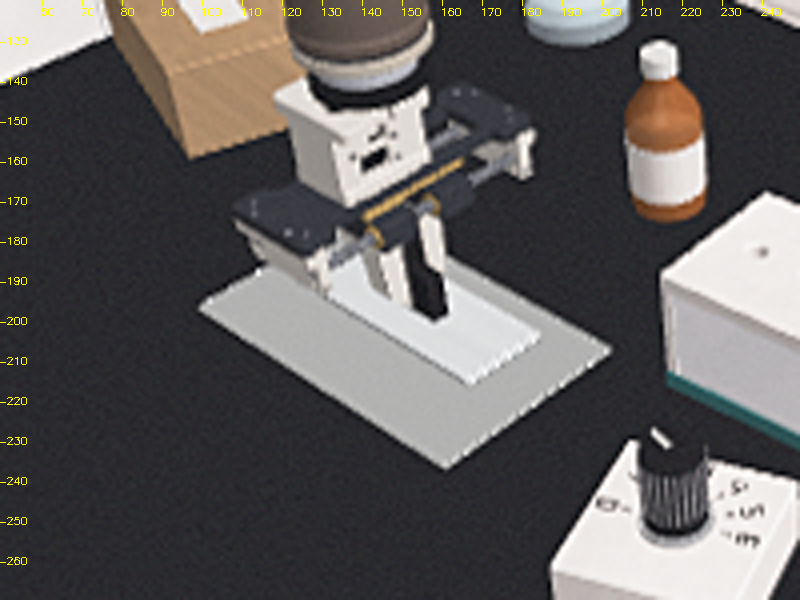

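Request:
play_rows(
  targets="0.0095 -0.0055 0.003 -0.013; 0 0 0.003 0; 0 0 0 0; 0 0 0 0",
)

```text
time_s: 8.22
tool_pos: [484.2, 279.7, 207.5]
ee_rot: [0.696, 0.718, -0.001, 0.004]
ft_force: [-0.1, -0.4, -1.0]
width: 0.152
```

```bash
python3 - <<'E'
from h import *
plan([483.4,276.9,36],1.6)
E
```

```text
t 8.22 grasp [484.9 278.6  48.5] jaw 1.8 F [-0.1 -0.4 -1. ] w 14.0 zax [ 0.004  -0.0072 -1.    ] dist [ -1.5  -1.7 -12.5] n 1
-0.0015 -0.0016 0.0125 0.003
```

Request:
play_rows(
  targets="-0.0015 -0.001 0.004 0.003; 0 0 0.004 0; 0 0 0.003 0; 0 0 0.001 0; 0 0 0 0",
)

```text
time_s: 8.85
tool_pos: [483.5, 277.6, 195.1]
ee_rot: [0.697, 0.717, -0.001, 0.004]
ft_force: [-0.3, 0.5, 2.7]
width: 0.152
```

```bash
python3 - <<'E'
from h import *
plan([483.4,276.9,36],1.6)
E
```

```text
t 8.85 grasp [484.2 276.4  36.1] jaw 1.57 F [-0.3  0.5  2.7] w 14.0 zax [ 0.0041 -0.0071 -1.    ] dist [-0.8  0.5 -0.1] n 1
0.0005 -0.0008 0.0001 -0.001
```

Touching (force from −1 to +2.7). Release.

Request:
play_rows(
  targets="0 0 0.0005 0; 0 0 0 0; 0 0 0 0; 0 0 0 0; 0 0 0 0; 0 0 0 0; 0 0 0 0",
  hand=70,
)

```text
time_s: 9.72
tool_pos: [483.8, 277.7, 194.5]
ee_rot: [0.697, 0.717, -0.001, 0.004]
ft_force: [0.2, -0.9, -0.2]
width: 0.697
```

Request:
play_rows(
  targets="0 0 -0.02 0; 0 0 -0.04 0; 0 0 -0.055 0; 0 0 -0.05 0; 0 0 -0.02 0; 0 0 0 0",
)

```text
time_s: 10.48
tool_pos: [482.7, 278.8, 384.7]
ee_rot: [0.697, 0.717, -0.002, 0.004]
ft_force: [-0.3, 0.6, -0.6]
width: 0.701
```

```bash
python3 - <<'E'
from h import *
plan([625,-120,250],4.6)
im=eyes.camera("top"); crop(im,110,170,120,100,6,"t3",10); crop(im,210,130,200,140,4,"t3z",10); np.save("t3.npy",im)
E
```

```text
t 10.47 grasp [483.3 277.6 225.7] jaw 1.55 F [-0.3  0.6 -0.6] w 64.5 zax [ 0.0035 -0.0078 -1.    ] dist [ 141.7 -397.6   24.3] n 8
-0.0502 0.0164 -0.0026 -0.007; -0.0503 0.0160 -0.0026 -0.007; -0.0504 0.0157 -0.0026 -0.007; -0.0505 0.0154 -0.0026 -0.007; -0.0506 0.0150 -0.0026 -0.007; -0.0507 0.0147 -0.0026 -0.007; -0.0508 0.0144 -0.0026 -0.007; -0.0509 0.0140 -0.0026 -0.007
```

View pics/t3.png

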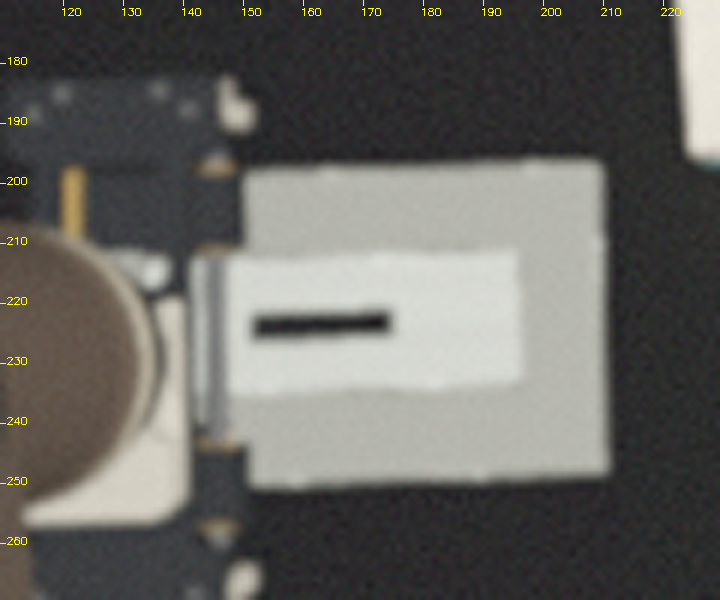

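View pics/t3z.png

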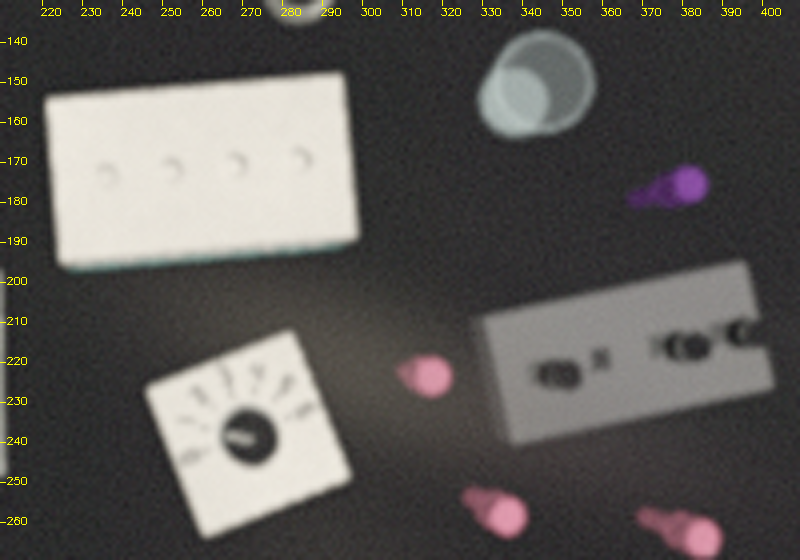

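Request:
play_rows(
  targets="-0.03 0.009 -0.0026 -0.007; -0.0503 0.0160 -0.0026 -0.007; -0.0504 0.0157 -0.0026 -0.007; -0.0505 0.0154 -0.0026 -0.007; -0.0506 0.0150 -0.0026 -0.007; -0.0507 0.0147 -0.0026 -0.007; -0.045 0.0144 -0.0026 -0.007; -0.03 0.01 -0.0026 0; -0.01 0.003 0 0; 0 0 0 0",
  hand=60,
)

```text
time_s: 11.78
tool_pos: [616.0, -90.2, 391.7]
ee_rot: [0.677, 0.735, -0.012, -0.003]
ft_force: [0.8, 0.8, 0.4]
width: 0.601
```

```bash
python3 - <<'E'
from h import *
plan([625,-120,250],4.6)
im=eyes.camera("wrist"); crop(im,0,0,512,384,1,"w4"); np.save("w4.npy",im); W=P("wrist"); np.savez("w4c.npz",*W)
crop(im,200,10,160,150,5,"w4a",10)
E
```

```text
t 11.78 grasp [612.8 -92.5 232.8] jaw 4.7 F [0.8 0.8 0.4] w 55.3 zax [-0.02   -0.0143 -0.9997] dist [ 12.2 -27.5  17.2] n 1
-0.0286 0.0095 -0.0171 0.002
```

View pics/w4a.png

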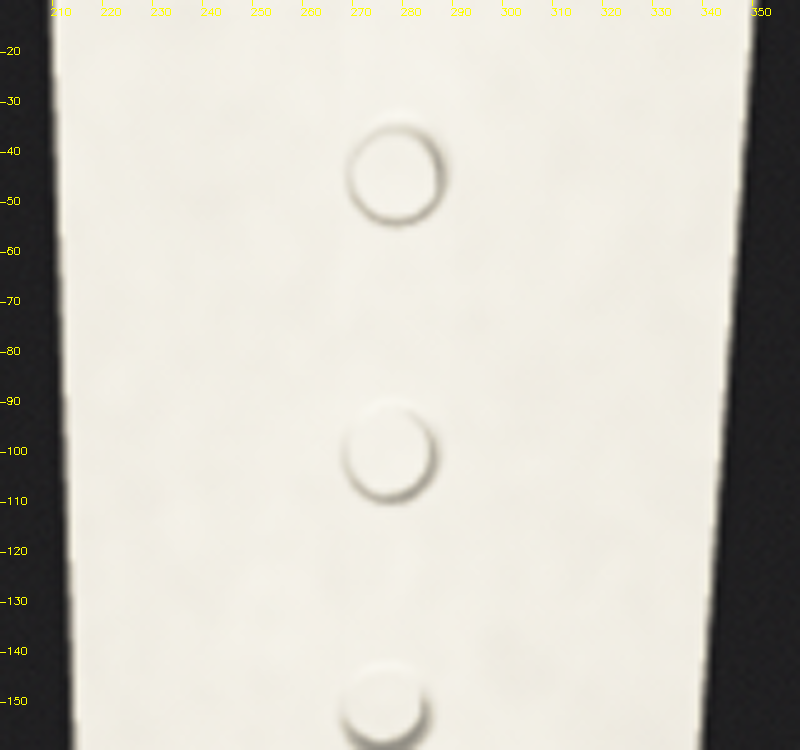

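View pics/w4.png

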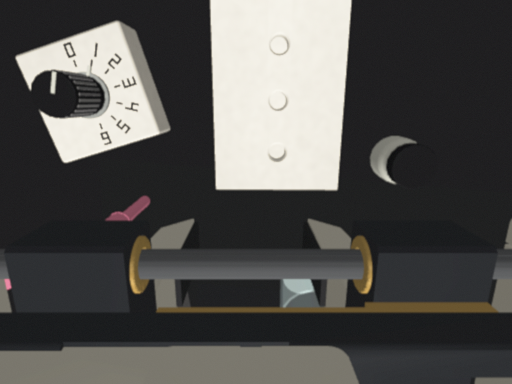

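```bash
python3 - <<'E'
from h import *
d=np.load("w4c.npz"); W=(d["arr_0"],d["arr_1"],d["arr_2"])
for p in q([(397,175),(391,452),(386,709)],200,10,5): print(bp(W,*p,90).round(1))
T=P("top")
for p in q([(108,174),(172,169),(237,165),(302,160)],210,130,4): print("top",bp(T,*p,90).round(1))
for c,y in (((625,1.5),4.6),):
    a=np.radians(y); print([ (round(c[0]-np.sin(a)*k,1),round(c[1]+np.cos(a)*k,1)) for k in (-66,-22,22,66)])
im=np.load("w4.npy"); crop(im,200,130,160,70,5,"w4b",10)
E
```

```text
[622.1  23.9  90. ]
[625.7 -19.2  90. ]
[629.4 -62.7  90. ]
top [621.4  65.8  90. ]
top [624.7  22.5  90. ]
top [627.4 -21.7  90. ]
top [630.7 -66.   90. ]
[(np.float64(630.3), np.float64(-64.3)), (np.float64(626.8), np.float64(-20.4)), (np.float64(623.2), np.float64(23.4)), (np.float64(619.7), np.float64(67.3))]
```

View pics/w4b.png

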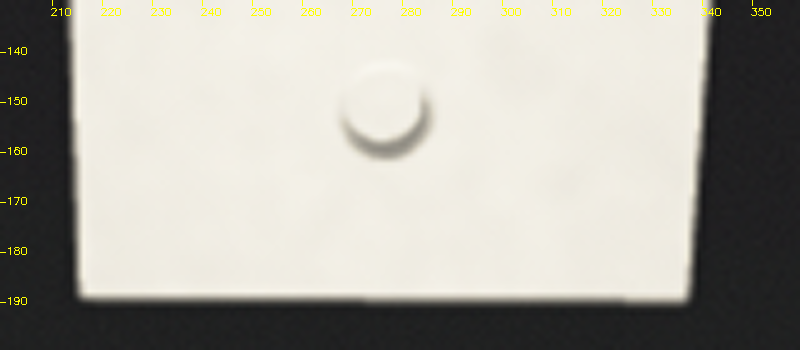

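```bash
python3 - <<'E'
from h import *
plan([515,-395,250],11.8,n=11)
E
```

```text
t 11.82 grasp [612.7 -91.7 232.7] jaw 4.75 F [ 0.2  0.5 -0.1] w 55.1 zax [-0.0201 -0.0139 -0.9997] dist [ -97.7 -303.3   17.3] n 11
-0.0268 -0.0112 -0.0010 -0.011; -0.0266 -0.0115 -0.0010 -0.011; -0.0265 -0.0118 -0.0010 -0.011; -0.0264 -0.0121 -0.0010 -0.011; -0.0262 -0.0123 -0.0010 -0.011; -0.0261 -0.0126 -0.0010 -0.011; -0.0259 -0.0129 -0.0010 -0.011; -0.0258 -0.0132 -0.0010 -0.011; -0.0256 -0.0135 -0.0010 -0.011; -0.0255 -0.0138 -0.0010 -0.011; -0.0253 -0.0141 -0.0010 -0.011
```

Request:
play_rows(
  targets="-0.0268 -0.0112 -0.0010 -0.011; -0.0266 -0.0115 -0.0010 -0.011; -0.0265 -0.0118 -0.0010 -0.011; -0.0264 -0.0121 -0.0010 -0.011; -0.0262 -0.0123 -0.0010 -0.011; -0.0261 -0.0126 -0.0010 -0.011; -0.0259 -0.0129 -0.0010 -0.011; -0.0258 -0.0132 -0.0010 -0.011; -0.0256 -0.0135 -0.0010 -0.011; -0.0255 -0.0138 -0.0010 -0.011; -0.0153 -0.0081 -0.0010 -0.011; 0 0 0 0",
)

```text
time_s: 13.32
tool_pos: [528.9, -364.7, 402.0]
ee_rot: [0.616, 0.787, -0.007, -0.01]
ft_force: [0.5, 0.2, -1.1]
width: 0.6
```

```bash
python3 - <<'E'
from h import *
plan([515,-395,250],11.8)
im=eyes.camera("wrist"); crop(im,0,0,512,384,1,"w5"); np.save("w5.npy",im); W=P("wrist"); np.savez("w5c.npz",*W)
crop(im,200,0,160,150,5,"w5a",10)
E
```

```text
t 13.32 grasp [ 525.  -364.5  243.1] jaw 13.92 F [ 0.5  0.2 -1.1] w 55.2 zax [-2.470e-02  9.000e-04 -9.997e-01] dist [-10.  -30.5   6.9] n 1
-0.0271 -0.0172 -0.0067 0.037
```

View pics/w5.png

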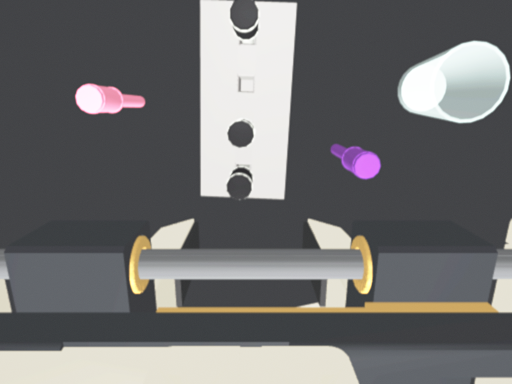

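```bash
python3 - <<'E'
from h import *
im=np.load("w5.npy"); im=np.clip(im.astype(float)*2.2,0,255).astype(np.uint8)
crop(im,190,0,115,105,7,"w5a",10);crop(im,190,100,115,110,7,"w5b",10)
E
```

View pics/w5a.png

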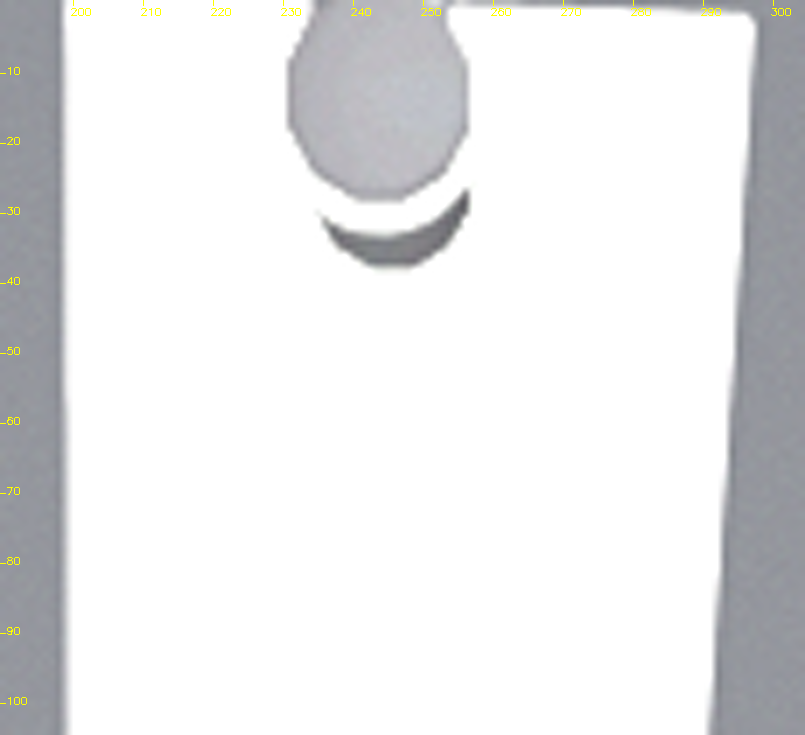

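View pics/w5b.png

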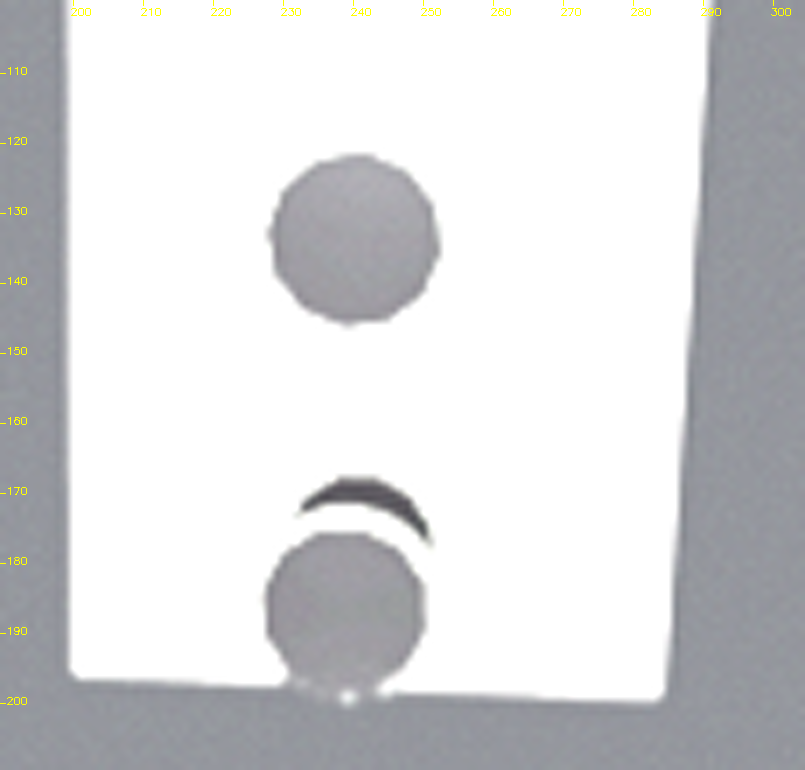

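```bash
python3 - <<'E'
from h import *
d=np.load("w5c.npz"); W=(d["arr_0"],d["arr_1"],d["arr_2"])
a=q([(378,105)],190,0,7)+q([(355,240),(346,613)],190,100,7)
for p in a: print("head",bp(W,*p,124).round(1))
c=q([(758,12)],190,0,7)+q([(665,704),(67,682)],190,100,7)+q([(60,0)],190,0,7)
rect(W,c,50,90,190,"rack")
x=bp(W,*q([(400,0)],200,0,5)[0],50)
E
```

```text
head [ 484.5 -235.4  124. ]
head [ 502.4 -320.1  124. ]
head [ 511.6 -363.1  124. ]
rack c [ 497.7 -299.4] yaw deg 11.99 rms 1.39
```

```bash
python3 - <<'E'
from h import *
plan([511.6,-363.1,170],11.9,n=3)
E
```

```text
t 13.38 grasp [ 525.6 -363.3  242.9] jaw 13.99 F [-0.7  0.9  0.4] w 54.8 zax [-0.0246  0.0017 -0.9997] dist [-14.    0.2 -72.9] n 3
0.0010 -0.0039 0.0244 0.012; 0.0010 -0.0039 0.0244 0.012; 0.0009 -0.0040 0.0244 0.012
```

Request:
play_rows(
  targets="0.0010 -0.0035 0.020 0.009; 0.0010 -0.0035 0.020 0.009; 0.0009 -0.003 0.020 0.009; 0 0 0.008 0; 0 0 0 0; 0 0 0 0",
)

```text
time_s: 14.12
tool_pos: [522.7, -352.5, 332.5]
ee_rot: [0.622, 0.783, -0.004, -0.01]
ft_force: [0.4, 0.4, -0.1]
width: 0.601
```

```bash
python3 - <<'E'
from h import *
plan([511.6,-363.1,110],11.9,n=3)
E
```

```text
t 14.12 grasp [ 519.3 -351.6  173.6] jaw 13.11 F [ 0.4  0.4 -0.1] w 55.3 zax [-0.0217  0.0063 -0.9997] dist [ -7.7 -11.5 -63.6] n 3
-0.0034 -0.0029 0.0212 0.007; -0.0034 -0.0029 0.0212 0.007; -0.0034 -0.0029 0.0212 0.007
```

Request:
play_rows(
  targets="-0.0105 -0.0090 0 0.011; 0 0 0 0; 0 0 0 0",
)

```text
time_s: 14.5
tool_pos: [516.0, -366.4, 334.1]
ee_rot: [0.627, 0.779, -0.004, -0.009]
ft_force: [-0.0, 0.6, 0.0]
width: 0.601
```

```bash
python3 - <<'E'
from h import *
plan([511.6,-363.1,110],11.9,n=3)
E
```

```text
t 14.5 grasp [ 512.9 -365.7  175.1] jaw 12.4 F [-0.   0.6  0. ] w 55.3 zax [-0.0198  0.0049 -0.9998] dist [ -1.3   2.6 -65.1] n 3
0.0007 0.0002 0.0217 0.003; 0.0007 0.0002 0.0217 0.003; 0.0007 0.0002 0.0217 0.003
```

Request:
play_rows(
  targets="0.0012 0.0002 0.016 0.004; 0.0004 0 0.018 0.002; 0 0 0.016 0; 0 0 0.008 0; 0 0 0 0; 0 0 0 0",
)

```text
time_s: 15.25
tool_pos: [514.5, -363.8, 270.6]
ee_rot: [0.629, 0.777, -0.004, -0.01]
ft_force: [0.3, -0.3, 0.3]
width: 0.602
```

```bash
python3 - <<'E'
from h import *
plan([511.6,-363.1,110],11.9)
E
```

```text
t 15.25 grasp [ 511.  -362.8  111.6] jaw 12.05 F [ 0.3 -0.3  0.3] w 55.4 zax [-0.0218  0.0061 -0.9997] dist [ 0.6 -0.3 -1.6] n 1
-0.0004 0.0006 0.0016 0.003
```

Request:
play_rows(
  targets="0 0 0.001 0; 0 0 0 0; 0 0 0 0; 0 0 0 0; 0 0 0 0; 0 0 0 0; 0 0 0 0",
  hand=0,
)

```text
time_s: 16.12
tool_pos: [514.8, -364.1, 270.9]
ee_rot: [0.629, 0.777, -0.004, -0.009]
ft_force: [-0.3, -0.9, -1.0]
width: 0.231
```

```bash
python3 - <<'E'
from h import *
plan([511.6,-363.1,255],11.9,n=8)
im=eyes.camera("side"); crop(im,260,230,150,120,5,"s6")
E
```

```text
t 16.12 grasp [ 511.7 -363.3  112. ] jaw 12.06 F [-0.3 -0.9 -1. ] w 21.3 zax [-0.0196  0.005  -0.9998] dist [-1.00e-01  2.00e-01  1.43e+02] n 8
0.0002 -0.0003 -0.0179 0.000; 0.0002 -0.0003 -0.0179 0.000; 0.0002 -0.0003 -0.0179 0.000; 0.0002 -0.0003 -0.0179 0.000; 0.0002 -0.0003 -0.0179 0.000; 0.0002 -0.0003 -0.0179 0.000; 0.0002 -0.0003 -0.0179 0.000; 0.0002 -0.0003 -0.0179 0.000
```

View pics/s6.png

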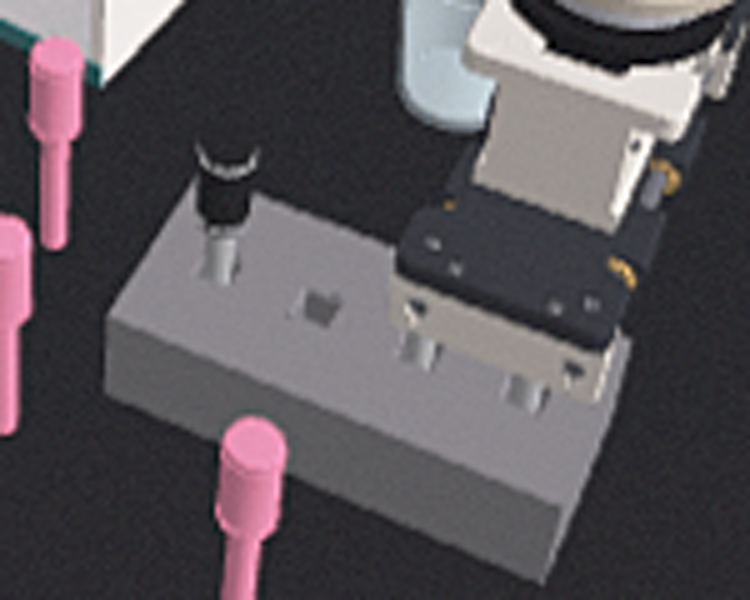

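Request:
play_rows(
  targets="0.0002 -0.0003 -0.008 0; 0.0002 -0.0003 -0.0179 0; 0.0002 -0.0003 -0.0179 0; 0.0002 -0.0003 -0.0179 0; 0.0002 -0.0003 -0.0179 0; 0.0002 -0.0003 -0.0179 0; 0.0002 -0.0003 -0.0179 0; 0.0002 -0.0003 -0.0100 0; 0 0 -0.005 0; 0 0 0 0",
)

```text
time_s: 17.42
tool_pos: [514.0, -364.2, 414.5]
ee_rot: [0.629, 0.777, -0.004, -0.006]
ft_force: [-0.5, 0.1, -0.6]
width: 0.236
```

```bash
python3 - <<'E'
from h import *
plan([630,-64,255],4.6,n=12)
im=eyes.camera("wrist"); crop(im,150,100,200,180,4,"w7",10)
E
```

```text
t 17.43 grasp [ 511.6 -363.8  255.5] jaw 12.0 F [-0.5  0.1 -0.6] w 21.7 zax [-0.0148  0.0024 -0.9999] dist [118.4 299.8  -0.5] n 12
0.0224 0.0148 -0.0000 0.011; 0.0225 0.0146 -0.0000 0.011; 0.0227 0.0144 -0.0000 0.011; 0.0229 0.0141 -0.0000 0.011; 0.0230 0.0139 -0.0000 0.011; 0.0232 0.0136 -0.0000 0.011; 0.0233 0.0134 -0.0000 0.011; 0.0234 0.0131 -0.0000 0.011; 0.0236 0.0129 -0.0000 0.011; 0.0237 0.0126 -0.0000 0.011; 0.0239 0.0124 -0.0000 0.011; 0.0240 0.0121 -0.0000 0.011
```

View pics/w7.png

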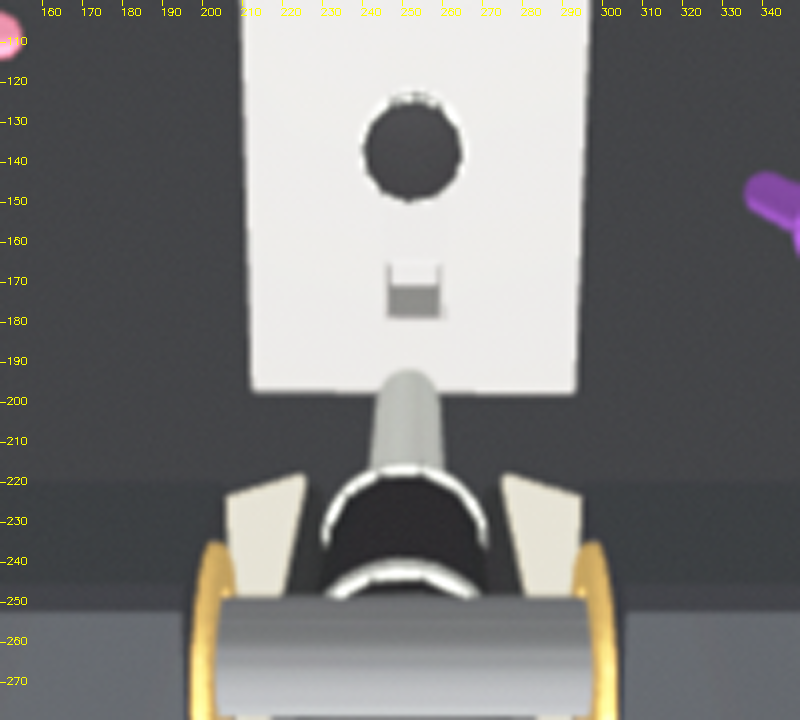

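Request:
play_rows(
  targets="0.012 0.0078 0 0.006; 0.0225 0.0146 0 0.011; 0.0227 0.0144 0 0.011; 0.0229 0.0141 0 0.011; 0.0230 0.0139 0 0.011; 0.0232 0.0136 0 0.011; 0.0233 0.0134 0 0.011; 0.0234 0.0131 0 0.011; 0.0236 0.0129 0 0.011; 0.0237 0.0126 0 0.011; 0.0140 0.0080 0 0.011; 0.005 0.003 0 0",
)

```text
time_s: 18.98
tool_pos: [620.7, -84.6, 405.4]
ee_rot: [0.673, 0.739, -0.006, -0.013]
ft_force: [-0.6, -0.4, 0.3]
width: 0.237
```

Request:
play_rows(
  targets="0 0 0 0; 0 0 0 0",
)

```text
time_s: 19.23
tool_pos: [620.3, -85.7, 405.2]
ee_rot: [0.673, 0.739, -0.006, -0.013]
ft_force: [0.5, 0.4, -0.2]
width: 0.234
```

```bash
python3 - <<'E'
from h import *
plan([630,-64,255],4.6)
E
```

```text
t 19.23 grasp [615.8 -84.4 246.3] jaw 5.32 F [ 0.5  0.4 -0.2] w 21.5 zax [-0.0282  0.0083 -0.9996] dist [14.2 20.4  8.7] n 1
0.0191 0.0157 -0.0090 0.013
```

Request:
play_rows(
  targets="0.010 0.008 -0.003 0.006; 0.008 0.006 -0.003 0.006; 0 0 0 0; 0 0 0 0",
)

```text
time_s: 19.73
tool_pos: [633.5, -66.7, 411.9]
ee_rot: [0.679, 0.734, -0.006, -0.013]
ft_force: [-0.9, 0.1, -0.7]
width: 0.232
```

```bash
python3 - <<'E'
from h import *
plan([630,-64,255],4.6)
im=eyes.camera("wrist"); crop(im,150,100,200,180,4,"w8",10)
W=P("wrist"); s=manip.get_state(); Rm=R.from_quat(s["ee_rot"]).as_matrix()
for L in (260,264,268): 
  X=s["tool_pos"]+Rm@[0,0,L]; print(X, pr(W,X))
print(pr(W,[630,-64,90]))
E
```

```text
t 19.73 grasp [629.1 -65.4 252.9] jaw 4.46 F [-0.9  0.1 -0.7] w 21.3 zax [-0.0275  0.0081 -0.9996] dist [0.9 1.4 2.1] n 1
0.0014 0.0009 -0.0021 -0.002
[626.39234029 -64.51555273 151.9664851 ] [252.00917117 196.08153386]
[626.28265279 -64.48265462 147.96812464] [251.98581437 194.70094894]
[626.17296529 -64.44975651 143.96976418] [251.96315848 193.36179329]
[257.17172932 178.99566601]
```

View pics/w8.png

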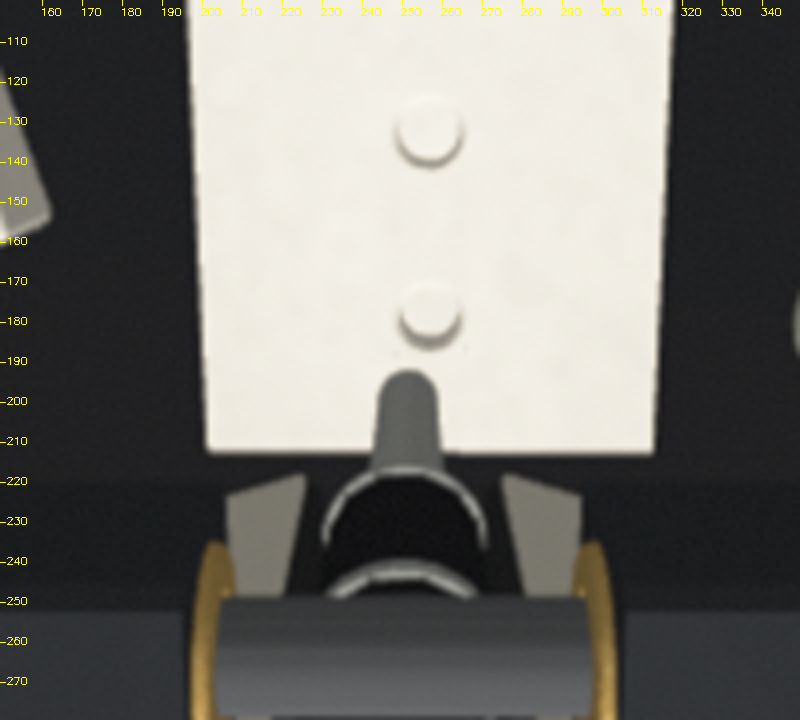

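Request:
play_rows(
  targets="0 0.0054 0 0; 0 0 0 0; 0 0 0 0",
)

```text
time_s: 20.15
tool_pos: [639.1, -66.7, 411.6]
ee_rot: [0.679, 0.734, -0.006, -0.013]
ft_force: [0.8, 0.2, -0.2]
width: 0.23
```

```bash
cat >> h.py <<'E'
def axis(tgt,zt=90,L=265):
    """correction (tool frame, m) so the tool axis passes tgt(x,y) at height zt; and tool-z distance tip->zt"""
    s=manip.get_state(); Rm=R.from_quat(s["ee_rot"]).as_matrix(); p=s["tool_pos"]; z=Rm[:,2]
    l=(zt-p[2])/z[2]; X=p+z*l; d=np.array([tgt[0]-X[0],tgt[1]-X[1],0]); c=Rm.T@d/1000
    tip=p+z*L
    print("t %.2f F %s w %.1f zax %s axis@%g %s err %s corr tool x %.4f y %.4f tip z %.1f"%(s["time_s"],s["ft_force"].round(1),s["width"]*92,z.round(4)[:2],zt,X.round(1)[:2],d.round(1)[:2],c[0],c[1],tip[2]))
E
python3 - <<'E'
from h import *
axis((630,-63.7))
E
```

```text
t 20.15 F [ 0.8  0.2 -0.2] w 21.2 zax [-0.0277  0.0081] axis@90 [630.2 -64.1] err [-0.2  0.4] corr tool x 0.0005 y -0.0001 tip z 146.7
```

Lower the tip close to the mouth and look.

Request:
play_rows(
  targets="0.0005 0 0.012 0; 0 0 0.014 0; 0 0 0.012 0; 0 0 0.004 0; 0 0 0 0; 0 0 0 0",
)

```text
time_s: 20.9
tool_pos: [637.4, -65.9, 365.6]
ee_rot: [0.679, 0.734, -0.007, -0.014]
ft_force: [-0.4, 0.1, 0.2]
width: 0.232
```

```bash
python3 - <<'E'
from h import *
axis((630,-63.7))
im=eyes.camera("wrist"); crop(im,150,100,200,180,4,"w9",10)
im=eyes.camera("side"); crop(im,200,130,120,110,6,"s9",10)
E
```

```text
t 20.90 F [-0.4  0.1  0.2] w 21.3 zax [-0.0295  0.008 ] axis@90 [629.2 -63.7] err [ 0.8 -0. ] corr tool x -0.0001 y 0.0008 tip z 100.8
```

View pics/w9.png

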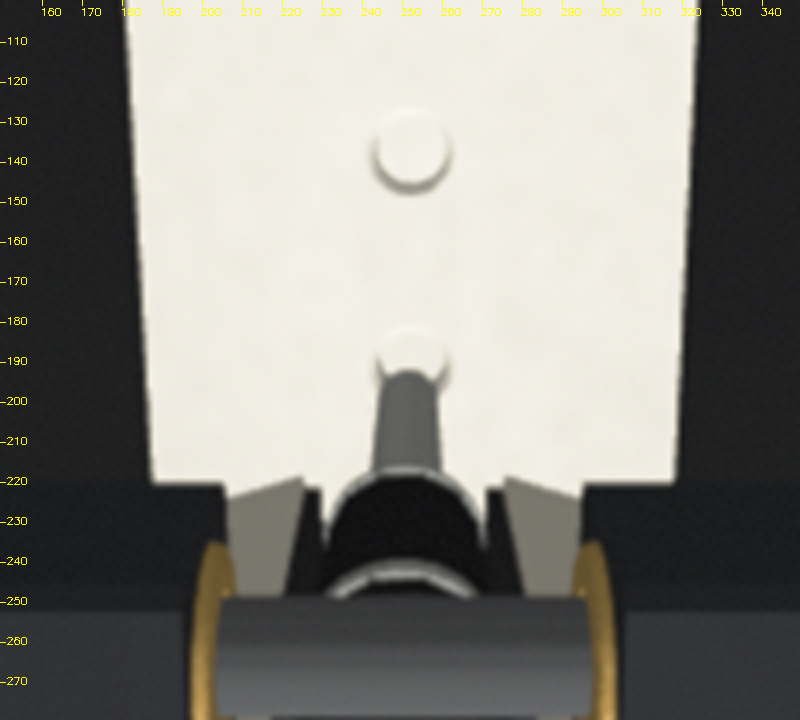

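View pics/s9.png

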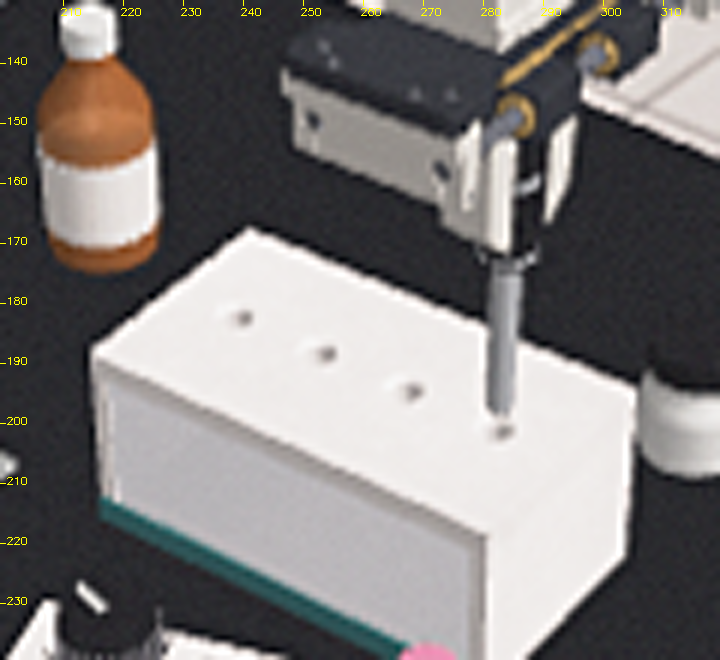

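Request:
play_rows(
  targets="0 0.0008 0.008 0; 0 0 0.008 0; 0 0 0.006 0; 0 0 0 0",
)

```text
time_s: 21.5
tool_pos: [637.5, -65.1, 342.3]
ee_rot: [0.679, 0.734, -0.007, -0.014]
ft_force: [-0.1, 0.1, -1.4]
width: 0.232
```

```bash
python3 - <<'E'
from h import *
axis((630,-63.7))
im=eyes.camera("wrist"); crop(im,150,100,200,180,4,"w10",10)
E
```

```text
t 21.50 F [-0.1  0.1 -1.4] w 21.3 zax [-0.0293  0.0089] axis@90 [630.1 -62.9] err [-0.1 -0.8] corr tool x -0.0008 y -0.0002 tip z 77.5
```

View pics/w10.png

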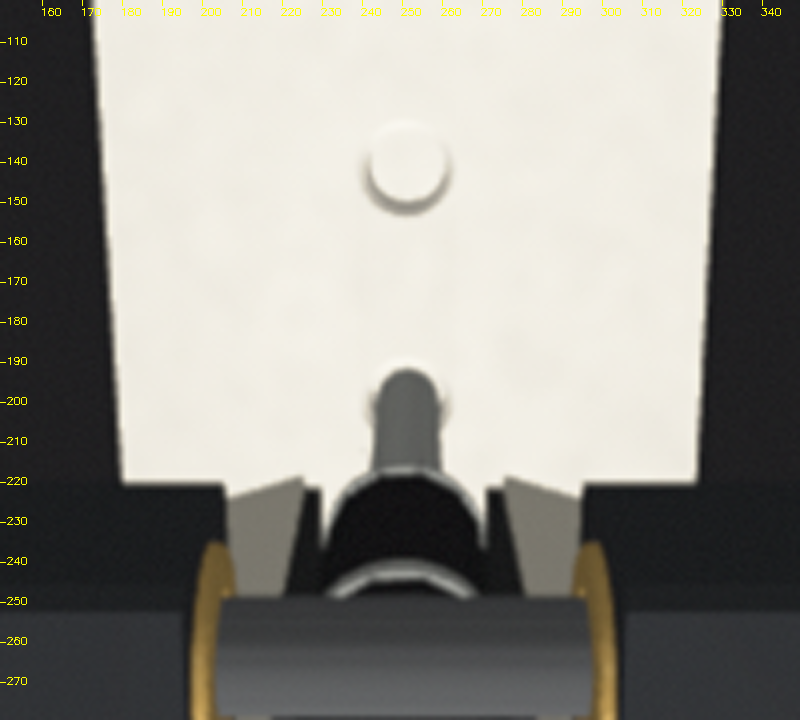

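Request:
play_rows(
  targets="-0.0005 0 0.010 0; 0 0 0.013 0; 0 0 0.013 0; 0 0 0.010 0; 0 0 0.004 0; 0 0 0 0; 0 0 0 0",
)

```text
time_s: 22.42
tool_pos: [636.1, -65.0, 288.8]
ee_rot: [0.679, 0.734, -0.007, -0.014]
ft_force: [0.1, 1.0, -1.5]
width: 0.233
```

```bash
python3 - <<'E'
from h import *
axis((630,-63.7))
im=eyes.camera("side"); crop(im,230,140,90,80,8,"s10",10)
E
```

```text
t 22.43 F [ 0.1  1.  -1.5] w 21.4 zax [-0.0292  0.0089] axis@90 [630.3 -63.3] err [-0.3 -0.4] corr tool x -0.0004 y -0.0004 tip z 23.9
```

View pics/s10.png

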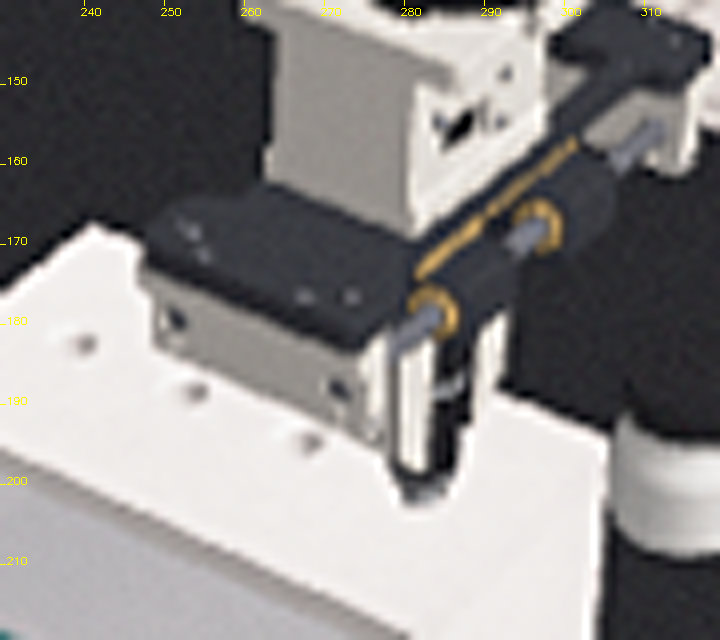

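Request:
play_rows(
  targets="0 0 0.004 0; 0 0 0.0035 0; 0 0 0.001 0; 0 0 0 0",
)

```text
time_s: 22.98
tool_pos: [636.1, -65.0, 281.1]
ee_rot: [0.679, 0.734, -0.006, -0.013]
ft_force: [-1.1, 1.0, -0.0]
width: 0.235
```

```bash
python3 - <<'E'
from h import *
axis((630,-63.7))
E
```

```text
t 22.98 F [-1.1  1.  -0. ] w 21.7 zax [-0.0275  0.0093] axis@90 [630.9 -63.3] err [-0.9 -0.4] corr tool x -0.0004 y -0.0009 tip z 16.2
```

Request:
play_rows(
  targets="0 0 0.001 0; 0 0 0 0; 0 0 0 0; 0 0 0 0; 0 0 0 0; 0 0 0 0",
  hand=55,
)

```text
time_s: 23.72
tool_pos: [636.2, -65.7, 279.9]
ee_rot: [0.679, 0.734, -0.006, -0.013]
ft_force: [-0.8, 0.1, 0.4]
width: 0.55
```

Request:
play_rows(
  targets="0 0 -0.012 0; 0 0 -0.02 0; 0 0 -0.02 0; 0 0 -0.02 0; 0 0 -0.01 0; 0 0 0 0",
)

```text
time_s: 24.48
tool_pos: [638.6, -66.8, 367.8]
ee_rot: [0.679, 0.734, -0.006, -0.012]
ft_force: [-1.8, -1.1, -0.2]
width: 0.55
```

```bash
python3 - <<'E'
from h import *
plan([502.4,-320.1,180],11.9,n=11)
im=eyes.camera("side"); crop(im,200,140,120,90,6,"s11",10)
E
```

```text
t 24.48 grasp [634.6 -65.6 208.9] jaw 4.39 F [-1.8 -1.1 -0.2] w 50.6 zax [-0.0251  0.0078 -0.9997] dist [-132.2 -254.5  -28.9] n 11
-0.0222 -0.0137 0.0027 -0.012; -0.0220 -0.0139 0.0027 -0.012; -0.0218 -0.0142 0.0027 -0.012; -0.0217 -0.0145 0.0027 -0.012; -0.0215 -0.0147 0.0027 -0.012; -0.0213 -0.0150 0.0027 -0.012; -0.0211 -0.0152 0.0027 -0.012; -0.0210 -0.0155 0.0027 -0.012; -0.0208 -0.0157 0.0027 -0.012; -0.0206 -0.0160 0.0027 -0.012; -0.0204 -0.0162 0.0027 -0.012
```

View pics/s11.png

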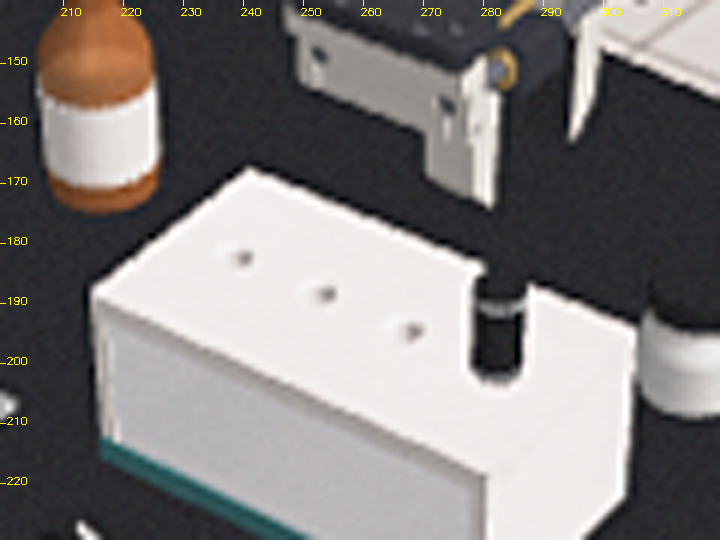

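Request:
play_rows(
  targets="-0.0120 -0.007 0 -0.012; -0.0220 -0.0139 0 -0.012; -0.0218 -0.0142 0 -0.012; -0.0217 -0.0145 0 -0.012; -0.0215 -0.0147 0 -0.012; -0.0213 -0.0150 0 -0.012; -0.0211 -0.0152 0 -0.012; -0.0210 -0.0155 0 -0.012; -0.0208 -0.0157 0 -0.012; -0.0206 -0.0160 0 -0.012; -0.0150 -0.012 0 -0.012; -0.008 -0.006 0 0",
)

```text
time_s: 26.02
tool_pos: [498.3, -329.7, 360.6]
ee_rot: [0.629, 0.777, -0.011, -0.019]
ft_force: [0.2, 0.1, -0.5]
width: 0.548
```

Request:
play_rows(
  targets="0 0 0 0; 0 0 0 0",
)

```text
time_s: 26.28
tool_pos: [497.8, -329.9, 360.0]
ee_rot: [0.629, 0.777, -0.011, -0.02]
ft_force: [0.2, 0.6, 0.7]
width: 0.548
```

```bash
python3 - <<'E'
from h import *
plan([502.4,-320.1,180],11.9)
E
```

```text
t 26.27 grasp [ 490.8 -328.5  201.1] jaw 12.05 F [0.2 0.6 0.7] w 50.4 zax [-0.0442  0.0087 -0.999 ] dist [ 11.6   8.4 -21.1] n 1
0.0054 0.0140 0.0207 0.003
```

Request:
play_rows(
  targets="0.0054 0.014 -0.05 0.003; 0 0 -0.05 0; 0 0 0 0; 0 0 0 0; 0 0 0 0",
)

```text
time_s: 26.9
tool_pos: [517.4, -317.9, 459.5]
ee_rot: [0.628, 0.778, -0.01, -0.022]
ft_force: [-0.4, -0.2, -0.3]
width: 0.548
```

```bash
python3 - <<'E'
from h import *
plan([502.4,-320.1,180],11.9)
E
```

```text
t 26.9 grasp [ 509.8 -316.   300.7] jaw 12.24 F [-0.4 -0.2 -0.3] w 50.5 zax [-0.0477  0.0116 -0.9988] dist [  -7.4   -4.1 -120.7] n 3
-0.0017 -0.0009 0.0403 0.002; -0.0017 -0.0009 0.0403 0.002; -0.0017 -0.0009 0.0403 0.002
```

Request:
play_rows(
  targets="0 0 0.05 0; 0 0 0.05 0; 0 0 0 0; 0 0 0 0",
)

```text
time_s: 27.4
tool_pos: [512.5, -316.1, 356.4]
ee_rot: [0.628, 0.778, -0.011, -0.023]
ft_force: [0.6, -0.3, 0.9]
width: 0.551
```

```bash
python3 - <<'E'
from h import *
s=manip.get_state(); print(s["joints"].round(4), s["qvel"].round(3))
plan([502.4,-320.1,180],11.9)
E
```

```text
[ 0.0765  0.4931  0.5647  1.7022 -0.2716  1.0786  0.942 ] [-0.001  0.014 -0.003  0.02  -0.004  0.     0.003]
t 27.4 grasp [ 504.6 -314.1  197.6] jaw 12.26 F [ 0.6 -0.3  0.9] w 50.7 zax [-0.0497  0.0124 -0.9987] dist [ -2.2  -6.  -17.6] n 1
-0.0058 -0.0026 0.0176 0.006
```

Request:
play_rows(
  targets="0 0.05 0 0; 0 0.05 0 0; 0 0 0 0; 0 0 0 0",
)

```text
time_s: 27.9
tool_pos: [613.4, -296.4, 359.9]
ee_rot: [0.628, 0.778, -0.01, -0.019]
ft_force: [-0.6, 0.1, 0.2]
width: 0.55
```

```bash
python3 - <<'E'
from h import *
plan([502.4,-320.1,180],11.9)
E
```

```text
t 27.9 grasp [ 606.8 -295.1  201. ] jaw 12.14 F [-0.6  0.1  0.2] w 50.6 zax [-0.0417  0.0082 -0.9991] dist [-104.4  -25.   -21. ] n 2
-0.0014 -0.0532 0.0126 0.002; -0.0015 -0.0532 0.0126 0.002
```

Request:
play_rows(
  targets="0 -0.05 0 0; 0 -0.05 0 0; 0 0 0 0; 0 0 0 0",
)

```text
time_s: 28.4
tool_pos: [510.8, -319.8, 368.0]
ee_rot: [0.63, 0.777, -0.009, -0.016]
ft_force: [0.5, 0.3, -0.6]
width: 0.548
```

```bash
python3 - <<'E'
from h import *
plan([502.4,-320.1,180],11.9)
E
```

```text
t 28.4 grasp [ 504.9 -318.8  209.1] jaw 11.96 F [ 0.5  0.3 -0.6] w 50.4 zax [-0.0368  0.0065 -0.9993] dist [ -2.5  -1.3 -29.1] n 1
-0.0012 -0.0017 0.0292 0.001
```

Request:
play_rows(
  targets="0 0.06 0 0; 0 0.06 0 0; 0 0 0 0; 0 0 0 0; 0 -0.06 0 0; 0 -0.06 0 0; 0 0 0 0; 0 0 0 0",
)

```text
time_s: 29.4
tool_pos: [510.2, -320.2, 369.0]
ee_rot: [0.63, 0.776, -0.008, -0.015]
ft_force: [0.9, 0.6, -0.8]
width: 0.549
```

```bash
python3 - <<'E'
from h import *
plan([502.4,-320.1,180],11.9)
E
```

```text
t 29.4 grasp [ 504.7 -319.2  210.1] jaw 11.86 F [ 0.9  0.6 -0.8] w 50.5 zax [-0.0345  0.0062 -0.9994] dist [ -2.3  -0.9 -30.1] n 1
-0.0008 -0.0015 0.0302 -0.001
```

Request:
play_rows(
  targets="0 0.06 0 0; 0 0 0 0; 0 -0.06 0 0;  0 0 0 0; 0 0.06 0 0; 0 0 0 0; 0 -0.06 0 0;  0 0 0 0",
)

```text
time_s: 30.4
tool_pos: [516.0, -318.2, 367.9]
ee_rot: [0.628, 0.778, -0.009, -0.015]
ft_force: [-0.0, -0.4, 0.7]
width: 0.548
```

```bash
python3 - <<'E'
from h import *
plan([502.4,-320.1,180],11.9)
E
```

```text
t 30.4 grasp [ 510.6 -317.5  209. ] jaw 12.16 F [-0.  -0.4  0.7] w 50.4 zax [-0.0344  0.0047 -0.9994] dist [ -8.2  -2.6 -29. ] n 1
-0.0012 -0.0076 0.0292 0.005
```

```bash
python3 - <<'E'
from h import *
axis((502.4,-320.3),106)
E
```

```text
t 30.40 F [-0.  -0.4  0.7] w 50.4 zax [-0.0344  0.0047] axis@106 [ 507. -317.] err [-4.6 -3.3] corr tool x -0.0023 y -0.0052 tip z 103.1
```

Request:
play_rows(
  targets="-0.0023 -0.0052 0 0.005; 0 0 0.018 0; 0 0 0.022 0; 0 0 0.022 0; 0 0 0.018 0; 0 0 0.010 0; 0 0 0.003 0; 0 0 0 0; 0 0 0 0",
)

```text
time_s: 31.52
tool_pos: [512.3, -319.4, 267.6]
ee_rot: [0.628, 0.778, -0.009, -0.015]
ft_force: [0.7, 0.6, -0.7]
width: 0.548
```

```bash
python3 - <<'E'
from h import *
axis((502.4,-320.3),106)
plan([502.4,-320.1,110],11.9)
E
```

```text
t 31.52 F [ 0.7  0.6 -0.7] w 50.4 zax [-0.0338  0.0047] axis@106 [ 506.8 -318.6] err [-4.4 -1.7] corr tool x -0.0007 y -0.0047 tip z 2.8
t 31.52 grasp [ 506.9 -318.6  108.7] jaw 12.13 F [ 0.7  0.6 -0.7] w 50.4 zax [-0.0338  0.0047 -0.9994] dist [-4.5 -1.5  1.3] n 1
-0.0005 -0.0048 -0.0011 0.004
```

Request:
play_rows(
  targets="-0.0007 -0.0045 -0.001 0.003; 0 0 0 0; 0 0 0 0; 0 0 0 0; 0 0 0 0; 0 0 0 0; 0 0 0 0; 0 0 0 0",
  hand=0,
)

```text
time_s: 32.52
tool_pos: [508.0, -321.5, 270.2]
ee_rot: [0.63, 0.777, -0.008, -0.013]
ft_force: [-0.3, -0.0, 0.5]
width: 0.233
```

Request:
play_rows(
  targets="0 0 -0.010 0; 0 0 -0.02 0; 0 0 -0.025 0; 0 0 -0.03 0; 0 0 -0.03 0; 0 0 -0.025 0; 0 0 0 0; 0 0 0 0",
)

```text
time_s: 33.52
tool_pos: [511.9, -321.9, 417.5]
ee_rot: [0.63, 0.776, -0.009, -0.014]
ft_force: [-0.1, 0.9, -1.5]
width: 0.236
```

```bash
python3 - <<'E'
from h import *
plan([626.6,-20.3,258],4.6,n=6)
im=eyes.camera("wrist"); crop(im,150,100,200,180,3,"w12",10)
E
```

```text
t 33.52 grasp [ 506.8 -321.3  258.5] jaw 11.9 F [-0.1  0.9 -1.5] w 21.7 zax [-0.0317  0.0038 -0.9995] dist [119.8 301.   -0.5] n 6
0.0450 0.0299 -0.0004 0.021; 0.0456 0.0289 -0.0004 0.021; 0.0462 0.0279 -0.0004 0.021; 0.0468 0.0269 -0.0004 0.021; 0.0473 0.0259 -0.0004 0.021; 0.0479 0.0249 -0.0004 0.021
```

View pics/w12.png

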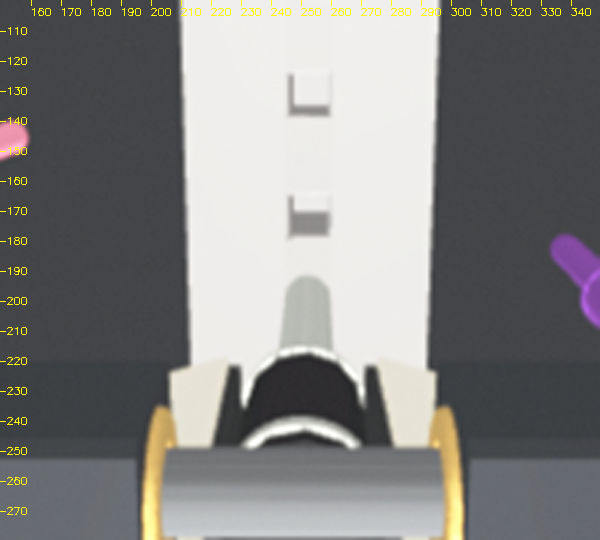

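Request:
play_rows(
  targets="0.0450 0.0299 -0.002 0.021; 0.0456 0.0289 -0.002 0.021; 0.0462 0.0279 -0.002 0.021; 0.0468 0.0269 -0.002 0.021; 0.0473 0.0259 -0.002 0.021; 0.0420 0.021 -0.002 0.021; 0 0 0 0; 0 0 0 0",
)

```text
time_s: 34.58
tool_pos: [630.8, -19.0, 417.4]
ee_rot: [0.681, 0.732, -0.015, -0.018]
ft_force: [0.1, -1.0, -0.6]
width: 0.229
```

```bash
python3 - <<'E'
from h import *
plan([626.6,-20.3,255],4.6)
axis((626.6,-20.1))
E
```

```text
t 34.58 grasp [623.6 -18.6 258.5] jaw 4.2 F [ 0.1 -1.  -0.6] w 21.0 zax [-0.0454  0.0026 -0.999 ] dist [ 3.  -1.7 -3.5] n 1
-0.0019 0.0030 0.0034 -0.007
t 34.58 F [ 0.1 -1.  -0.6] w 21.0 zax [-0.0454  0.0026] axis@90 [616.  -18.2] err [10.6 -1.9] corr tool x -0.0027 y 0.0105 tip z 152.6
```

Request:
play_rows(
  targets="-0.0027 0.0105 0 -0.007; 0 0 0 0; 0 0 0 0",
)

```text
time_s: 34.95
tool_pos: [641.6, -24.4, 416.4]
ee_rot: [0.679, 0.733, -0.015, -0.018]
ft_force: [0.0, 0.0, -0.0]
width: 0.236
```

```bash
python3 - <<'E'
from h import *
axis((626.6,-20.1))
im=eyes.camera("wrist"); crop(im,150,100,200,180,4,"w13",10)
W=P("wrist");print(pr(W,[626.6,-20.1,90]))
E
```

```text
t 34.95 F [ 0.  0. -0.] w 21.7 zax [-0.0464  0.0019] axis@90 [626.4 -23.8] err [0.2 3.7] corr tool x 0.0037 y 0.0005 tip z 151.6
[252.17680554 173.7070311 ]
```

View pics/w13.png

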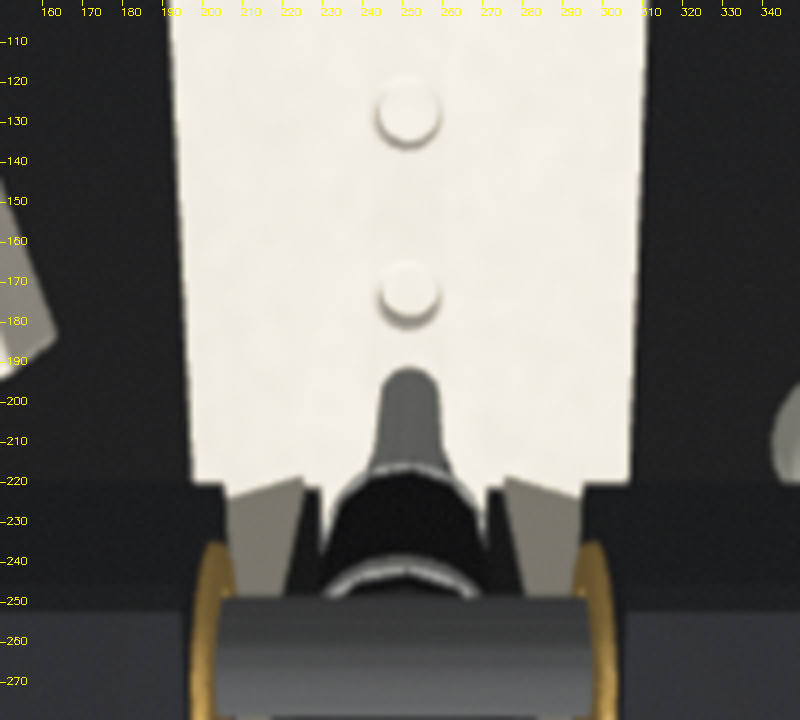

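Request:
play_rows(
  targets="0.0037 0.0005 0.010 0; 0 0 0.014 0; 0 0 0.014 0; 0 0 0.008 0; 0 0 0.002 0; 0 0 0 0; 0 0 0 0",
)

```text
time_s: 35.88
tool_pos: [638.9, -20.5, 364.5]
ee_rot: [0.68, 0.733, -0.015, -0.018]
ft_force: [-0.8, -0.2, -0.7]
width: 0.235
```

```bash
python3 - <<'E'
from h import *
axis((626.6,-20.1))
im=eyes.camera("wrist"); crop(im,150,100,200,180,4,"w14",10)
W=P("wrist");print(pr(W,[626.6,-20.1,90]))
E
```

```text
t 35.88 F [-0.8 -0.2 -0.7] w 21.6 zax [-0.0474  0.0019] axis@90 [625.9 -20. ] err [ 0.7 -0.1] corr tool x -0.0001 y 0.0007 tip z 99.8
[252.76233943 191.31532197]
```

View pics/w14.png

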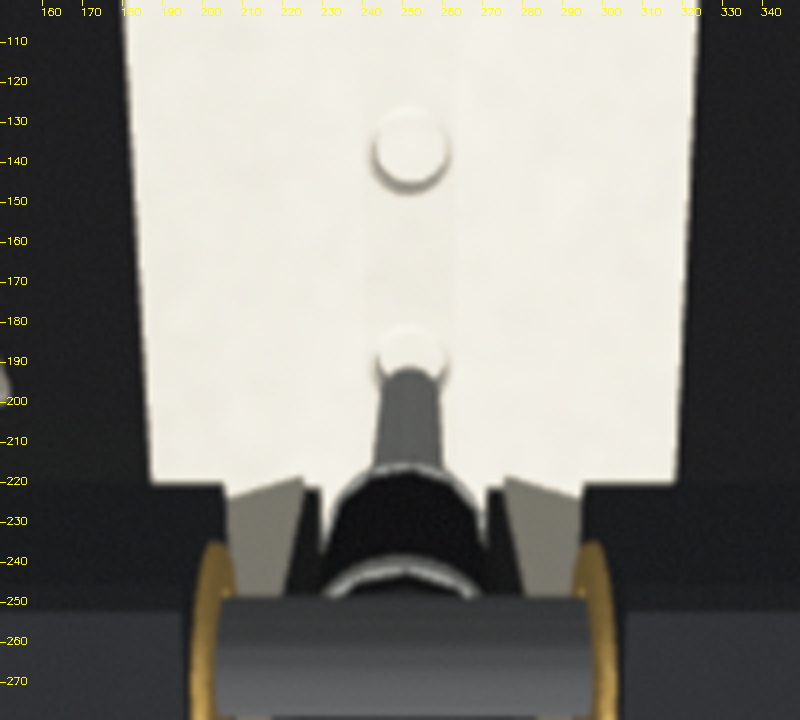

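Same picture as before at this stage; insert.

Request:
play_rows(
  targets="0 0.0006 0.008 0; 0 0 0.010 0; 0 0 0.010 0; 0 0 0.006 0; 0 0 0 0",
)

```text
time_s: 36.55
tool_pos: [637.7, -20.1, 328.0]
ee_rot: [0.679, 0.733, -0.015, -0.018]
ft_force: [-0.0, 1.2, 0.3]
width: 0.234
```

```bash
python3 - <<'E'
from h import *
axis((626.6,-20.1))
E
```

```text
t 36.55 F [-0.   1.2  0.3] w 21.5 zax [-0.0477  0.0023] axis@90 [626.3 -19.6] err [ 0.3 -0.5] corr tool x -0.0006 y 0.0003 tip z 63.3
```

Request:
play_rows(
  targets="-0.0004 0 0.010 0; 0 0 0.012 0; 0 0 0.010 0; 0 0 0.007 0; 0 0 0.003 0; 0 0 0.001 0; 0 0 0 0",
)

```text
time_s: 37.42
tool_pos: [635.9, -20.4, 282.2]
ee_rot: [0.679, 0.733, -0.015, -0.018]
ft_force: [0.1, -0.1, -0.1]
width: 0.236
```

```bash
python3 - <<'E'
from h import *
axis((626.6,-20.1))
E
```

```text
t 37.42 F [ 0.1 -0.1 -0.1] w 21.7 zax [-0.0469  0.0023] axis@90 [626.8 -20. ] err [-0.2 -0.1] corr tool x -0.0001 y -0.0002 tip z 17.5
```

Request:
play_rows(
  targets="0 0 0.002 0; 0 0 0 0; 0 0 0 0",
)

```text
time_s: 37.8
tool_pos: [635.9, -20.5, 280.7]
ee_rot: [0.679, 0.733, -0.015, -0.018]
ft_force: [0.6, 0.0, -1.1]
width: 0.234
```

Request:
play_rows(
  targets="0 0 0 0; 0 0 0 0; 0 0 0 0; 0 0 0 0; 0 0 0 0",
  hand=55,
)

```text
time_s: 38.42
tool_pos: [635.9, -20.7, 280.8]
ee_rot: [0.68, 0.733, -0.015, -0.017]
ft_force: [-0.5, 0.2, 0.4]
width: 0.55
```

Request:
play_rows(
  targets="0 0 -0.012 0; 0 0 -0.02 0; 0 0 -0.025 0; 0 0 -0.025 0; 0 0 -0.02 0; 0 0 0 0",
)

```text
time_s: 39.17
tool_pos: [640.9, -21.5, 390.1]
ee_rot: [0.68, 0.733, -0.014, -0.016]
ft_force: [-0.0, 0.5, -0.5]
width: 0.549
```

```bash
python3 - <<'E'
from h import *
plan([484.5,-235.4,200],11.9,n=11)
print(manip.get_state()["joints"])
im=eyes.camera("side"); crop(im,200,140,120,90,6,"s15",10)
E
```

```text
t 39.17 grasp [634.1 -21.2 231.2] jaw 4.32 F [-0.   0.5 -0.5] w 50.5 zax [-0.0432  0.0018 -0.9991] dist [-149.6 -214.2  -31.2] n 11
-0.0184 -0.0149 0.0034 -0.012; -0.0182 -0.0151 0.0034 -0.012; -0.0180 -0.0153 0.0034 -0.012; -0.0179 -0.0155 0.0034 -0.012; -0.0177 -0.0158 0.0034 -0.012; -0.0175 -0.0160 0.0034 -0.012; -0.0173 -0.0162 0.0034 -0.012; -0.0171 -0.0164 0.0034 -0.012; -0.0169 -0.0166 0.0034 -0.012; -0.0167 -0.0168 0.0034 -0.012; -0.0165 -0.0170 0.0034 -0.012
[-0.40775618  0.52352457  0.55882194  1.55961479 -0.28745284  1.18634404
  0.28608516]
```

View pics/s15.png

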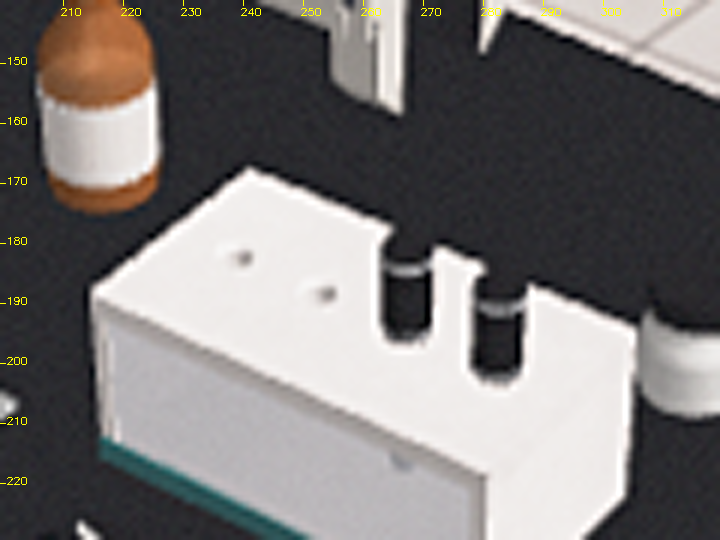

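Request:
play_rows(
  targets="-0.0337 -0.0273 0 -0.022; 0 0 0 0; -0.0332 -0.0278 0 -0.022; 0 0 0 0; -0.0327 -0.0284 0 -0.022; 0 0 0 0; -0.0321 -0.0290 0 -0.022; 0 0 0 0; -0.0315 -0.030 0 -0.022; 0 0 0 0; 0 0 0 0",
)

```text
time_s: 40.6
tool_pos: [519.6, -196.8, 387.5]
ee_rot: [0.635, 0.772, -0.015, -0.022]
ft_force: [0.3, 0.6, -0.2]
width: 0.545
```

```bash
python3 - <<'E'
from h import *
plan([484.5,-235.4,200],11.9)
print(manip.get_state()["joints"])
E
```

```text
t 40.6 grasp [ 511.2 -196.   228.7] jaw 11.21 F [ 0.3  0.6 -0.2] w 50.1 zax [-0.0526  0.0051 -0.9986] dist [-26.7 -39.4 -28.7] n 2
-0.0170 -0.0162 0.0149 -0.006; -0.0169 -0.0163 0.0149 -0.006
[-0.15866813  0.38286231  0.57742224  1.77939874 -0.2138949   1.09782087
  0.68888224]
```

Request:
play_rows(
  targets="0 0.05 0 0; 0 0.05 0 0; 0 0 0 0; 0 0 0 0",
)

```text
time_s: 41.1
tool_pos: [622.5, -171.3, 380.2]
ee_rot: [0.633, 0.774, -0.014, -0.023]
ft_force: [-1.0, 1.2, 0.3]
width: 0.548
```

Request:
play_rows(
  targets="0 -0.05 0 0; 0 -0.05 0 0; 0 0 0 0; 0 0 0 0",
)

```text
time_s: 41.6
tool_pos: [520.6, -190.1, 384.9]
ee_rot: [0.632, 0.774, -0.014, -0.024]
ft_force: [0.1, 0.3, 0.5]
width: 0.552
```

Request:
play_rows(
  targets="0 0 -0.05 0; 0 0 -0.05 0; 0 0 0 0; 0 0 0 0",
)

```text
time_s: 42.1
tool_pos: [528.7, -188.9, 486.8]
ee_rot: [0.631, 0.775, -0.014, -0.024]
ft_force: [0.0, -0.3, -0.6]
width: 0.55
```

Request:
play_rows(
  targets="0 0 0.02 0; 0 0 0.02 0; 0 0 0.02 0; 0 0 0.02 0; 0 0 0.01 0; 0 0 0 0",
)

```text
time_s: 42.85
tool_pos: [523.8, -185.9, 388.2]
ee_rot: [0.631, 0.775, -0.016, -0.028]
ft_force: [0.7, 0.0, 0.3]
width: 0.55
```

Request:
play_rows(
  targets="0 0 -0.02 0; 0 0 -0.02 0; 0 0 -0.02 0; 0 0 -0.02 0; 0 0 -0.02 0; 0 0 -0.01 0; 0 0 0 0; 0 0 0 0",
)

```text
time_s: 43.85
tool_pos: [531.6, -187.2, 503.7]
ee_rot: [0.631, 0.775, -0.016, -0.027]
ft_force: [-0.8, -0.0, 0.1]
width: 0.546
```

```bash
python3 - <<'E'
from h import *
plan([484.5,-235.4,200],11.9)
E
```

```text
t 43.85 grasp [ 521.8 -185.8  345.1] jaw 11.79 F [-0.8 -0.   0.1] w 50.2 zax [-0.0618  0.0091 -0.998 ] dist [ -37.3  -49.6 -145.1] n 3
-0.0147 -0.0127 0.0489 -0.001; -0.0147 -0.0127 0.0489 -0.001; -0.0147 -0.0127 0.0489 -0.001
```

Request:
play_rows(
  targets="0 0 0.055 0; 0 0 0.055 0; 0 0 0 0; 0 0 0 0",
)

```text
time_s: 44.35
tool_pos: [524.9, -186.3, 392.0]
ee_rot: [0.631, 0.775, -0.016, -0.027]
ft_force: [0.6, -0.8, 0.3]
width: 0.551
```

```bash
python3 - <<'E'
from h import *
plan([484.5,-235.4,200],11.9)
E
```

```text
t 44.35 grasp [ 515.2 -184.9  233.3] jaw 11.79 F [ 0.6 -0.8  0.3] w 50.7 zax [-0.0614  0.0087 -0.9981] dist [-30.7 -50.5 -33.3] n 2
-0.0220 -0.0192 0.0173 -0.001; -0.0219 -0.0192 0.0173 -0.001
```

Request:
play_rows(
  targets="-0.05 0 0 0; 0 0 0 0; 0 0 0 0",
)

```text
time_s: 44.72
tool_pos: [537.4, -236.4, 396.8]
ee_rot: [0.63, 0.776, -0.014, -0.023]
ft_force: [0.2, 0.2, -0.2]
width: 0.548
```

```bash
python3 - <<'E'
from h import *
plan([484.5,-235.4,200],11.9)
E
```

```text
t 44.73 grasp [ 528.9 -235.3  238. ] jaw 11.9 F [ 0.2  0.2 -0.2] w 50.4 zax [-0.0541  0.007  -0.9985] dist [-44.4  -0.1 -38. ] n 2
0.0041 -0.0207 0.0202 0.000; 0.0041 -0.0207 0.0202 0.000
```

Request:
play_rows(
  targets="0 0 0 0.16; 0 0 0 0.16; 0 0 0 0; 0 0 0 0",
)

```text
time_s: 45.22
tool_pos: [538.4, -234.4, 400.8]
ee_rot: [0.746, 0.666, -0.016, -0.019]
ft_force: [-0.1, -0.1, 0.0]
width: 0.552
```

```bash
python3 - <<'E'
from h import *
plan([484.5,-235.4,200],11.9)
E
```

```text
t 45.23 grasp [ 530.7 -233.2  242. ] jaw -6.5 F [-0.1 -0.1  0. ] w 50.8 zax [-0.0488  0.007  -0.9988] dist [-46.2  -2.2 -42. ] n 3
-0.0025 -0.0145 0.0147 -0.107; -0.0009 -0.0147 0.0147 -0.107; 0.0007 -0.0147 0.0147 -0.107
```

Request:
play_rows(
  targets="0 0 0 -0.16; 0 0 0 -0.16; 0 0 0 0; 0 0 0 0",
)

```text
time_s: 45.72
tool_pos: [538.6, -233.6, 401.9]
ee_rot: [0.624, 0.781, -0.012, -0.021]
ft_force: [-0.2, -0.5, -0.5]
width: 0.549
```

```bash
python3 - <<'E'
from h import *
plan([484.5,-235.4,200],11.9)
E
```

```text
t 45.73 grasp [ 531.1 -232.4  243. ] jaw 12.71 F [-0.2 -0.5 -0.5] w 50.5 zax [-0.0474  0.0073 -0.9989] dist [-46.6  -3.  -43. ] n 2
0.0033 -0.0220 0.0226 0.007; 0.0031 -0.0221 0.0226 0.007
```

Request:
play_rows(
  targets="0.05 0 0 0; 0 0 0 0; 0 0 0 0; -0.05 0 0 0; 0 0 0 0; 0 0 0 0; 0.05 0 0 0; 0 0 0 0; 0 0 0 0; -0.05 0 0 0; 0 0 0 0; 0 0 0 0",
)

```text
time_s: 47.22
tool_pos: [539.0, -235.3, 401.9]
ee_rot: [0.629, 0.777, -0.012, -0.02]
ft_force: [1.0, -0.1, 0.6]
width: 0.553
```

```bash
python3 - <<'E'
from h import *
plan([484.5,-235.4,200],11.9)
E
```

```text
t 47.23 grasp [ 531.6 -234.3  243.1] jaw 12.11 F [ 1.  -0.1  0.6] w 50.9 zax [-0.0466  0.0061 -0.9989] dist [-47.1  -1.1 -43.1] n 2
0.0041 -0.0222 0.0226 0.002; 0.0040 -0.0222 0.0226 0.002
```

Request:
play_rows(
  targets="0 0 0 0.18; 0 0 0 0; 0 0 0 -0.18; 0 0 0 0; 0 0 0 0.18; 0 0 0 0; 0 0 0 -0.18; 0 0 0 0",
)

```text
time_s: 48.22
tool_pos: [538.8, -233.3, 402.0]
ee_rot: [0.624, 0.781, -0.012, -0.02]
ft_force: [0.3, -0.1, -0.3]
width: 0.551
```

```bash
python3 - <<'E'
from h import *
plan([484.5,-235.4,200],11.9)
E
```

```text
t 48.23 grasp [ 531.4 -232.2  243.2] jaw 12.83 F [ 0.3 -0.1 -0.3] w 50.7 zax [-0.0469  0.0068 -0.9989] dist [-46.9  -3.2 -43.2] n 2
0.0033 -0.0222 0.0226 0.008; 0.0031 -0.0223 0.0226 0.008
```

Request:
play_rows(
  targets="0.0006 -0.004 0 0.001; 0.0006 -0.004 0 0.001; 0.0006 -0.004 0 0.001; 0.0006 -0.004 0 0.001; 0.0006 -0.004 0 0.001; 0.0006 -0.004 0 0.001; 0.0006 -0.004 0 0.001; 0.0006 -0.004 0 0.001; 0 -0.004 0 0; 0 -0.004 0 0; 0 -0.004 0 0; 0 0 0 0",
)

```text
time_s: 49.72
tool_pos: [491.3, -238.4, 404.3]
ee_rot: [0.629, 0.777, -0.012, -0.02]
ft_force: [-0.3, 0.4, 0.1]
width: 0.549
```

```bash
python3 - <<'E'
from h import *
plan([484.5,-235.4,200],11.9)
axis((484.5,-235.6),106)
E
```

```text
t 49.73 grasp [ 483.8 -237.3  245.4] jaw 11.98 F [-0.3  0.4  0.1] w 50.5 zax [-0.0469  0.007  -0.9989] dist [  0.7   1.9 -45.4] n 1
0.0010 0.0031 0.0454 0.001
t 49.73 F [-0.3  0.4  0.1] w 50.5 zax [-0.0469  0.007 ] axis@106 [ 477.3 -236.3] err [7.2 0.7] corr tool x -0.0008 y 0.0072 tip z 139.6
```

Request:
play_rows(
  targets="-0.0008 0.0072 0 0; 0 0 0.010 0; 0 0 0.010 0; 0 0 0.010 0; 0 0 0.010 0; 0 0 0.010 0; 0 0 0.010 0; 0 0 0.010 0; 0 0 0.010 0; 0 0 0.006 0; 0 0 0.003 0; 0 0 0 0",
)

```text
time_s: 51.22
tool_pos: [494.7, -236.6, 307.7]
ee_rot: [0.629, 0.777, -0.012, -0.021]
ft_force: [-0.4, 0.3, 0.3]
width: 0.551
```

```bash
python3 - <<'E'
from h import *
plan([484.5,-235.4,110],11.9)
axis((484.5,-235.6),106)
E
```

```text
t 51.23 grasp [ 487.  -235.5  148.9] jaw 12.01 F [-0.4  0.3  0.3] w 50.7 zax [-0.0484  0.0072 -0.9988] dist [ -2.5   0.1 -38.9] n 1
-0.0001 -0.0006 0.0389 0.002
t 51.23 F [-0.4  0.3  0.3] w 50.7 zax [-0.0484  0.0072] axis@106 [ 484.9 -235.2] err [-0.4 -0.4] corr tool x -0.0003 y -0.0005 tip z 43.0
```

Request:
play_rows(
  targets="-0.0003 -0.0005 0.008 0; 0 0 0.008 0; 0 0 0.008 0; 0 0 0.007 0; 0 0 0.004 0; 0 0 0 0; 0 0 0 0",
)

```text
time_s: 52.1
tool_pos: [492.6, -236.9, 270.6]
ee_rot: [0.629, 0.777, -0.012, -0.021]
ft_force: [0.4, -0.1, 0.2]
width: 0.55
```

```bash
python3 - <<'E'
from h import *
plan([484.5,-235.4,110],11.9)
E
```

```text
t 52.1 grasp [ 485.  -235.8  111.7] jaw 12.02 F [ 0.4 -0.1  0.2] w 50.6 zax [-0.0477  0.0069 -0.9988] dist [-0.5  0.4 -1.7] n 1
0.0005 -0.0004 0.0018 0.002
```

Request:
play_rows(
  targets="0 -0.0004 0.001 0; 0 0 0 0; 0 0 0 0; 0 0 0 0; 0 0 0 0; 0 0 0 0; 0 0 0 0; 0 0 0 0",
  hand=0,
)

```text
time_s: 53.1
tool_pos: [492.9, -236.9, 270.2]
ee_rot: [0.629, 0.777, -0.012, -0.02]
ft_force: [0.5, -0.8, -1.1]
width: 0.232
```

Request:
play_rows(
  targets="0 0 -0.010 0; 0 0 -0.015 0; 0 0 -0.015 0; 0 0 -0.015 0; 0 0 -0.015 0; 0 0 -0.015 0; 0 0 -0.015 0; 0 0 -0.015 0; 0 0 -0.015 0; 0 0 -0.010 0; 0 0 0 0",
)

```text
time_s: 54.48
tool_pos: [499.3, -238.2, 421.4]
ee_rot: [0.629, 0.777, -0.012, -0.019]
ft_force: [-0.6, -0.7, -1.6]
width: 0.233
```

```bash
python3 - <<'E'
from h import *
plan([626,23.5,None],4.6,n=30)
im=eyes.camera("wrist"); crop(im,150,100,200,180,3,"w16",10)
E
```

```text
t 54.48 grasp [ 492.2 -237.3  262.5] jaw 12.01 F [-0.6 -0.7 -1.6] w 21.5 zax [-0.0444  0.0061 -0.999 ] dist [133.8 260.8   0. ] n 30
0.0076 0.0062 -0.0001 0.004; 0.0076 0.0061 -0.0001 0.004; 0.0076 0.0061 -0.0001 0.004; 0.0077 0.0061 -0.0001 0.004; 0.0077 0.0060 -0.0001 0.004; 0.0077 0.0060 -0.0001 0.004; 0.0077 0.0060 -0.0001 0.004; 0.0078 0.0059 -0.0001 0.004; 0.0078 0.0059 -0.0001 0.004; 0.0078 0.0059 -0.0001 0.004; 0.0078 0.0058 -0.0001 0.004; 0.0079 0.0058 -0.0001 0.004; 0.0079 0.0058 -0.0001 0.004; 0.0079 0.0057 -0.0001 0.004; 0.0079 0.0057 -0.0001 0.004; 0.0080 0.0057 -0.0001 0.004; 0.0080 0.0056 -0.0001 0.004; 0.0080 0.0056 -0.0001 0.004; 0.0080 0.0056 -0.0001 0.004; 0.0081 0.0055 -0.0001 0.004; 0.0081 0.0055 -0.0001 0.004; 0.0081 0.0055 -0.0001 0.004; 0.0081 0.0054 -0.0001 0.004; 0.0082 0.0054 -0.0001 0.004; 0.0082 0.0053 -0.0001 0.004; 0.0082 0.0053 -0.0001 0.004; 0.0082 0.0053 -0.0001 0.004; 0.0082 0.0052 -0.0001 0.004; 0.0083 0.0052 -0.0001 0.004; 0.0083 0.0052 -0.0001 0.004
```

View pics/w16.png

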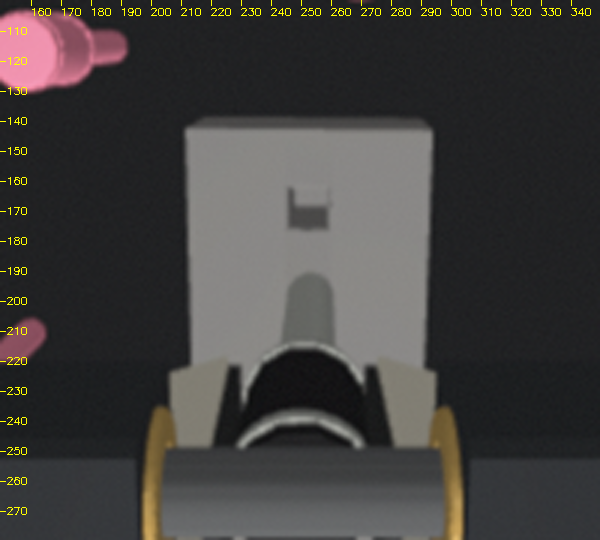

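Request:
play_rows(
  targets="0.0076 0.0062 0 0.004; 0.0076 0.0061 0 0.004; 0.0076 0.0061 0 0.004; 0.0077 0.0061 0 0.004; 0.0077 0.0060 0 0.004; 0.0077 0.0060 0 0.004; 0.0077 0.0060 0 0.004; 0.0078 0.0059 0 0.004; 0.0078 0.0059 0 0.004; 0.0078 0.0059 0 0.004; 0.0078 0.0058 0 0.004; 0.0079 0.0058 0 0.004",
)

```text
time_s: 56.02
tool_pos: [556.1, -125.6, 417.2]
ee_rot: [0.649, 0.761, -0.013, -0.021]
ft_force: [-0.0, -0.3, -1.0]
width: 0.234
```

Request:
play_rows(
  targets="0.0079 0.0058 0 0.004; 0.0079 0.0057 0 0.004; 0.0079 0.0057 0 0.004; 0.0080 0.0057 0 0.004; 0.0080 0.0056 0 0.004; 0.0080 0.0056 0 0.004; 0.0080 0.0056 0 0.004; 0.0081 0.0055 0 0.004; 0.0081 0.0055 0 0.004; 0.0081 0.0055 0 0.004; 0.006 0.004 0 0.004; 0 0 0 0",
)

```text
time_s: 57.52
tool_pos: [607.7, -24.4, 415.2]
ee_rot: [0.666, 0.746, -0.013, -0.02]
ft_force: [-0.2, -0.7, -0.2]
width: 0.233
```

```bash
python3 - <<'E'
from h import *
plan([628,23.5,258],4.6,n=6)
axis((623,23.5))
E
```

```text
t 57.52 grasp [600.  -23.2 256.4] jaw 6.46 F [-0.2 -0.7 -0.2] w 21.4 zax [-0.0483  0.0072 -0.9988] dist [28.  46.7  1.6] n 6
0.0072 0.0055 -0.0004 0.005; 0.0073 0.0055 -0.0004 0.005; 0.0073 0.0054 -0.0004 0.005; 0.0073 0.0054 -0.0004 0.005; 0.0073 0.0053 -0.0004 0.005; 0.0074 0.0053 -0.0004 0.005
t 57.52 F [-0.2 -0.7 -0.2] w 21.4 zax [-0.0483  0.0072] axis@90 [592. -22.] err [31.  45.5] corr tool x 0.0418 y 0.0359 tip z 150.5
```

Only −0.004 tilt this way. Use axis correction over 6 rows.

Request:
play_rows(
  targets="0.0069 0.0058 0 0.005; 0.0069 0.0058 0 0.005; 0.007 0.0058 0 0.005; 0.007 0.0058 0 0.005; 0.006 0.005 0 0.005; 0.003 0.003 0 0.005; 0 0 0 0; 0 0 0 0",
)

```text
time_s: 58.52
tool_pos: [636.9, 17.6, 414.0]
ee_rot: [0.678, 0.734, -0.014, -0.02]
ft_force: [-0.0, -0.2, -1.1]
width: 0.235
```

```bash
python3 - <<'E'
from h import *
plan([628,23.5,258],4.6,n=1)
axis((623,23.5))
im=eyes.camera("wrist"); crop(im,150,100,200,180,4,"w17",10)
W=P("wrist");print(pr(W,[623,23.5,90]))
E
```

```text
t 58.52 grasp [629.2  18.6 255.2] jaw 4.58 F [-0.  -0.2 -1.1] w 21.6 zax [-0.0484  0.0067 -0.9988] dist [-1.2  4.9  2.8] n 1
0.0050 -0.0009 -0.0027 -0.000
t 58.52 F [-0.  -0.2 -1.1] w 21.6 zax [-0.0484  0.0067] axis@90 [621.2  19.7] err [1.8 3.8] corr tool x 0.0036 y 0.0021 tip z 149.3
[253.89932256 174.41879543]
```

View pics/w17.png

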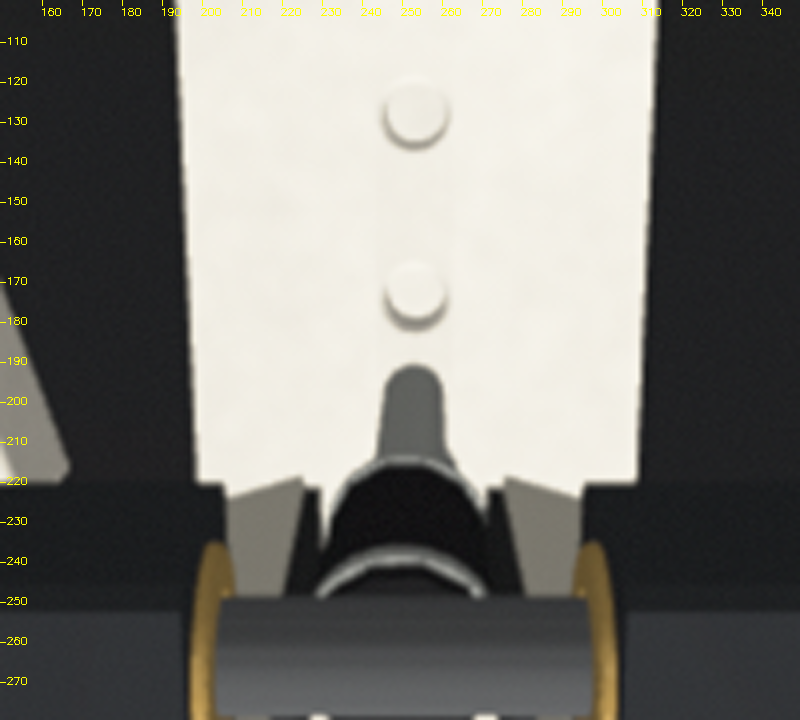

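Request:
play_rows(
  targets="0.0029 0.0011 0.010 0; 0 0 0.012 0; 0 0 0.012 0; 0 0 0.008 0; 0 0 0.003 0; 0 0 0 0; 0 0 0 0",
)

```text
time_s: 59.45
tool_pos: [635.0, 20.5, 365.2]
ee_rot: [0.679, 0.734, -0.014, -0.02]
ft_force: [0.2, 0.0, -0.4]
width: 0.235
```

```bash
python3 - <<'E'
from h import *
axis((622,22.7))
im=eyes.camera("wrist"); crop(im,150,100,200,180,4,"w18",10)
W=P("wrist");print(pr(W,[623,23.5,90]))
im=eyes.camera("side"); crop(im,200,130,120,90,6,"s18",10)
E
```

```text
t 59.45 F [ 0.2  0.  -0.4] w 21.6 zax [-0.0497  0.0066] axis@90 [621.3  22.3] err [0.7 0.4] corr tool x 0.0003 y 0.0007 tip z 100.5
[254.05486542 189.66262857]
```

View pics/w18.png

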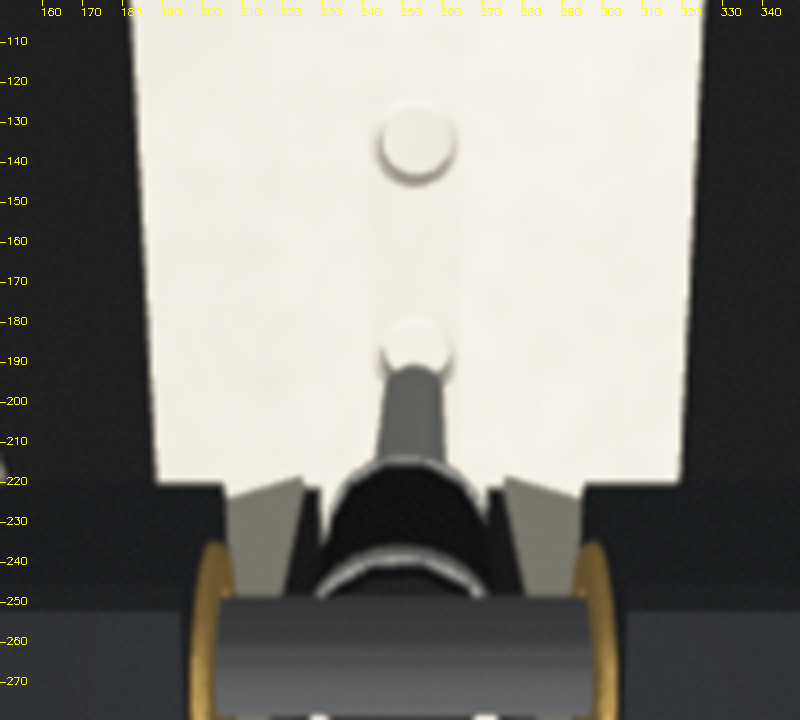

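View pics/s18.png

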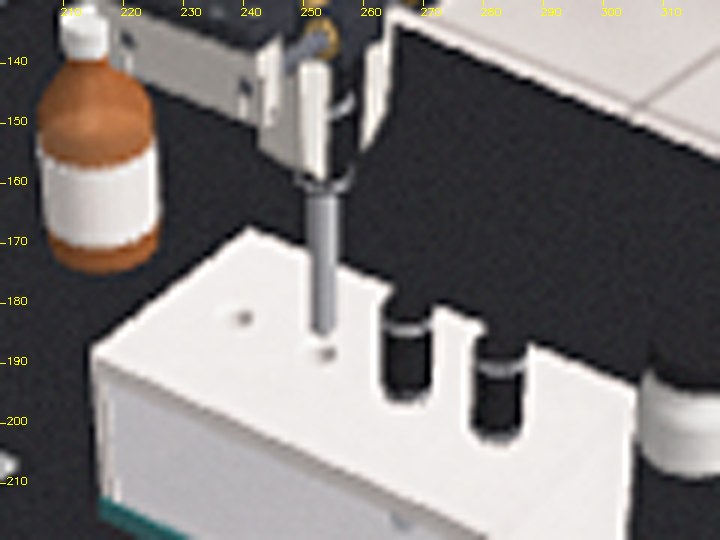

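Request:
play_rows(
  targets="0.0005 0.0007 0.008 0; 0 0 0.010 0; 0 0 0.008 0; 0 0 0.003 0; 0 0 0 0",
)

```text
time_s: 60.18
tool_pos: [634.1, 21.7, 334.1]
ee_rot: [0.678, 0.734, -0.014, -0.021]
ft_force: [1.0, 0.2, -1.5]
width: 0.233
```

```bash
python3 - <<'E'
from h import *
axis((622.6,23.2))
E
```

```text
t 60.17 F [ 1.   0.2 -1.5] w 21.4 zax [-0.0496  0.0072] axis@90 [622.   23.4] err [ 0.6 -0.2] corr tool x -0.0003 y 0.0006 tip z 69.4
```

Request:
play_rows(
  targets="0 0.0006 0.010 0; 0 0 0.010 0; 0 0 0.010 0; 0 0 0.009 0; 0 0 0.006 0; 0 0 0.003 0; 0 0 0.001 0; 0 0 0 0",
)

```text
time_s: 61.18
tool_pos: [632.3, 21.8, 281.7]
ee_rot: [0.679, 0.734, -0.014, -0.02]
ft_force: [-0.1, -0.5, 0.2]
width: 0.234
```

```bash
python3 - <<'E'
from h import *
axis((623,23.5))
E
```

```text
t 61.17 F [-0.1 -0.5  0.2] w 21.5 zax [-0.0495  0.0067] axis@90 [622.8  23.1] err [0.2 0.4] corr tool x 0.0004 y 0.0003 tip z 17.0
```

Request:
play_rows(
  targets="0 0 0.0015 0; 0 0 0 0; 0 0 0 0",
)

```text
time_s: 61.55
tool_pos: [632.4, 21.7, 280.7]
ee_rot: [0.679, 0.734, -0.014, -0.02]
ft_force: [0.9, 0.5, -1.1]
width: 0.235
```

Request:
play_rows(
  targets="0 0 0 0; 0 0 0 0; 0 0 0 0; 0 0 0 0; 0 0 0 0",
  hand=60,
)

```text
time_s: 62.18
tool_pos: [632.4, 21.7, 280.9]
ee_rot: [0.679, 0.734, -0.014, -0.02]
ft_force: [-0.1, -0.2, -0.1]
width: 0.599
```

Request:
play_rows(
  targets="0 0 -0.012 0; 0 0 -0.012 0; 0 0 -0.012 0; 0 0 -0.012 0; 0 0 -0.012 0; 0 0 -0.012 0; 0 0 -0.01 0; 0 0 -0.01 0; 0 0 0 0",
)

```text
time_s: 63.3
tool_pos: [637.4, 20.8, 380.8]
ee_rot: [0.679, 0.734, -0.013, -0.019]
ft_force: [0.8, -0.7, -0.2]
width: 0.603
```

```bash
python3 - <<'E'
from h import *
plan([443,-30.8,200],None,n=20)
im=eyes.camera("side"); crop(im,200,140,120,90,6,"s19",10); crop(im,0,0,512,384,1,"s19f")
im=eyes.camera("top"); crop(im,0,0,512,384,1,"t19")
E
```

```text
t 63.3 grasp [630.1  22.  222. ] jaw 4.52 F [ 0.8 -0.7 -0.2] w 55.5 zax [-0.0458  0.0072 -0.9989] dist [-187.1  -52.8  -22. ] n 20
-0.0019 -0.0095 0.0015 -0.000; -0.0019 -0.0095 0.0015 -0.000; -0.0019 -0.0095 0.0015 -0.000; -0.0019 -0.0095 0.0015 -0.000; -0.0019 -0.0095 0.0015 -0.000; -0.0019 -0.0095 0.0015 -0.000; -0.0019 -0.0095 0.0015 -0.000; -0.0019 -0.0095 0.0015 -0.000; -0.0019 -0.0095 0.0015 -0.000; -0.0019 -0.0095 0.0015 -0.000; -0.0019 -0.0095 0.0015 -0.000; -0.0019 -0.0095 0.0015 -0.000; -0.0019 -0.0095 0.0015 -0.000; -0.0019 -0.0095 0.0015 -0.000; -0.0019 -0.0095 0.0015 -0.000; -0.0019 -0.0095 0.0015 -0.000; -0.0019 -0.0095 0.0015 -0.000; -0.0019 -0.0095 0.0015 -0.000; -0.0019 -0.0095 0.0015 -0.000; -0.0019 -0.0095 0.0015 -0.000
```

View pics/s19.png

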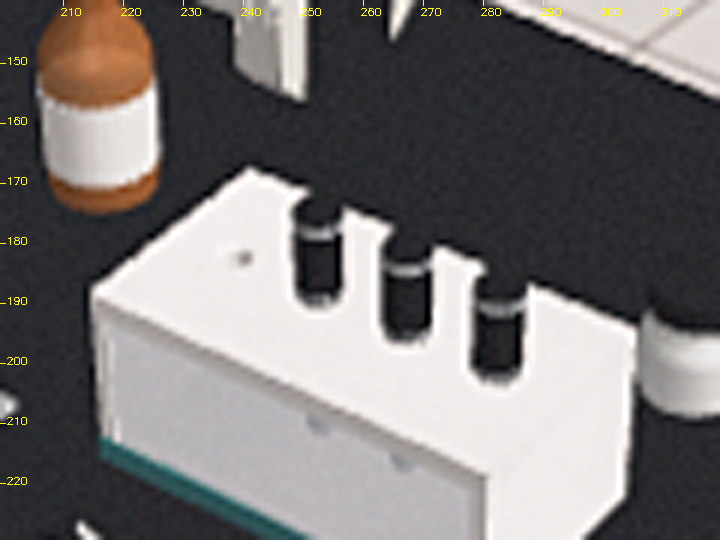

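View pics/s19f.png

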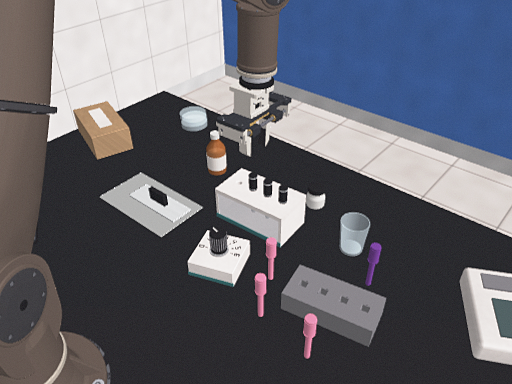

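View pics/t19.png

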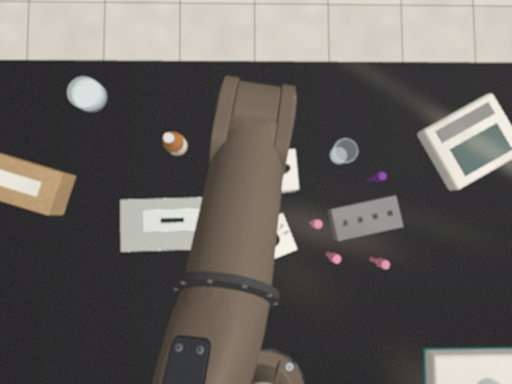

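Request:
play_rows(
  targets="-0.0022 -0.0092 0.001 0; -0.0022 -0.0092 0.001 0; -0.0022 -0.0092 0.001 0; -0.0022 -0.0092 0.001 0; -0.0022 -0.0092 0.001 0; -0.0022 -0.0092 0.001 0; -0.0022 -0.0092 0.001 0; -0.0022 -0.0092 0.001 0; -0.0022 -0.0092 0.001 0; -0.0022 -0.0092 0.001 0; -0.0022 -0.0092 0.001 0; -0.0022 -0.0092 0.001 0",
  hand=75,
)

```text
time_s: 64.9
tool_pos: [520.4, -16.6, 371.3]
ee_rot: [0.679, 0.734, -0.014, -0.021]
ft_force: [0.1, 0.4, -0.1]
width: 0.753
```

```bash
python3 - <<'E'
from h import *
axis((443,-30.8),86)
E
```

```text
t 64.90 F [ 0.1  0.4 -0.1] w 69.3 zax [-0.0495  0.0068] axis@86 [506.3 -14.6] err [-63.3 -16.2] corr tool x -0.0112 y -0.0643 tip z 106.6
```

Request:
play_rows(
  targets="-0.0016 -0.009 0 0; -0.0016 -0.009 0 0; -0.0016 -0.009 0 0; -0.0016 -0.009 0 0; -0.0016 -0.009 0 0; -0.0014 -0.007 0 0; 0 -0.0035 0 0; 0 0 0 0; 0 0 0 0",
)

```text
time_s: 66.03
tool_pos: [461.7, -31.3, 374.3]
ee_rot: [0.679, 0.734, -0.014, -0.02]
ft_force: [-0.3, 0.2, -0.8]
width: 0.75
```

```bash
python3 - <<'E'
from h import *
axis((443,-30.8),86); plan([443,-30.8,86])
im=eyes.camera("top"); crop(im,100,180,120,80,6,"t20",10)
im=eyes.camera("side"); crop(im,70,150,200,150,4,"s20",10)
E
```

```text
t 66.03 F [-0.3  0.2 -0.8] w 69.0 zax [-0.0486  0.0074] axis@86 [447.7 -29.2] err [-4.7 -1.6] corr tool x -0.0012 y -0.0048 tip z 109.7
t 66.03 grasp [454.  -30.2 215.5] jaw 4.5 F [-0.3  0.2 -0.8] w 69.0 zax [-0.0486  0.0074 -0.9988] dist [ -11.    -0.6 -129.5] n 3
-0.0004 -0.0016 0.0433 -0.000; -0.0004 -0.0016 0.0433 -0.000; -0.0004 -0.0016 0.0433 -0.000
```

View pics/s20.png

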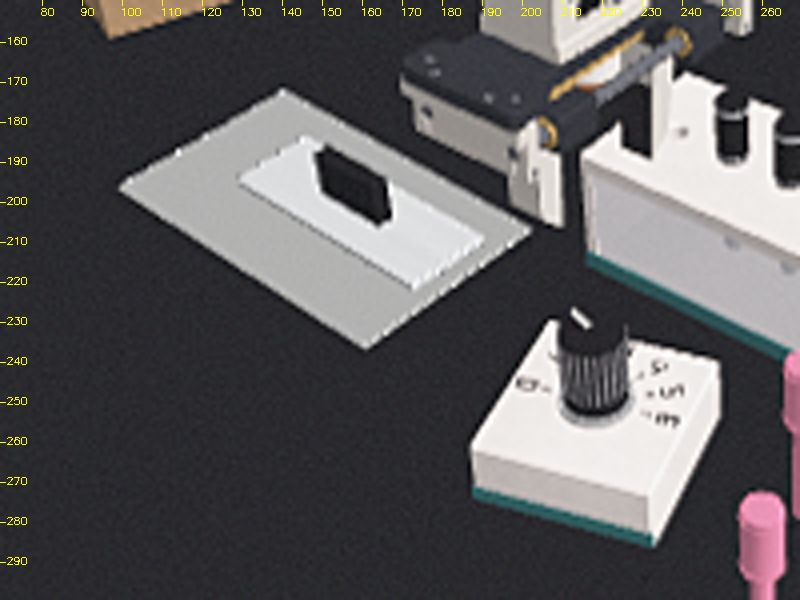

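View pics/t20.png

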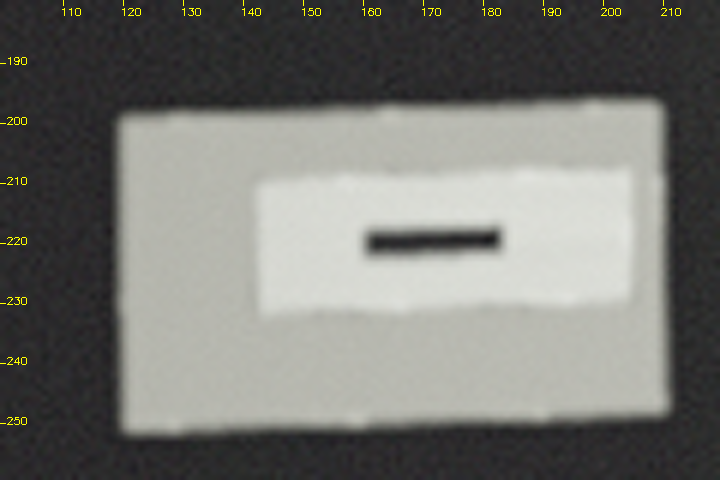

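Request:
play_rows(
  targets="-0.0012 -0.0048 0 0; 0 0 0.01 0; 0 0 0.012 0; 0 0 0.012 0; 0 0 0.012 0; 0 0 0.012 0; 0 0 0.012 0; 0 0 0.010 0; 0 0 0.005 0; 0 0 0 0",
)

```text
time_s: 67.38
tool_pos: [452.1, -32.3, 282.5]
ee_rot: [0.679, 0.734, -0.015, -0.021]
ft_force: [0.0, 0.0, 0.4]
width: 0.752
```

```bash
python3 - <<'E'
from h import *
axis((443,-30.8),86); plan([443,-30.8,86])
E
```

```text
t 67.38 F [0.  0.  0.4] w 69.2 zax [-0.0509  0.0064] axis@86 [442.1 -31.1] err [0.9 0.3] corr tool x 0.0002 y 0.0009 tip z 17.8
t 67.38 grasp [444.  -31.3 123.7] jaw 4.5 F [0.  0.  0.4] w 69.2 zax [-0.0509  0.0064 -0.9987] dist [ -1.    0.5 -37.7] n 1
0.0002 0.0009 0.0377 -0.000
```

Request:
play_rows(
  targets="0.0002 0.0009 0.008 0; 0 0 0.010 0; 0 0 0.009 0; 0 0 0.006 0; 0 0 0.002 0; 0 0 0 0; 0 0 0 0",
)

```text
time_s: 68.25
tool_pos: [451.6, -31.8, 245.5]
ee_rot: [0.679, 0.734, -0.014, -0.02]
ft_force: [0.6, -0.2, 1.0]
width: 0.749
```

Request:
play_rows(
  targets="0 0 0 0; 0 0 0 0; 0 0 0 0; 0 0 0 0; 0 0 0 0; 0 0 0 0; 0 0 0 0; 0 0 0 0",
  hand=0,
)

```text
time_s: 69.25
tool_pos: [451.2, -31.9, 246.0]
ee_rot: [0.679, 0.734, -0.014, -0.021]
ft_force: [-2.0, 0.7, 0.8]
width: 0.412
```

```bash
python3 - <<'E'
from h import *
plan([443,-30.8,86]); s=manip.get_state(); print(s["joints"].round(2),s["moment"].round(2))
E
```

```text
t 69.25 grasp [443.2 -30.8  87.2] jaw 4.5 F [-2.   0.7  0.8] w 37.9 zax [-0.0498  0.007  -0.9987] dist [-0.2 -0.  -1.2] n 1
-0.0000 -0.0002 0.0012 -0.000
[-0.43  0.42  0.5   2.17 -0.33  0.68  0.38] [-0.06 -0.09  0.02]
```

Gripped (37.9 mm). Turn clockwise in steps.

Request:
play_rows(
  targets="0 0 0 0.1; 0 0 0 0.13; 0 0 0 0.13; 0 0 0 0.13; 0 0 0 0.13; 0 0 0 0; 0 0 0 0",
)

```text
time_s: 70.12
tool_pos: [451.1, -31.9, 246.0]
ee_rot: [0.874, 0.486, -0.02, -0.015]
ft_force: [-1.5, -0.0, 1.5]
width: 0.417
```

```bash
python3 - <<'E'
from h import *
plan([443,-30.8,86]); s=manip.get_state(); print(s["joints"].round(2),s["moment"].round(2))
im=eyes.camera("side"); crop(im,180,210,80,80,7,"s21",10)
E
```

```text
t 70.12 grasp [443.1 -30.8  87.2] jaw -31.89 F [-1.5 -0.   1.5] w 38.4 zax [-0.05    0.0067 -0.9987] dist [-0.1 -0.  -1.2] n 1
-0.0001 -0.0001 0.0012 -0.000
[-0.56  0.46  0.68  2.18 -0.45  0.7  -0.11] [-0.23  0.06  0.12]
```

View pics/s21.png

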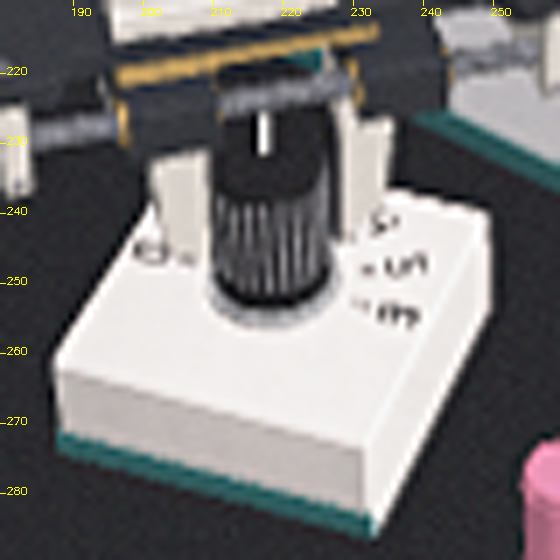

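Request:
play_rows(
  targets="0 0 0 0.12; 0 0 0 0.13; 0 0 0 0.13; 0 0 0 0.13; 0 0 0 0.13; 0 0 0 0.12; 0 0 0 0.08; 0 0 0 0; 0 0 0 0",
)

```text
time_s: 71.3
tool_pos: [451.0, -32.2, 246.0]
ee_rot: [0.996, 0.082, -0.025, -0.007]
ft_force: [-1.0, 0.4, 2.0]
width: 0.409
```

```bash
python3 - <<'E'
from h import *
plan([443,-30.8,86]); s=manip.get_state(); print(s["joints"].round(2),s["moment"].round(2))
im=eyes.camera("side"); crop(im,180,210,80,80,7,"s22",10)
E
```

```text
t 71.3 grasp [443.  -30.8  87.2] jaw -80.62 F [-1.   0.4  2. ] w 37.6 zax [-0.0503  0.009  -0.9987] dist [ 0.  -0.  -1.2] n 1
0.0001 0.0000 0.0012 -0.000
[-0.71  0.54  0.93  2.19 -0.63  0.77 -0.75] [-0.27  0.22 -0.08]
```

View pics/s22.png

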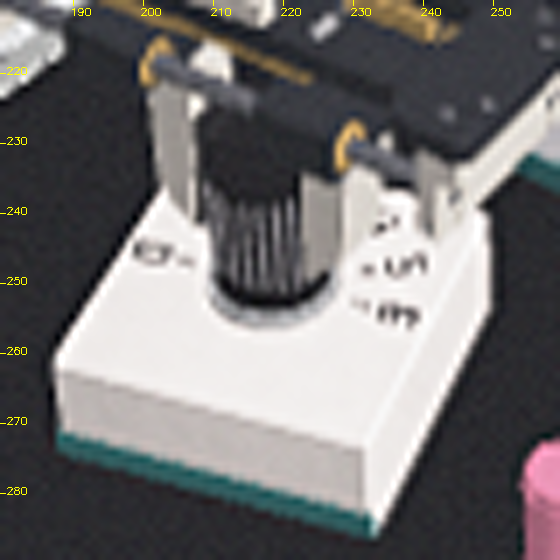

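Request:
play_rows(
  targets="0 0 0 0.085; 0 0 0 0; 0 0 0 0",
)

```text
time_s: 71.72
tool_pos: [450.9, -32.3, 246.0]
ee_rot: [0.999, 0.042, -0.025, -0.006]
ft_force: [-1.9, 0.1, 2.4]
width: 0.411
```

```bash
python3 - <<'E'
from h import *
plan([443,-30.8,86])
E
```

```text
t 71.72 grasp [443.  -30.7  87.2] jaw -85.26 F [-1.9  0.1  2.4] w 37.8 zax [-0.0501  0.0096 -0.9987] dist [ 0.  -0.1 -1.2] n 1
0.0001 0.0001 0.0012 -0.000
```

Turned 89.8°. Release and rise, then look.

Request:
play_rows(
  targets="0 0 0 0; 0 0 0 0; 0 0 0 0; 0 0 0 0; 0 0 0 0",
  hand=75,
)

```text
time_s: 72.35
tool_pos: [451.4, -32.2, 246.0]
ee_rot: [0.999, 0.043, -0.024, -0.006]
ft_force: [-0.3, -0.2, 0.1]
width: 0.749
```

Request:
play_rows(
  targets="0 0 -0.012 0; 0 0 -0.014 0; 0 0 -0.014 0; 0 0 -0.014 0; 0 0 -0.014 0; 0 0 -0.014 0; 0 0 -0.014 0; 0 0 -0.014 0; 0 0 -0.010 0; 0 0 0 0",
)

```text
time_s: 73.6
tool_pos: [457.8, -33.7, 375.5]
ee_rot: [0.999, 0.043, -0.023, -0.006]
ft_force: [-0.3, -0.3, -0.5]
width: 0.749
```

```bash
python3 - <<'E'
from h import *
plan([443,-30.8,200],1.6,n=10)
im=eyes.camera("side"); crop(im,180,200,90,90,7,"s23",10)
im=eyes.camera("top"); crop(im,220,190,100,80,7,"t23",10)
E
```

```text
t 73.6 grasp [450.3 -32.  216.7] jaw -85.08 F [-0.3 -0.3 -0.5] w 68.9 zax [-0.0475  0.0103 -0.9988] dist [ -7.3   1.2 -16.7] n 10
-0.0006 -0.0002 0.0017 -0.151; -0.0006 -0.0003 0.0017 -0.151; -0.0006 -0.0003 0.0017 -0.151; -0.0005 -0.0004 0.0017 -0.151; -0.0004 -0.0005 0.0017 -0.151; -0.0004 -0.0006 0.0017 -0.151; -0.0003 -0.0006 0.0017 -0.151; -0.0002 -0.0006 0.0017 -0.151; -0.0001 -0.0007 0.0017 -0.151; 0.0000 -0.0007 0.0017 -0.151
```

View pics/s23.png

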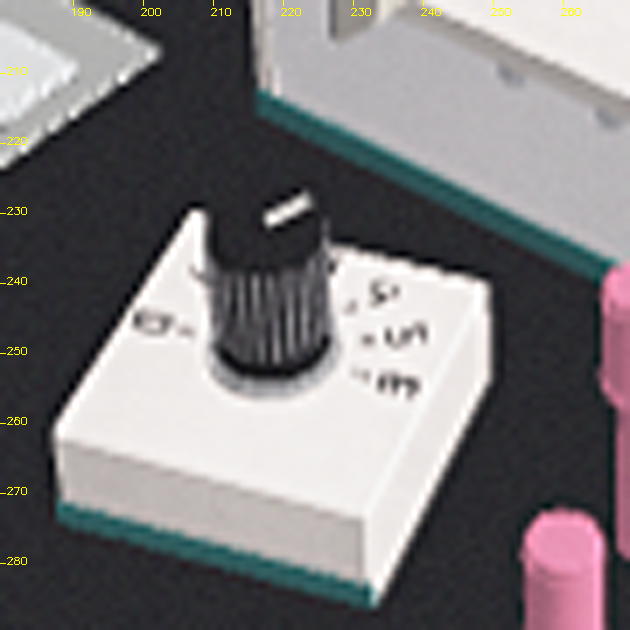

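```bash
python3 - <<'E'
from h import *
S=P("side")
def ang(im_pts,x0,y0,f,z):
    A,B=[bp(S,*p,z) for p in q(im_pts,x0,y0,f)]; d=B-A; return np.degrees(np.arctan2(d[1],d[0])).round(1),A.round(1),B.round(1)
print(ang([(268,220),(309,199)],180,200,7,102))
c=np.array([442.9,-30.8])
for n,p in dict(t0=(190,331),t4=(360,372),t5=(365,340),t6=(350,307)).items():
    X=bp(S,*q([p],180,200,7)[0],45)[:2]-c; print(n,np.degrees(np.arctan2(X[1],X[0])).round(1),np.hypot(*X).round(1))
im=cv2.imread("pics/side0.png")[:,:,::-1]; crop(im,180,220,80,60,8,"s0d",10)
E
```

```text
(np.float64(-11.3), array([444.5, -31.4, 102. ]), array([459.9, -34.5, 102. ]))
t0 112.4 29.5
t4 -68.1 30.2
t5 -40.1 30.1
t6 -9.4 31.4
```

View pics/s0d.png

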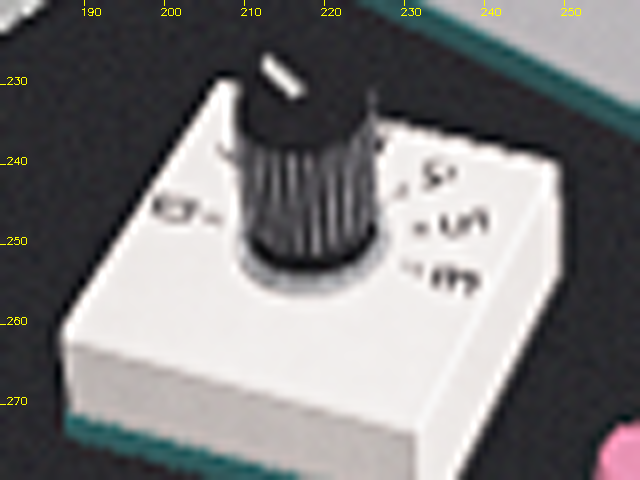

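View pics/t23.png

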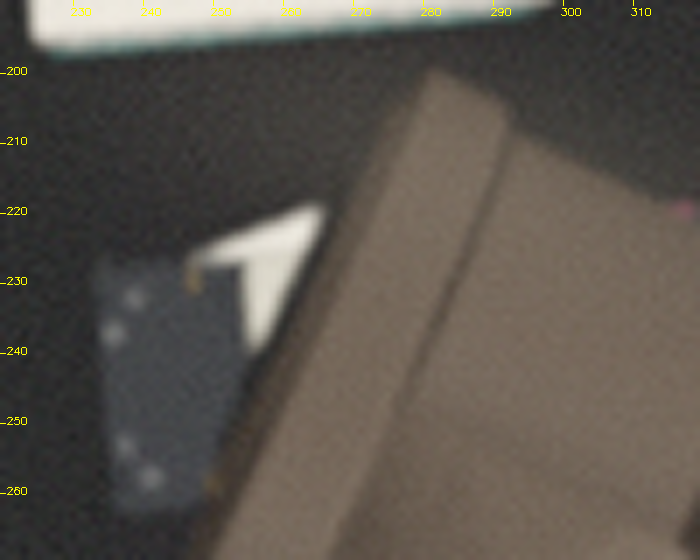

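```bash
python3 - <<'E'
from h import *
T=P("top")
rect(T,q([(365,233),(499,229),(501,249),(366,255)],100,180,6),45,14,60,"bar")
rect(T,q([(257,183),(630,168),(632,298),(263,318)],100,180,6),9,64,180,"plate")
S=P("side")
rect(S,q([(317,146),(385,180),(389,186),(322,152)],70,150,4),45,14,60,"bar side?")
plan([None,None,None],2,n=12)
E
```

```text
bar c [495.4 249.3] yaw deg 1.92 rms 1.73
plate c [494.7 250.9] yaw deg 2.38 rms 0.83
bar side? c [495.  246.6] yaw deg 6.07 rms 4.86
t 73.7 grasp [449.8 -31.9 215.9] jaw -85.09 F [ 0.   0.8 -0.3] w 68.8 zax [-0.0487  0.0102 -0.9988] dist [0. 0. 0.] n 12
0.0000 0.0000 0.0000 -0.127; 0.0000 0.0000 0.0000 -0.127; 0.0000 0.0000 0.0000 -0.127; 0.0000 0.0000 0.0000 -0.127; 0.0000 0.0000 0.0000 -0.127; 0.0000 0.0000 0.0000 -0.127; 0.0000 0.0000 0.0000 -0.127; 0.0000 0.0000 0.0000 -0.127; 0.0000 0.0000 0.0000 -0.127; 0.0000 0.0000 0.0000 -0.127; 0.0000 0.0000 0.0000 -0.127; 0.0000 0.0000 0.0000 -0.127
```

Request:
play_rows(
  targets="0 0 0 -0.12; 0 0 0 -0.13; 0 0 0 -0.13; 0 0 0 -0.13; 0 0 0 -0.13; 0 0 0 -0.13; 0 0 0 -0.13; 0 0 0 -0.13; 0 0 0 -0.13; 0 0 0 -0.13; 0 0 0 -0.13; 0 0 0 -0.08",
)

```text
time_s: 75.2
tool_pos: [454.3, -32.9, 367.8]
ee_rot: [0.684, 0.729, -0.019, -0.025]
ft_force: [-0.1, -0.3, 0.2]
width: 0.747
```

```bash
python3 - <<'E'
from h import *
plan([None,None,None],2,n=1); axis((495,250),36)
E
```

```text
t 75.2 grasp [444.4 -31.8 209.1] jaw 3.64 F [-0.1 -0.3  0.2] w 68.7 zax [-0.0625  0.0071 -0.998 ] dist [0. 0. 0.] n 1
0.0000 0.0000 0.0000 0.029
t 75.20 F [-0.1 -0.3  0.2] w 68.7 zax [-0.0625  0.0071] axis@36 [433.6 -30.6] err [ 61.4 280.6] corr tool x 0.2761 y 0.0790 tip z 103.3
```

Request:
play_rows(
  targets="0.0095 0.0027 0 0.001; 0.0095 0.0027 0 0.001; 0.0095 0.0027 0 0.001; 0.0095 0.0027 0 0.001; 0.0095 0.0027 0 0.001; 0.0095 0.0027 0 0.001; 0.0095 0.0027 0 0.001; 0.0095 0.0027 0 0.001; 0.0095 0.0027 0 0.001; 0.0095 0.0027 0 0.001; 0.0095 0.0027 0 0.001; 0.0095 0.0027 0 0.001",
)

```text
time_s: 76.7
tool_pos: [482.0, 91.4, 365.8]
ee_rot: [0.69, 0.723, -0.02, -0.026]
ft_force: [0.5, 0.0, 0.4]
width: 0.752
```

```bash
python3 - <<'E'
from h import *
plan([None,None,None],2,n=1); axis((495,250),36)
E
```

```text
t 76.7 grasp [471.8  92.5 207.2] jaw 2.65 F [0.5 0.  0.4] w 69.2 zax [-0.0643  0.0068 -0.9979] dist [0. 0. 0.] n 1
0.0000 0.0000 0.0000 0.011
t 76.70 F [0.5 0.  0.4] w 69.2 zax [-0.0643  0.0068] axis@36 [460.7  93.6] err [ 34.3 156.4] corr tool x 0.1546 y 0.0414 tip z 101.4
```

Request:
play_rows(
  targets="0.0095 0.0026 0 0.001; 0.0095 0.0026 0 0.001; 0.0095 0.0026 0 0.001; 0.0095 0.0026 0 0.001; 0.0095 0.0026 0 0.001; 0.0095 0.0026 0 0.001; 0.0095 0.0026 0 0.001; 0.0095 0.0026 0 0.001; 0.0095 0.0026 0 0.001; 0.0095 0.0026 0 0; 0.0095 0.0026 0 0; 0.0095 0.0026 0 0",
)

```text
time_s: 78.2
tool_pos: [510.4, 214.8, 364.7]
ee_rot: [0.694, 0.719, -0.02, -0.026]
ft_force: [-0.5, 0.1, 0.7]
width: 0.751
```

Request:
play_rows(
  targets="0.0085 0.0026 0 0; 0.0075 0.0026 0 0; 0.005 0 0 0; 0.002 0 0 0; 0 0 0 0; 0 0 0 0",
)

```text
time_s: 78.95
tool_pos: [515.0, 239.9, 364.4]
ee_rot: [0.694, 0.72, -0.02, -0.025]
ft_force: [0.3, -0.0, 0.5]
width: 0.75
```

```bash
python3 - <<'E'
from h import *
plan([None,None,None],2.2,n=1); axis((495,250),36)
im=eyes.camera("wrist"); crop(im,0,0,512,384,1,"w24")
E
```

```text
t 78.95 grasp [504.8 240.9 205.7] jaw 2.12 F [ 0.3 -0.   0.5] w 69.0 zax [-0.0647  0.0062 -0.9979] dist [0. 0. 0.] n 1
0.0000 0.0000 0.0000 -0.001
t 78.95 F [ 0.3 -0.   0.5] w 69.0 zax [-0.0647  0.0062] axis@36 [493.7 241.9] err [1.3 8.1] corr tool x 0.0080 y 0.0016 tip z 100.0
```

View pics/w24.png

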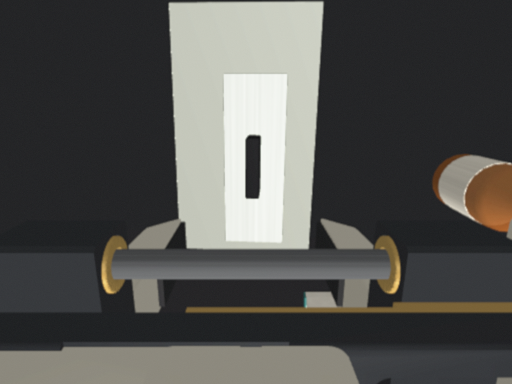

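```bash
python3 - <<'E'
from h import *
im=eyes.camera("wrist"); crop(im,210,60,90,190,4,"w24a",10); W=P("wrist"); print(pr(W,[495,250,45]),pr(W,[495,250,9])); np.savez("w24c.npz",*W)
E
```

```text
[252.71320571 170.65799896] [254.66029932 164.29677315]
```

View pics/w24a.png

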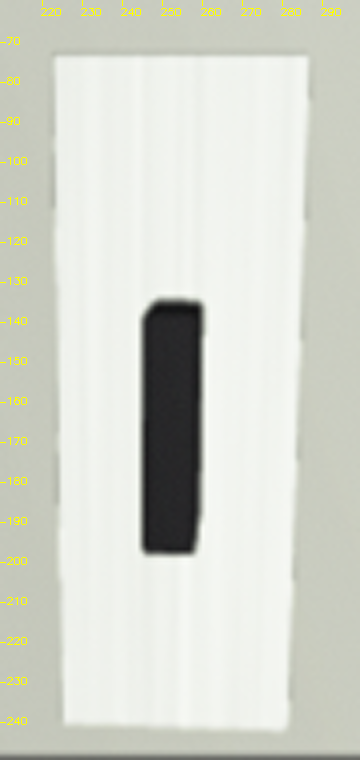

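Request:
play_rows(
  targets="-0.05 0 0 0; 0 0 0 0; 0 0 0 0; 0.055 0 0 0; 0 0 0 0; 0 0 0 0",
)

```text
time_s: 79.8
tool_pos: [515.1, 245.7, 364.9]
ee_rot: [0.694, 0.72, -0.02, -0.025]
ft_force: [-0.3, -0.4, -0.9]
width: 0.751
```

```bash
python3 - <<'E'
from h import *
plan([None,None,None],2.2,n=1); axis((495,250),36)
d=np.load("w24c.npz"); W=(d["arr_0"],d["arr_1"],d["arr_2"])
E
```

```text
t 79.8 grasp [505.1 246.8 206.2] jaw 2.13 F [-0.3 -0.4 -0.9] w 69.1 zax [-0.0633  0.0067 -0.998 ] dist [0. 0. 0.] n 1
0.0000 0.0000 0.0000 -0.001
t 79.80 F [-0.3 -0.4 -0.9] w 69.1 zax [-0.0633  0.0067] axis@36 [494.3 247.9] err [0.7 2.1] corr tool x 0.0020 y 0.0008 tip z 100.4
```

```bash
python3 - <<'E'
from h import *
d=np.load("w24c.npz"); W=(d["arr_0"],d["arr_1"],d["arr_2"])
rect(W,q([(308,55),(288,731),(64,725),(54,55)],210,60,4),9,64,180,"plate")
rect(W,q([(203,311),(196,553),(144,553),(144,320)],210,60,4),45,14,60,"bar~")
E
```

```text
plate c [494.3 251.4] yaw deg 1.84 rms 0.23
bar~ c [494.8 251.7] yaw deg 1.66 rms 1.09
```

Request:
play_rows(
  targets="0.003 0.0004 0.010 0; 0 0 0.012 0; 0 0 0.012 0; 0 0 0.012 0; 0 0 0.012 0; 0 0 0.012 0; 0 0 0.012 0; 0 0 0.012 0; 0 0 0.010 0; 0 0 0.007 0; 0 0 0.003 0; 0 0 0 0",
)

```text
time_s: 81.3
tool_pos: [507.5, 248.1, 242.1]
ee_rot: [0.694, 0.719, -0.021, -0.025]
ft_force: [0.2, 0.6, 0.2]
width: 0.748
```

```bash
python3 - <<'E'
from h import *
plan([494.6,251,39],2.0,n=1); axis((494.6,251),36)
E
```

```text
t 81.3 grasp [497.2 249.   83.5] jaw 2.01 F [0.2 0.6 0.2] w 68.8 zax [-0.0647  0.0055 -0.9979] dist [ -2.6   2.  -44.5] n 1
0.0017 0.0003 0.0445 0.000
t 81.30 F [0.2 0.6 0.2] w 68.8 zax [-0.0647  0.0055] axis@36 [494.1 249.3] err [0.5 1.7] corr tool x 0.0017 y 0.0005 tip z -22.3
```

Request:
play_rows(
  targets="0.0017 0.0005 0.008 0; 0 0 0.010 0; 0 0 0.010 0; 0 0 0.008 0; 0 0 0.005 0; 0 0 0.001 0; 0 0 0 0; 0 0 0 0",
)

```text
time_s: 82.3
tool_pos: [505.4, 250.4, 197.7]
ee_rot: [0.694, 0.719, -0.02, -0.025]
ft_force: [1.0, 0.1, -0.4]
width: 0.748
```

```bash
python3 - <<'E'
from h import *
plan([494.6,251,39],2.0,n=1)
E
```

```text
t 82.3 grasp [495.2 251.4  39. ] jaw 2.01 F [ 1.   0.1 -0.4] w 68.8 zax [-0.0639  0.006  -0.9979] dist [-0.6 -0.4  0. ] n 1
-0.0003 -0.0006 0.0000 0.000
```

Request:
play_rows(
  targets="0 -0.0005 0 0; 0 0 0 0; 0 0 0 0; 0 0 0 0; 0 0 0 0; 0 0 0 0; 0 0 0 0; 0 0 0 0; 0 0 0 0; 0 0 0 0; 0 0 0 0; 0 0 0 0",
  hand=0,
)

```text
time_s: 83.8
tool_pos: [506.1, 250.3, 199.5]
ee_rot: [0.695, 0.719, -0.018, -0.024]
ft_force: [-0.3, -0.3, 2.1]
width: 0.15
```

```bash
python3 - <<'E'
from h import *
plan([494.6,251,39],2.0,n=1)
im=eyes.camera("side"); crop(im,80,140,140,100,5,"s25",10)
E
```

```text
t 83.8 grasp [496.5 251.6  40.8] jaw 1.98 F [-0.3 -0.3  2.1] w 13.8 zax [-0.0604  0.0077 -0.9981] dist [-1.9 -0.6 -1.8] n 1
-0.0005 -0.0018 0.0019 -0.000
```

View pics/s25.png

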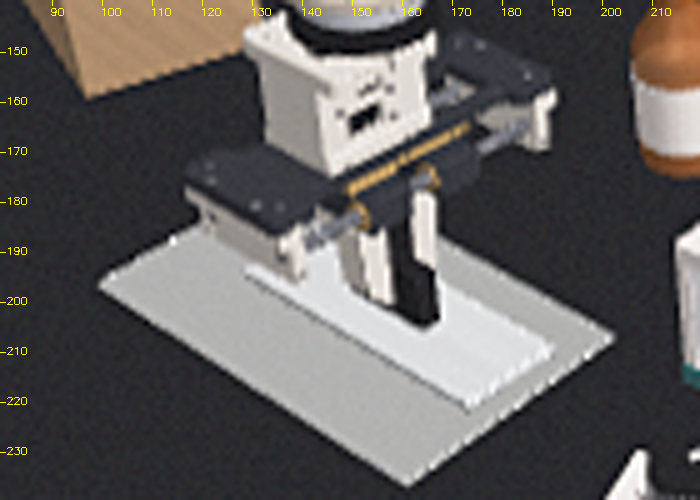

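Request:
play_rows(
  targets="0 0 0.003 0; 0 0 0.003 0; 0 0 0.003 0; 0 0 0.003 0; 0 0 0.003 0; 0 0 0.003 0",
)

```text
time_s: 84.6
tool_pos: [505.2, 248.2, 197.3]
ee_rot: [0.695, 0.718, -0.014, -0.03]
ft_force: [-11.9, -5.1, 43.3]
width: 0.162
```

```bash
python3 - <<'E'
from h import *
plan([494.6,251,39],2.0,n=1); print(manip.get_state()["moment"])
E
```

```text
t 84.6 grasp [495.1 251.5  38.6] jaw 1.88 F [-11.9  -5.1  43.3] w 14.9 zax [-0.0635  0.0211 -0.9978] dist [-0.5 -0.5  0.4] n 1
-0.0005 -0.0005 -0.0003 -0.002
[-1.15135255  2.61405791  0.0407588 ]
```

Request:
play_rows(
  targets="0 0 -0.001 0; 0 0 0 0; 0 0 0 0; 0 0 0 0",
)

```text
time_s: 85.1
tool_pos: [505.6, 248.1, 199.0]
ee_rot: [0.695, 0.718, -0.014, -0.03]
ft_force: [-0.8, -0.9, 4.8]
width: 0.148
```

```bash
python3 - <<'E'
from h import *
plan([494.6,251,39],2.0,n=1); print(manip.get_state()["moment"])
E
```

```text
t 85.1 grasp [495.7 251.6  40.3] jaw 1.88 F [-0.8 -0.9  4.8] w 13.7 zax [-0.062   0.022  -0.9978] dist [-1.1 -0.6 -1.3] n 1
-0.0006 -0.0010 0.0014 -0.002
[-0.22845655 -0.07360165 -0.05123313]
```

Request:
play_rows(
  targets="0 0 -0.008 0; 0 0 -0.012 0; 0 0 -0.015 0; 0 0 -0.015 0; 0 0 -0.015 0; 0 0 -0.015 0; 0 0 -0.015 0; 0 0 -0.015 0; 0 0 -0.015 0; 0 0 -0.015 0; 0 0 -0.010 0; 0 0 0 0",
)

```text
time_s: 86.6
tool_pos: [515.4, 244.4, 359.9]
ee_rot: [0.695, 0.718, -0.014, -0.03]
ft_force: [-0.6, -0.2, -2.4]
width: 0.146
```

```bash
python3 - <<'E'
from h import *
plan([505,-299.6,200],11.9,n=50)
im=eyes.camera("side"); crop(im,60,80,180,140,4,"s26",10)
E
```

```text
t 86.6 grasp [505.6 248.  201.2] jaw 1.87 F [-0.6 -0.2 -2.4] w 13.5 zax [-0.0619  0.0223 -0.9978] dist [  -0.6 -547.6   -1.2] n 50
-0.0109 -0.0004 -0.0002 -0.004; -0.0109 -0.0004 -0.0002 -0.004; -0.0109 -0.0004 -0.0002 -0.004; -0.0109 -0.0005 -0.0002 -0.004; -0.0109 -0.0005 -0.0002 -0.004; -0.0109 -0.0006 -0.0002 -0.004; -0.0109 -0.0006 -0.0002 -0.004; -0.0109 -0.0006 -0.0002 -0.004; -0.0109 -0.0007 -0.0002 -0.004; -0.0109 -0.0007 -0.0002 -0.004; -0.0109 -0.0007 -0.0002 -0.004; -0.0109 -0.0008 -0.0002 -0.004; -0.0109 -0.0008 -0.0002 -0.004; -0.0109 -0.0009 -0.0002 -0.004; -0.0109 -0.0009 -0.0002 -0.004; -0.0109 -0.0009 -0.0002 -0.004; -0.0109 -0.0010 -0.0002 -0.004; -0.0109 -0.0010 -0.0002 -0.004; -0.0109 -0.0011 -0.0002 -0.004; -0.0109 -0.0011 -0.0002 -0.004; -0.0109 -0.0011 -0.0002 -0.004; -0.0109 -0.0012 -0.0002 -0.004; -0.0109 -0.0012 -0.0002 -0.004; -0.0109 -0.0012 -0.0002 -0.004; -0.0109 -0.0013 -0.0002 -0.004; -0.0109 -0.0013 -0.0002 -0.004; -0.0109 -0.0014 -0.0002 -0.004; -0.0109 -0.0014 -0.0002 -0.004; -0.0109 -0.0014 -0.0002 -0.004; -0.0108 -0.0015 -0.0002 -0.004; -0.0108 -0.0015 -0.0002 -0.004; -0.0108 -0.0016 -0.0002 -0.004; -0.0108 -0.0016 -0.0002 -0.004; -0.0108 -0.0016 -0.0002 -0.004; -0.0108 -0.0017 -0.0002 -0.004; -0.0108 -0.0017 -0.0002 -0.004; -0.0108 -0.0017 -0.0002 -0.004; -0.0108 -0.0018 -0.0002 -0.004; -0.0108 -0.0018 -0.0002 -0.004; -0.0108 -0.0019 -0.0002 -0.004; -0.0108 -0.0019 -0.0002 -0.004; -0.0108 -0.0019 -0.0002 -0.004; -0.0108 -0.0020 -0.0002 -0.004; -0.0108 -0.0020 -0.0002 -0.004; -0.0108 -0.0020 -0.0002 -0.004; -0.0108 -0.0021 -0.0002 -0.004; -0.0107 -0.0021 -0.0002 -0.004; -0.0107 -0.0022 -0.0002 -0.004; -0.0107 -0.0022 -0.0002 -0.004; -0.0107 -0.0022 -0.0002 -0.004
```

View pics/s26.png

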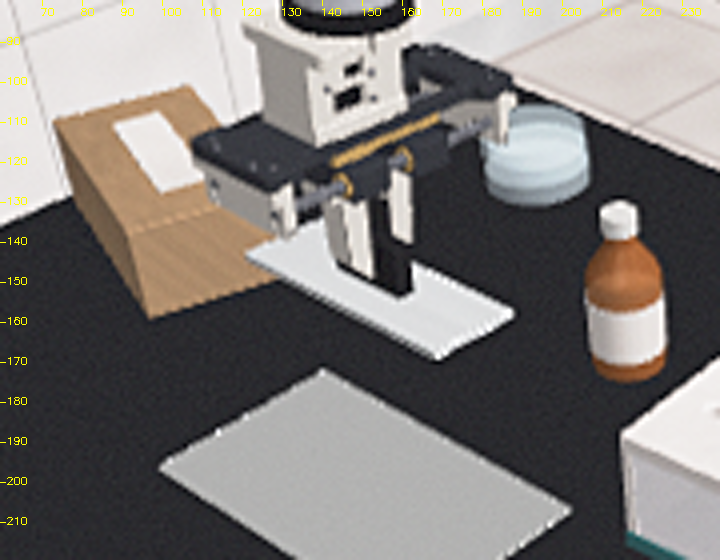

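Request:
play_rows(
  targets="-0.0109 -0.0005 -0.0003 -0.004; -0.0109 -0.0005 -0.0003 -0.004; -0.0109 -0.0005 -0.0003 -0.004; -0.0109 -0.0005 -0.0003 -0.004; -0.0109 -0.0005 -0.0003 -0.004; -0.0109 -0.0006 -0.0003 -0.004; -0.0109 -0.0006 -0.0003 -0.004; -0.0109 -0.0006 -0.0003 -0.004; -0.0109 -0.0007 -0.0003 -0.004; -0.0109 -0.0007 -0.0003 -0.004; -0.0109 -0.0007 -0.0003 -0.004; -0.0109 -0.0008 -0.0003 -0.004",
)

```text
time_s: 88.15
tool_pos: [514.8, 103.6, 358.9]
ee_rot: [0.677, 0.735, -0.014, -0.031]
ft_force: [-0.5, -0.3, -1.1]
width: 0.15
```

Request:
play_rows(
  targets="-0.0109 -0.0009 -0.0003 -0.004; -0.0109 -0.0009 -0.0003 -0.004; -0.0109 -0.0009 -0.0003 -0.004; -0.0109 -0.0010 -0.0003 -0.004; -0.0109 -0.0010 -0.0003 -0.004; -0.0109 -0.0011 -0.0003 -0.004; -0.0109 -0.0011 -0.0003 -0.004; -0.0109 -0.0011 -0.0003 -0.004; -0.0109 -0.0012 -0.0003 -0.004; -0.0109 -0.0012 -0.0003 -0.004; -0.0109 -0.0012 -0.0003 -0.004; -0.0109 -0.0013 -0.0003 -0.004",
)

```text
time_s: 89.65
tool_pos: [516.0, -37.3, 359.9]
ee_rot: [0.658, 0.752, -0.014, -0.031]
ft_force: [-0.3, -0.5, -2.0]
width: 0.153
```

```bash
python3 - <<'E'
from h import *
plan([505,-299.6,200],11.9,n=24)
E
```

```text
t 89.65 grasp [505.8 -34.1 201.2] jaw 7.74 F [-0.3 -0.5 -2. ] w 14.0 zax [-0.0645  0.0202 -0.9977] dist [  -0.8 -265.5   -1.2] n 24
-0.0110 -0.0015 -0.0002 -0.003; -0.0110 -0.0015 -0.0002 -0.003; -0.0109 -0.0016 -0.0002 -0.003; -0.0109 -0.0016 -0.0002 -0.003; -0.0109 -0.0016 -0.0002 -0.003; -0.0109 -0.0017 -0.0002 -0.003; -0.0109 -0.0017 -0.0002 -0.003; -0.0109 -0.0017 -0.0002 -0.003; -0.0109 -0.0018 -0.0002 -0.003; -0.0109 -0.0018 -0.0002 -0.003; -0.0109 -0.0018 -0.0002 -0.003; -0.0109 -0.0019 -0.0002 -0.003; -0.0109 -0.0019 -0.0002 -0.003; -0.0109 -0.0019 -0.0002 -0.003; -0.0109 -0.0020 -0.0002 -0.003; -0.0109 -0.0020 -0.0002 -0.003; -0.0109 -0.0020 -0.0002 -0.003; -0.0109 -0.0021 -0.0002 -0.003; -0.0109 -0.0021 -0.0002 -0.003; -0.0109 -0.0021 -0.0002 -0.003; -0.0108 -0.0022 -0.0002 -0.003; -0.0108 -0.0022 -0.0002 -0.003; -0.0108 -0.0022 -0.0002 -0.003; -0.0108 -0.0023 -0.0002 -0.003
```

Very good tracking.

Request:
play_rows(
  targets="-0.011 -0.0015 -0.0003 -0.003; -0.011 -0.0015 -0.0003 -0.003; -0.011 -0.0016 -0.0003 -0.003; -0.011 -0.0016 -0.0003 -0.003; -0.011 -0.0016 -0.0003 -0.003; -0.011 -0.0017 -0.0003 -0.003; -0.011 -0.0017 -0.0003 -0.003; -0.011 -0.0017 -0.0003 -0.003; -0.011 -0.0018 -0.0003 -0.003; -0.011 -0.0018 -0.0003 -0.003; -0.011 -0.0018 -0.0003 -0.003; -0.011 -0.0019 -0.0003 -0.003",
)

```text
time_s: 91.15
tool_pos: [516.1, -180.4, 360.8]
ee_rot: [0.643, 0.765, -0.013, -0.031]
ft_force: [0.6, -0.0, -2.0]
width: 0.154
```

Request:
play_rows(
  targets="-0.011 -0.0019 -0.0003 -0.003; -0.011 -0.0019 -0.0003 -0.003; -0.011 -0.0019 -0.0003 -0.003; -0.011 -0.002 -0.0003 -0.003; -0.011 -0.002 -0.0003 -0.003; -0.011 -0.002 -0.0003 -0.003; -0.010 -0.002 -0.0003 -0.003; -0.009 -0.002 -0.0003 -0.003; -0.006 -0.001 0 -0.003; -0.003 0 0 0; 0 0 0 0; 0 0 0 0",
)

```text
time_s: 92.65
tool_pos: [517.2, -283.0, 361.0]
ee_rot: [0.632, 0.774, -0.013, -0.032]
ft_force: [0.6, -0.3, -1.0]
width: 0.151
```

```bash
python3 - <<'E'
from h import *
plan([505,-299.6,200],11.9,n=1); axis((498,-299.8),60)
im=eyes.camera("wrist"); crop(im,0,0,512,384,1,"w27"); crop(im,150,60,220,180,3,"w27a",10)
im=eyes.camera("side"); crop(im,250,150,180,150,4,"s27",10)
im=eyes.camera("top"); crop(im,310,170,120,90,6,"t27",10)
E
```

```text
t 92.65 grasp [ 506.9 -279.7  202.3] jaw 11.59 F [ 0.6 -0.3 -1. ] w 13.9 zax [-0.0648  0.0204 -0.9977] dist [ -1.9 -19.9  -2.3] n 1
-0.0192 -0.0057 0.0020 -0.005
t 92.65 F [ 0.6 -0.3 -1. ] w 13.9 zax [-0.0648  0.0204] axis@60 [ 497.6 -276.8] err [  0.4 -23. ] corr tool x -0.0226 y -0.0043 tip z 96.6
```

View pics/w27.png

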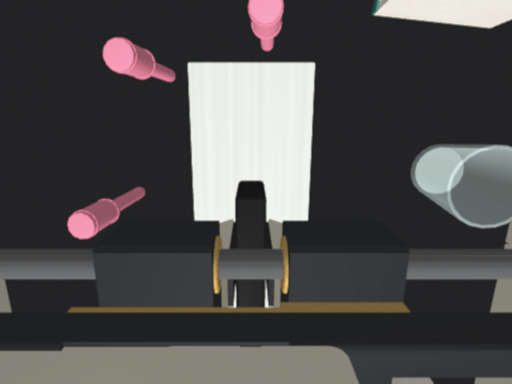

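View pics/s27.png

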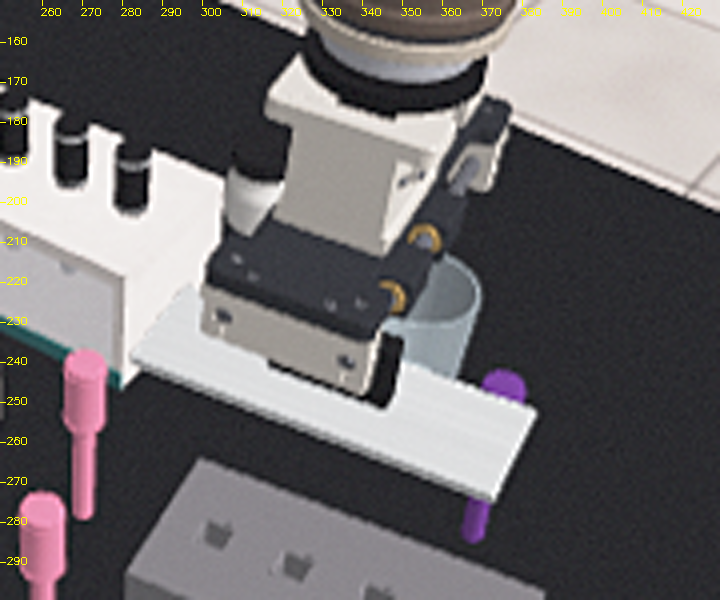

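Request:
play_rows(
  targets="-0.0055 -0.0028 0.008 -0.003; -0.0060 -0.0028 0.010 -0.002; -0.0060 -0.003 0.010 0; -0.003 -0.002 0.010 0; 0 0 0.010 0; 0 0 0.010 0; 0 0 0.006 0; 0 0 0 0; 0 0 0 0",
)

```text
time_s: 93.92
tool_pos: [505.9, -305.0, 291.7]
ee_rot: [0.63, 0.776, -0.013, -0.032]
ft_force: [0.7, -0.3, -1.1]
width: 0.15
```

```bash
python3 - <<'E'
from h import *
plan([499.1,-299.2,110],11.9,n=1)
E
```

```text
t 93.92 grasp [ 495.4 -301.7  133.1] jaw 11.92 F [ 0.7 -0.3 -1.1] w 13.8 zax [-0.0661  0.021  -0.9976] dist [  3.7   2.5 -23.1] n 1
0.0009 0.0055 0.0228 0.000
```

Request:
play_rows(
  targets="0.0016 0.0042 0.006 0; 0 0 0.008 0; 0 0 0.006 0; 0 0 0.003 0; 0 0 0 0; 0 0 0 0",
)

```text
time_s: 94.68
tool_pos: [508.6, -301.9, 267.3]
ee_rot: [0.63, 0.776, -0.013, -0.032]
ft_force: [0.0, -0.2, -1.2]
width: 0.153
```

```bash
python3 - <<'E'
from h import *
plan([499.1,-299.2,90],11.9,n=1)
im=eyes.camera("wrist"); crop(im,150,30,220,210,3,"w28",10); W=P("wrist"); np.savez("w28c.npz",*W)
im=eyes.camera("side"); crop(im,270,220,130,120,6,"s28",10)
E
```

```text
t 94.67 grasp [ 498.2 -298.6  108.7] jaw 11.94 F [ 0.  -0.2 -1.2] w 14.1 zax [-0.0653  0.0206 -0.9977] dist [  0.9  -0.6 -18.7] n 1
-0.0014 0.0018 0.0186 0.001
```

View pics/w28.png

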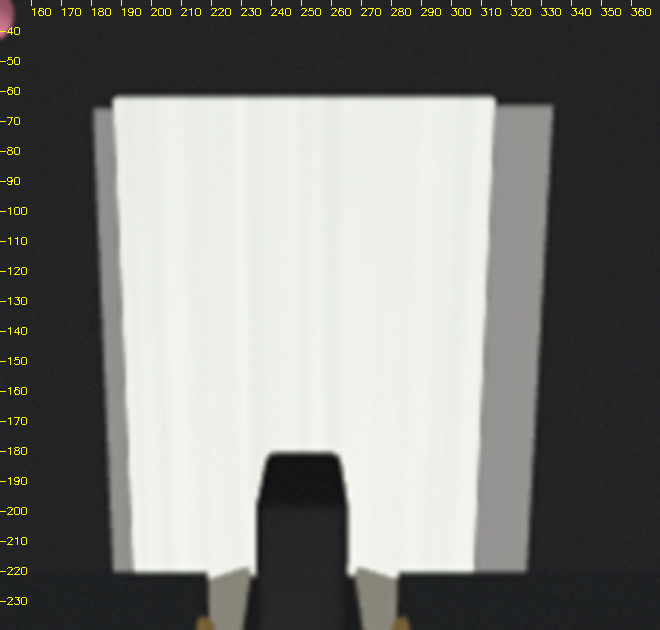

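View pics/s28.png

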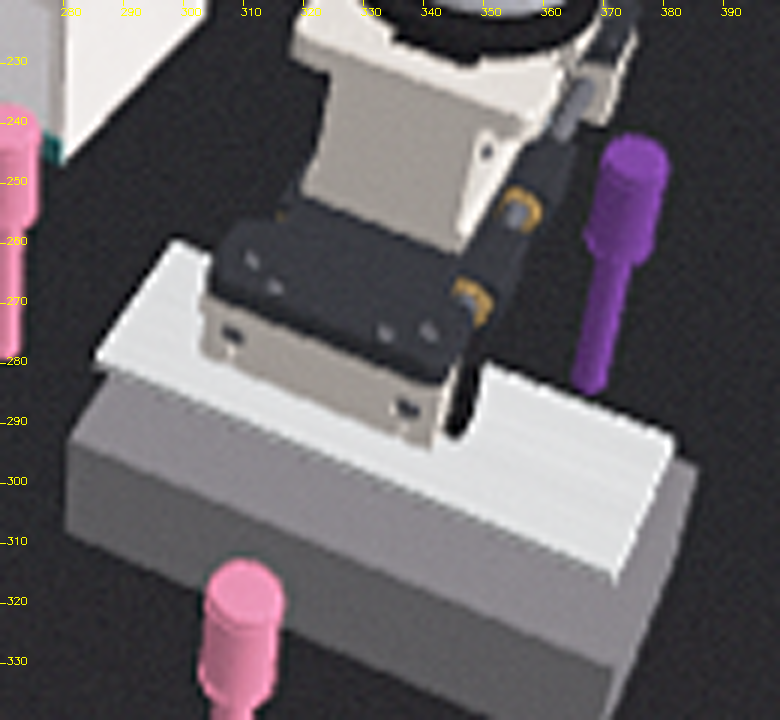

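```bash
python3 - <<'E'
from h import *
d=np.load("w28c.npz"); W=(d["arr_0"],d["arr_1"],d["arr_2"])
print("wrist z77")
for z in (74,77):
    A=[bp(W,*p,z)[:2] for p in q([(113,96),(495,96),(134,571),(474,571)],150,30,3)]
    print(z,[a.round(1) for a in A])
    e=A[1]-A[0]; mid=(A[0]+A[1])/2; m2=(A[2]+A[3])/2; dd=mid-m2
    print(" len",np.linalg.norm(e).round(1),"yaw edge",np.degrees(np.arctan2(e[1],e[0])).round(2),"yaw axis",np.degrees(np.arctan2(-dd[0],dd[1])).round(2))
    a=np.radians(11.9); print(" centre",(mid-90*np.array([-np.sin(a),np.cos(a)])).round(1))
S=P("side")
for z in (71,74,77): rect(S,q([(178,240),(675,440),(616,582),(95,358)],270,220,6),z,64,180,"side z%d"%z)
rect(S,q([(697,467),(612,668),(68,440)],270,220,6) and q([(697,467),(612,668),(68,440),(153,260)],270,220,6),50,90,190,"rack?")
A=[bp(S,*p,50).round(1)[:2] for p in q([(697,467),(612,668),(68,440)],270,220,6)]; print(A)
a=np.radians(11.9); c=np.array([498,-299.8])
print([ (c+np.array([np.cos(a)*x-np.sin(a)*y,np.sin(a)*x+np.cos(a)*y])).round(1) for x,y in((45,-95),(-45,-95),(-45,95))])
E
```

```text
wrist z77
74 [array([ 443.5, -215.9]), array([ 508.4, -202.8]), array([ 461.8, -301. ]), array([ 525.8, -286.2])]
 len 66.2 yaw edge 11.38 yaw axis 11.95
 centre [ 494.5 -297.4]
77 [array([ 444.4, -216.2]), array([ 508.2, -203.3]), array([ 462.3, -299.9]), array([ 525.2, -285.3])]
 len 65.1 yaw edge 11.38 yaw axis 11.95
 centre [ 494.8 -297.8]
side z71 c [ 500.9 -297. ] yaw deg 10.54 rms 0.65
side z74 c [ 498.6 -298.1] yaw deg 10.54 rms 0.52
side z77 c [ 496.2 -299.3] yaw deg 10.54 rms 0.52
rack? c [ 496.4 -298.9] yaw deg -76.58 rms 51.02
[array([ 561. , -384.7]), array([ 472.5, -402.6]), array([ 433.3, -218. ])]
[array([ 561.6, -383.5]), array([ 473.6, -402. ]), array([ 434.4, -216.1])]
```

```bash
python3 - <<'E'
from h import *
d=np.load("w28c.npz"); W=(d["arr_0"],d["arr_1"],d["arr_2"])
print([bp(W,*p,50)[:2].round(1) for p in q([(93,108),(553,105),(113,571),(527,571)],150,30,3)])
E
```

```text
[array([ 433.3, -216.3]), array([ 522. , -197.9]), array([ 453.1, -311.1]), array([ 541.5, -290.6])]
```

```bash
python3 - <<'E'
from h import *
plan([499.7,-300.6,91],11.9,n=1)
E
```

```text
t 94.78 grasp [ 498.2 -298.5  108.7] jaw 11.94 F [-0.4 -0.3 -0.7] w 13.7 zax [-0.0652  0.0207 -0.9977] dist [  1.5  -2.1 -17.7] n 1
-0.0029 0.0020 0.0176 0.001
```

Request:
play_rows(
  targets="-0.0024 0.0018 0.004 0; 0 0 0.005 0; 0 0 0.004 0; 0 0 0.002 0; 0 0 0 0; 0 0 0 0",
)

```text
time_s: 95.52
tool_pos: [510.0, -303.6, 251.2]
ee_rot: [0.63, 0.776, -0.013, -0.032]
ft_force: [0.3, -0.4, -1.8]
width: 0.15
```

```bash
python3 - <<'E'
from h import *
plan([499.7,-300.6,89],11.9,n=1)
im=eyes.camera("wrist"); crop(im,150,30,220,210,3,"w29",10); W=P("wrist"); np.savez("w29c.npz",*W)
im=eyes.camera("side"); crop(im,270,220,130,120,6,"s29",10)
E
```

```text
t 95.53 grasp [ 499.7 -300.3   92.5] jaw 11.95 F [ 0.3 -0.4 -1.8] w 13.8 zax [-0.0651  0.0206 -0.9977] dist [ 0.  -0.3 -3.5] n 1
-0.0004 0.0002 0.0035 0.001
```

View pics/w29.png

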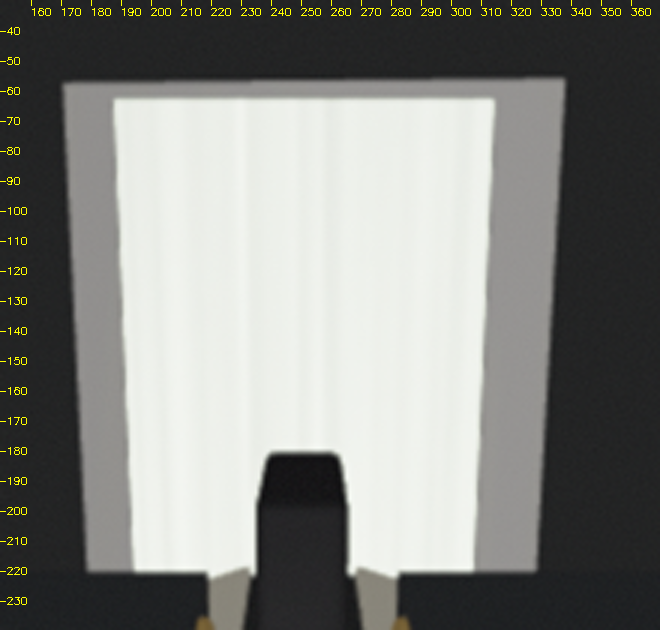

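View pics/s29.png

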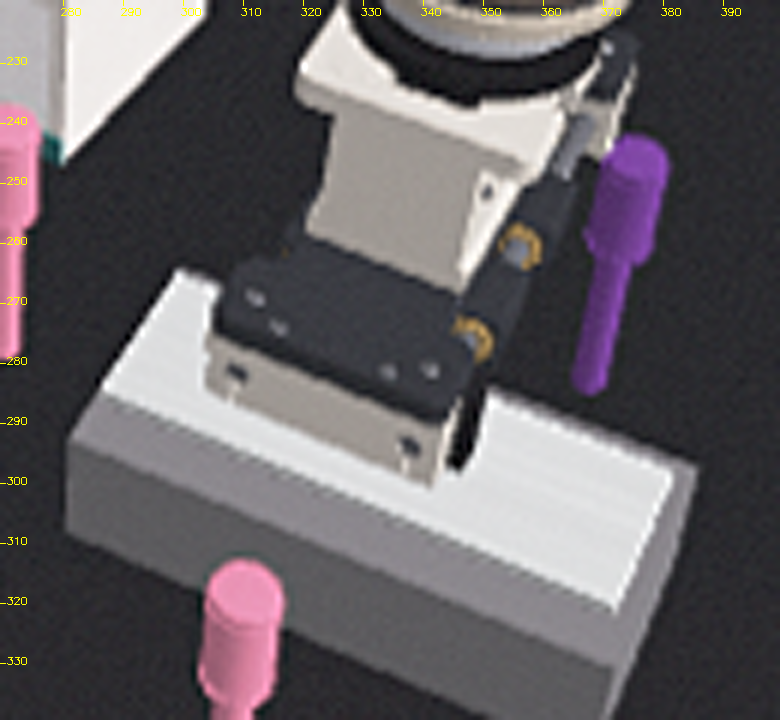

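```bash
python3 - <<'E'
from h import *
d=np.load("w29c.npz"); W=(d["arr_0"],d["arr_1"],d["arr_2"])
a=np.radians(11.9); ux=np.array([np.cos(a),np.sin(a)]); uy=np.array([-np.sin(a),np.cos(a)])
Q=lambda pts,z:[bp(W,*p,z)[:2] for p in q(pts,150,30,3)]
r=Q([(63,84),(565,78),(87,571),(536,571)],50)
rc=(r[0]+r[1])/2-95*uy
for z in (61,63):
    A=Q([(113,98),(495,98),(134,571),(474,571)],z); pc=(A[0]+A[1])/2-90*uy
    dd=(A[0]+A[1])/2-(A[2]+A[3])/2; rr=(r[0]+r[1])/2-(r[2]+r[3])/2
    m=(A[2]+A[3])/2; 
    print(z,"len",np.linalg.norm(A[1]-A[0]).round(1),"pc",pc.round(1),"rc",rc.round(1),"rel x,y",((pc-rc)@ux).round(1),((pc-rc)@uy).round(1),"near-edge rel x",((m-(r[2]+r[3])/2)@ux).round(1),"yaw",np.degrees(np.arctan2(-dd[0],dd[1])).round(2),np.degrees(np.arctan2(-rr[0],rr[1])).round(2))
S=P("side")
for z in (58,61,63): 
  x=rect(S,q([(180,267),(675,468),(616,610),(103,390)],270,220,6),z,64,180,"side z%d"%z)
  print(((x[:2]-[497.1,-301.2])@ux).round(1),((x[:2]-[497.1,-301.2])@uy).round(1))
E
```

```text
61 len 65.0 pc [ 496.4 -300. ] rc [ 497.3 -300.2] rel x,y -0.8 0.4 near-edge rel x -0.6 yaw 11.95 11.78
63 len 64.3 pc [ 496.5 -300.3] rc [ 497.3 -300.2] rel x,y -0.7 0.1 near-edge rel x -0.5 yaw 11.95 11.78
side z58 c [ 501.2 -299.4] yaw deg 10.84 rms 0.62
4.3 0.9
side z61 c [ 498.8 -300.6] yaw deg 10.84 rms 0.58
1.8 0.3
side z63 c [ 497.3 -301.3] yaw deg 10.84 rms 0.62
0.2 -0.2
```

Request:
play_rows(
  targets="0 0.0002 0.0015 0; 0 0 0.0015 0; 0 0 0.001 0; 0 0 0 0",
)

```text
time_s: 96.12
tool_pos: [510.1, -303.5, 247.1]
ee_rot: [0.63, 0.776, -0.012, -0.032]
ft_force: [-0.3, -0.5, -1.7]
width: 0.151
```

```bash
python3 - <<'E'
from h import *
plan([499.9,-300.4,87.5],11.9,n=1)
E
```

```text
t 96.12 grasp [ 499.8 -300.3   88.5] jaw 11.95 F [-0.3 -0.5 -1.7] w 13.9 zax [-0.0646  0.0204 -0.9977] dist [ 0.1 -0.1 -1. ] n 1
-0.0002 0.0001 0.0010 0.001
```

Request:
play_rows(
  targets="0 0 0.001 0; 0 0 0.001 0; 0 0 0 0; 0 0 0 0",
)

```text
time_s: 96.62
tool_pos: [510.0, -303.5, 246.5]
ee_rot: [0.63, 0.776, -0.012, -0.031]
ft_force: [-0.4, 0.8, 0.7]
width: 0.153
```

```bash
python3 - <<'E'
from h import *
plan([499.9,-300.4,87.5],11.9,n=1)
E
```

```text
t 96.62 grasp [ 499.9 -300.1   87.8] jaw 11.94 F [-0.4  0.8  0.7] w 14.1 zax [-0.0633  0.0212 -0.9978] dist [ 0.  -0.3 -0.3] n 1
-0.0003 -0.0000 0.0003 0.001
```

Contact (weight taken). Release gently and rise.

Request:
play_rows(
  targets="0 0 0 0; 0 0 0 0; 0 0 0 0; 0 0 0 0; 0 0 0 0; 0 0 0 0",
  hand=60,
)

```text
time_s: 97.38
tool_pos: [510.0, -303.6, 246.1]
ee_rot: [0.63, 0.776, -0.012, -0.031]
ft_force: [0.4, 0.3, -0.0]
width: 0.598
```

Request:
play_rows(
  targets="0 0 -0.008 0; 0 0 -0.012 0; 0 0 -0.015 0; 0 0 -0.015 0; 0 0 -0.015 0; 0 0 -0.02 0; 0 0 -0.02 0; 0 0 -0.02 0; 0 0 -0.01 0; 0 0 0 0",
)

```text
time_s: 98.62
tool_pos: [518.9, -306.9, 392.3]
ee_rot: [0.63, 0.776, -0.011, -0.029]
ft_force: [-0.5, -0.2, -0.6]
width: 0.603
```

```bash
python3 - <<'E'
from h import *
plan([None,None,None])
im=eyes.camera("side"); crop(im,0,0,512,384,1,"s30f"); crop(im,270,220,130,120,6,"s30",10)
im=eyes.camera("top"); crop(im,310,170,120,90,6,"t30",10)
E
```

```text
t 98.62 grasp [ 509.4 -303.9  233.6] jaw 11.91 F [-0.5 -0.2 -0.6] w 55.5 zax [-0.0598  0.0192 -0.998 ] dist [0. 0. 0.] n 1
0.0000 0.0000 0.0000 -0.000
```

View pics/s30.png

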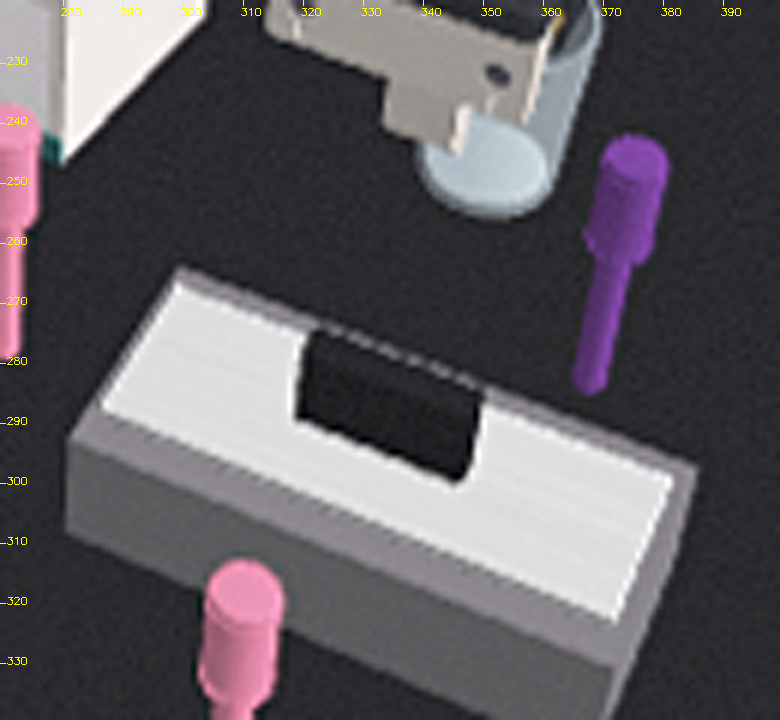

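View pics/t30.png

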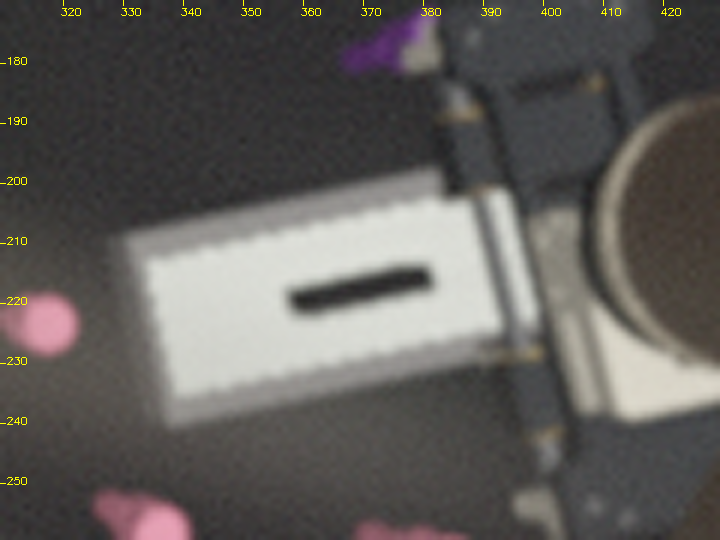

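View pics/s30f.png

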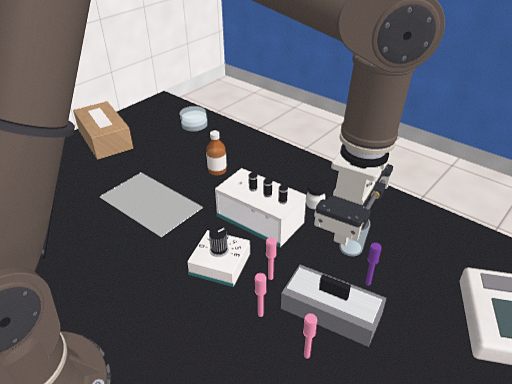

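```bash
python3 - <<'E'
from h import *
S=P("side"); a=np.radians(11.9); ux=np.array([np.cos(a),np.sin(a)]); uy=np.array([-np.sin(a),np.cos(a)])
x=rect(S,q([(178,282),(675,478),(616,622),(101,407)],270,220,6),56,64,180,"cover")
r=rect(S,q([(180,266),(697,467),(612,668),(68,440)],270,220,6),50,90,190,"rack")
print((x[:2]-r[:2])@ux,(x[:2]-r[:2])@uy)
E
```

```text
cover c [ 497.6 -301.7] yaw deg 11.65 rms 0.43
rack c [ 497.4 -301.2] yaw deg 11.79 rms 0.54
0.06589170160648901 -0.5302893364650553
```

```bash
python3 - <<'E'
from h import *
im=eyes.camera("side"); crop(im,180,160,140,110,5,"s31",10)
E
```

View pics/s31.png

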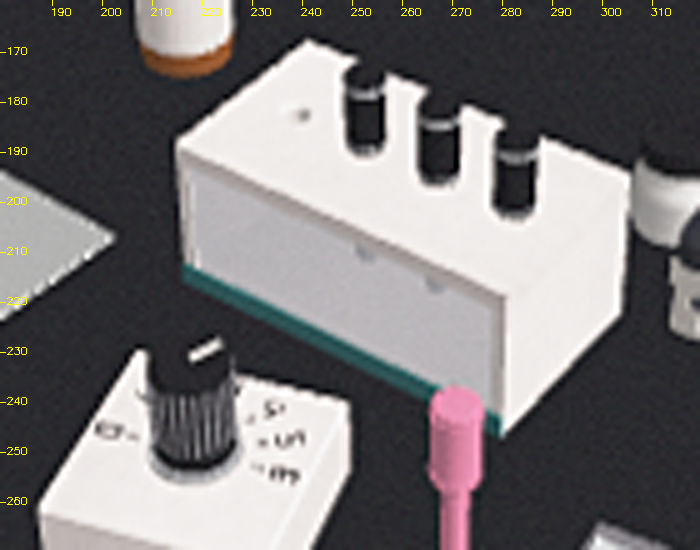

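The picture shows all three heads seated on the deck (crop pixels about (365,150), (438,180) and (515,212)) and the sleeve's line pointing the way it did when I set it to 4. The gripper is clear of everything.

```bash
python3 - <<'E'
from station import manip
print(manip.sign_off())
E
```

```text
the job is handed in; nothing more can be done
None
```

I did the whole job in the order asked and handed it in at about 99 s. The cover went onto the mat and the three probes present went into the station. Then I turned the sleeve from 1 to 4 and laid the cover over the emptied rack.

**Last checks:**
- **Probes:** the side view shows all three heads resting on the deck.
- **Sleeve:** its top line measures −11°, and the mark for 4 is at about −9°. I turned it 89.8° for the nominal 90°.
- **Cover:** it lies flat, within about 0.5 mm of the rack's centre and about 0.15° of square by the side camera. An earlier wrist-camera look, just before I lowered it, agreed to within about 1 mm.
- **Bystanders:** I did not touch the bottle, beaker or jar, and they look unmoved.

**Disagreements and problems:**
- **Cover moved on the mat:** after I laid it in the middle, it was knocked about 27 mm aside. I measured its new position and picked it up from there without centring it on the mat again.
- **Tool tilt:** fast moves gradually tilted the tool, up to about 3.7°. I moved slowly after that and aimed along the tilted axis.
- **Hard press:** I tried to straighten the tool by pressing the held cover on the mat, and this briefly read 43 N at the wrist. It did not help, so I stopped. I can't tell whether it counts against the 40 N limit on the arm or gripper body, since the load passed through the fingers and the cover.

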